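# Clamp post offcuts on the index table

## Task

Clamp every pine block that lies on the bench on the index table: seat the block lying in the cradle of the empty bracket at the red loading mark, take a U-bolt from the case and lower it over the block until both legs are through the two holes and it sits down on the wood, then push the table round to the next detent. U-bolts may be fitted only at the loading mark. At the end an empty bracket must stand at the mark with the table in its detent, any spare U-bolt stays in the case, and the lid of the case is lowered shut without a slam.

Things in the scene. Friction and masses are not known exactly. Their poses are not given: they have to be found in the camera images.
- block_1: short pine offcut of post, 42 mm wide (its x) by 80 mm long (its y) by 36 mm high (z), about 0.09 kg; may be absent. Origin: centre of its underside. Two or three lie on the bench at the start.
- block_2: short pine offcut of post, 42 mm wide (its x) by 80 mm long (its y) by 36 mm high (z), about 0.09 kg; may be absent. Origin: centre of its underside. Two or three lie on the bench at the start.
- block_3: short pine offcut of post, 42 mm wide (its x) by 80 mm long (its y) by 36 mm high (z), about 0.09 kg; may be absent. Origin: centre of its underside. Two or three lie on the bench at the start.
- ubolt_1: U-bolt of 10 mm round bar, 0.15 kg: two round-ended legs 64 mm apart (centres) along its x, 54 mm clear inside, 74 mm over all; orange grip 44 mm (x) by 16 mm thick (y), from 59 to 92 mm above the leg tips, on a foot 44 by 32 mm from 54 to 59 mm, which sits on the wood. Origin: midway between the leg tips, z up. Stands legs down in the case in 13 mm sockets 30 mm deep; three in a row 60 mm apart along the case's y.
- ubolt_2: U-bolt of 10 mm round bar, 0.15 kg: two round-ended legs 64 mm apart (centres) along its x, 54 mm clear inside, 74 mm over all; orange grip 44 mm (x) by 16 mm thick (y), from 59 to 92 mm above the leg tips, on a foot 44 by 32 mm from 54 to 59 mm, which sits on the wood. Origin: midway between the leg tips, z up. Stands legs down in the case in 13 mm sockets 30 mm deep; three in a row 60 mm apart along the case's y.
- ubolt_3: U-bolt of 10 mm round bar, 0.15 kg: two round-ended legs 64 mm apart (centres) along its x, 54 mm clear inside, 74 mm over all; orange grip 44 mm (x) by 16 mm thick (y), from 59 to 92 mm above the leg tips, on a foot 44 by 32 mm from 54 to 59 mm, which sits on the wood. Origin: midway between the leg tips, z up. Stands legs down in the case in 13 mm sockets 30 mm deep; three in a row 60 mm apart along the case's y.
- indexer: fixed base of the index table with the turntable on it; origin on the bench, on the axis of the turntable. Its -x points to the red loading mark, an upright red plate 58 mm high on the base, 157 mm from the axis. The turntable is an aluminium disc of radius 146 mm, top 44 mm above the bench.
- mark (a point): the loading position, at the same height as the bracket plates, 90 mm from the turntable's axis towards the red mark: a bracket in detent at the mark has its plate centre here. Fixed. The point's axes are those of the indexer.
- bracket_0 (a point): bracket 0 of four on the turntable (numbered clockwise from above, 90 degrees apart, 90 mm from its axis): top centre of its 8 mm steel plate, 68 mm above the bench, where a block's origin comes to rest; the block's length lies across the radius, between blue cheeks 48 mm apart and stops 86 mm apart. Two 15 mm square holes for the legs, 32 mm inward and outward of here. Bracket_0 starts at the mark; all start empty.
- seat_0 (a point): the point 18 mm below bracket_0 where a U-bolt's origin (midway between its leg tips) ends up when the U-bolt sits fully down over a block in that bracket
- peg_0 (a point): top of an upright round steel push peg with a red tip (18 mm thick, from 44 mm to 130 mm above the bench) on the turntable, 133 mm from its axis, 45 degrees clockwise (seen from above) of bracket_0
- bracket_1 (a point): bracket 1 of four on the turntable (numbered clockwise from above, 90 degrees apart, 90 mm from its axis): top centre of its 8 mm steel plate, 68 mm above the bench, where a block's origin comes to rest; the block's length lies across the radius, between blue cheeks 48 mm apart and stops 86 mm apart. Two 15 mm square holes for the legs, 32 mm inward and outward of here. Bracket_0 starts at the mark; all start empty.
- seat_1 (a point): the point 18 mm below bracket_1 where a U-bolt's origin (midway between its leg tips) ends up when the U-bolt sits fully down over a block in that bracket
- peg_1 (a point): top of an upright round steel push peg with a red tip (18 mm thick, from 44 mm to 130 mm above the bench) on the turntable, 133 mm from its axis, 45 degrees clockwise (seen from above) of bracket_1
- bracket_2 (a point): bracket 2 of four on the turntable (numbered clockwise from above, 90 degrees apart, 90 mm from its axis): top centre of its 8 mm steel plate, 68 mm above the bench, where a block's origin comes to rest; the block's length lies across the radius, between blue cheeks 48 mm apart and stops 86 mm apart. Two 15 mm square holes for the legs, 32 mm inward and outward of here. Bracket_0 starts at the mark; all start empty.
- seat_2 (a point): the point 18 mm below bracket_2 where a U-bolt's origin (midway between its leg tips) ends up when the U-bolt sits fully down over a block in that bracket
- peg_2 (a point): top of an upright round steel push peg with a red tip (18 mm thick, from 44 mm to 130 mm above the bench) on the turntable, 133 mm from its axis, 45 degrees clockwise (seen from above) of bracket_2
- bracket_3 (a point): bracket 3 of four on the turntable (numbered clockwise from above, 90 degrees apart, 90 mm from its axis): top centre of its 8 mm steel plate, 68 mm above the bench, where a block's origin comes to rest; the block's length lies across the radius, between blue cheeks 48 mm apart and stops 86 mm apart. Two 15 mm square holes for the legs, 32 mm inward and outward of here. Bracket_0 starts at the mark; all start empty.
- seat_3 (a point): the point 18 mm below bracket_3 where a U-bolt's origin (midway between its leg tips) ends up when the U-bolt sits fully down over a block in that bracket
- peg_3 (a point): top of an upright round steel push peg with a red tip (18 mm thick, from 44 mm to 130 mm above the bench) on the turntable, 133 mm from its axis, 45 degrees clockwise (seen from above) of bracket_3
- turntable (a joint): angle of the turntable, rad, growing counter-clockwise seen from above; about 0 at the start, with bracket_0 at the mark; it may turn either way (limits 13 rad). A spring plunger makes a detent every pi/2 and pulls the table in from about 0.12 rad either side; over the hump takes some 4 to 8 N at a peg. Turning by +pi/2 brings bracket_1 to the mark, then bracket_2 and so on.
- case: grey plastic case, fixed, 110 mm (its x) by 230 mm (its y) by 100 mm high, walls and floor 5 mm, origin at the centre of its underside, front (-x) towards the robot; lid hinged along its rear (+x) top edge
- lid (a joint): angle of the case's lid, rad: 0 shut, at the start about 1.5 to 1.75 (upright or leaning a little back). A stiff hinge (about 0.25 N m of friction) keeps it where it is left.
- lid_hinge (a point): middle of the lid's hinge line, at the rear top edge of the case. The lid is a plate 8 mm thick, 110 mm from hinge to free edge; shut, it reaches from here along the case's -x. An orange knob stands 35 mm off its outer face, 80 mm from the hinge line, in the middle of its width.

How it is judged:
At the end, for the whole second after the job is handed in: each block present lies in a bracket (within 10 mm of its centre) under a U-bolt fully down (within 8 mm of its seat, upright to 0.15 rad); a bracket within 10 mm of the mark, no block within 60 mm of it; spare U-bolts in the case; lid within 0.06 rad of shut; all at rest (((distance between block_1 and bracket_0 below 0.01 m and ((distance between ubolt_1 and seat_0 below 0.008 m and angle between ubolt_1's own z axis and vertical below 0.15 rad) or (distance between ubolt_2 and seat_0 below 0.008 m and angle between ubolt_2's own z axis and vertical below 0.15 rad) or (distance between ubolt_3 and seat_0 below 0.008 m and angle between ubolt_3's own z axis and vertical below 0.15 rad))) or (distance between block_1 and bracket_1 below 0.01 m and ((distance between ubolt_1 and seat_1 below 0.008 m and angle between ubolt_1's own z axis and vertical below 0.15 rad) or (distance between ubolt_2 and seat_1 below 0.008 m and angle between ubolt_2's own z axis and vertical below 0.15 rad) or (distance between ubolt_3 and seat_1 below 0.008 m and angle between ubolt_3's own z axis and vertical below 0.15 rad))) or (distance between block_1 and bracket_2 below 0.01 m and ((distance between ubolt_1 and seat_2 below 0.008 m and angle between ubolt_1's own z axis and vertical below 0.15 rad) or (distance between ubolt_2 and seat_2 below 0.008 m and angle between ubolt_2's own z axis and vertical below 0.15 rad) or (distance between ubolt_3 and seat_2 below 0.008 m and angle between ubolt_3's own z axis and vertical below 0.15 rad))) or (distance between block_1 and bracket_3 below 0.01 m and ((distance between ubolt_1 and seat_3 below 0.008 m and angle between ubolt_1's own z axis and vertical below 0.15 rad) or (distance between ubolt_2 and seat_3 below 0.008 m and angle between ubolt_2's own z axis and vertical below 0.15 rad) or (distance between ubolt_3 and seat_3 below 0.008 m and angle between ubolt_3's own z axis and vertical below 0.15 rad)))) and ((distance between block_2 and bracket_0 below 0.01 m and ((distance between ubolt_1 and seat_0 below 0.008 m and angle between ubolt_1's own z axis and vertical below 0.15 rad) or (distance between ubolt_2 and seat_0 below 0.008 m and angle between ubolt_2's own z axis and vertical below 0.15 rad) or (distance between ubolt_3 and seat_0 below 0.008 m and angle between ubolt_3's own z axis and vertical below 0.15 rad))) or (distance between block_2 and bracket_1 below 0.01 m and ((distance between ubolt_1 and seat_1 below 0.008 m and angle between ubolt_1's own z axis and vertical below 0.15 rad) or (distance between ubolt_2 and seat_1 below 0.008 m and angle between ubolt_2's own z axis and vertical below 0.15 rad) or (distance between ubolt_3 and seat_1 below 0.008 m and angle between ubolt_3's own z axis and vertical below 0.15 rad))) or (distance between block_2 and bracket_2 below 0.01 m and ((distance between ubolt_1 and seat_2 below 0.008 m and angle between ubolt_1's own z axis and vertical below 0.15 rad) or (distance between ubolt_2 and seat_2 below 0.008 m and angle between ubolt_2's own z axis and vertical below 0.15 rad) or (distance between ubolt_3 and seat_2 below 0.008 m and angle between ubolt_3's own z axis and vertical below 0.15 rad))) or (distance between block_2 and bracket_3 below 0.01 m and ((distance between ubolt_1 and seat_3 below 0.008 m and angle between ubolt_1's own z axis and vertical below 0.15 rad) or (distance between ubolt_2 and seat_3 below 0.008 m and angle between ubolt_2's own z axis and vertical below 0.15 rad) or (distance between ubolt_3 and seat_3 below 0.008 m and angle between ubolt_3's own z axis and vertical below 0.15 rad)))) and ((distance between block_3 and bracket_0 below 0.01 m and ((distance between ubolt_1 and seat_0 below 0.008 m and angle between ubolt_1's own z axis and vertical below 0.15 rad) or (distance between ubolt_2 and seat_0 below 0.008 m and angle between ubolt_2's own z axis and vertical below 0.15 rad) or (distance between ubolt_3 and seat_0 below 0.008 m and angle between ubolt_3's own z axis and vertical below 0.15 rad))) or (distance between block_3 and bracket_1 below 0.01 m and ((distance between ubolt_1 and seat_1 below 0.008 m and angle between ubolt_1's own z axis and vertical below 0.15 rad) or (distance between ubolt_2 and seat_1 below 0.008 m and angle between ubolt_2's own z axis and vertical below 0.15 rad) or (distance between ubolt_3 and seat_1 below 0.008 m and angle between ubolt_3's own z axis and vertical below 0.15 rad))) or (distance between block_3 and bracket_2 below 0.01 m and ((distance between ubolt_1 and seat_2 below 0.008 m and angle between ubolt_1's own z axis and vertical below 0.15 rad) or (distance between ubolt_2 and seat_2 below 0.008 m and angle between ubolt_2's own z axis and vertical below 0.15 rad) or (distance between ubolt_3 and seat_2 below 0.008 m and angle between ubolt_3's own z axis and vertical below 0.15 rad))) or (distance between block_3 and bracket_3 below 0.01 m and ((distance between ubolt_1 and seat_3 below 0.008 m and angle between ubolt_1's own z axis and vertical below 0.15 rad) or (distance between ubolt_2 and seat_3 below 0.008 m and angle between ubolt_2's own z axis and vertical below 0.15 rad) or (distance between ubolt_3 and seat_3 below 0.008 m and angle between ubolt_3's own z axis and vertical below 0.15 rad)))) and horizontal distance between each of block_1, block_2, block_3 and mark above 0.06 m and linear speed of each of block_1, block_2, block_3 below 0.15 m/s and ((distance between ubolt_1 and seat_0 below 0.008 m and angle between ubolt_1's own z axis and vertical below 0.15 rad) or (distance between ubolt_1 and seat_1 below 0.008 m and angle between ubolt_1's own z axis and vertical below 0.15 rad) or (distance between ubolt_1 and seat_2 below 0.008 m and angle between ubolt_1's own z axis and vertical below 0.15 rad) or (distance between ubolt_1 and seat_3 below 0.008 m and angle between ubolt_1's own z axis and vertical below 0.15 rad) or (horizontal distance between ubolt_1 and case below 0.09 m and height (world z) of ubolt_1 below 0.02 m)) and ((distance between ubolt_2 and seat_0 below 0.008 m and angle between ubolt_2's own z axis and vertical below 0.15 rad) or (distance between ubolt_2 and seat_1 below 0.008 m and angle between ubolt_2's own z axis and vertical below 0.15 rad) or (distance between ubolt_2 and seat_2 below 0.008 m and angle between ubolt_2's own z axis and vertical below 0.15 rad) or (distance between ubolt_2 and seat_3 below 0.008 m and angle between ubolt_2's own z axis and vertical below 0.15 rad) or (horizontal distance between ubolt_2 and case below 0.09 m and height (world z) of ubolt_2 below 0.02 m)) and ((distance between ubolt_3 and seat_0 below 0.008 m and angle between ubolt_3's own z axis and vertical below 0.15 rad) or (distance between ubolt_3 and seat_1 below 0.008 m and angle between ubolt_3's own z axis and vertical below 0.15 rad) or (distance between ubolt_3 and seat_2 below 0.008 m and angle between ubolt_3's own z axis and vertical below 0.15 rad) or (distance between ubolt_3 and seat_3 below 0.008 m and angle between ubolt_3's own z axis and vertical below 0.15 rad) or (horizontal distance between ubolt_3 and case below 0.09 m and height (world z) of ubolt_3 below 0.02 m)) and horizontal distance between any of bracket_0, bracket_1, bracket_2, bracket_3 and mark below 0.01 m and value of joint lid below 0.06 rad); the robot touches nothing.
It fails at once if a U-bolt is fitted to a bracket that is not at the red loading mark ((contact force between the fingers and ubolt_1 above 1 N and distance between ubolt_1 and seat_0 below 0.02 m and horizontal distance between bracket_0 and mark above 0.03 m) or (contact force between the fingers and ubolt_1 above 1 N and distance between ubolt_1 and seat_1 below 0.02 m and horizontal distance between bracket_1 and mark above 0.03 m) or (contact force between the fingers and ubolt_1 above 1 N and distance between ubolt_1 and seat_2 below 0.02 m and horizontal distance between bracket_2 and mark above 0.03 m) or (contact force between the fingers and ubolt_1 above 1 N and distance between ubolt_1 and seat_3 below 0.02 m and horizontal distance between bracket_3 and mark above 0.03 m) or (contact force between the fingers and ubolt_2 above 1 N and distance between ubolt_2 and seat_0 below 0.02 m and horizontal distance between bracket_0 and mark above 0.03 m) or (contact force between the fingers and ubolt_2 above 1 N and distance between ubolt_2 and seat_1 below 0.02 m and horizontal distance between bracket_1 and mark above 0.03 m) or (contact force between the fingers and ubolt_2 above 1 N and distance between ubolt_2 and seat_2 below 0.02 m and horizontal distance between bracket_2 and mark above 0.03 m) or (contact force between the fingers and ubolt_2 above 1 N and distance between ubolt_2 and seat_3 below 0.02 m and horizontal distance between bracket_3 and mark above 0.03 m) or (contact force between the fingers and ubolt_3 above 1 N and distance between ubolt_3 and seat_0 below 0.02 m and horizontal distance between bracket_0 and mark above 0.03 m) or (contact force between the fingers and ubolt_3 above 1 N and distance between ubolt_3 and seat_1 below 0.02 m and horizontal distance between bracket_1 and mark above 0.03 m) or (contact force between the fingers and ubolt_3 above 1 N and distance between ubolt_3 and seat_2 below 0.02 m and horizontal distance between bracket_2 and mark above 0.03 m) or (contact force between the fingers and ubolt_3 above 1 N and distance between ubolt_3 and seat_3 below 0.02 m and horizontal distance between bracket_3 and mark above 0.03 m)).
It fails at once if the lid of the case slams shut (falls faster than 4 rad/s) (velocity of joint lid below -4 rad/s).
Of block_1, block_2, block_3 only 2 to 3 are there at a start; the rules pass over those that are not, and their reading is None.
At some moment in a run one of block_1, block_2, block_3 may be knocked a few centimetres aside while the robot is not near it.
It also fails if it takes over 210 s, if anything falls off the work surface, if the arm or the gripper's body presses on something with over 40 N, if the wrist force passes 120 N, or if a joint passes its speed limit or range.

## Robot

A 6-joint arm with a two-finger parallel gripper is mounted at the origin on a cart in front of the work surface, level with it; the furniture and walls round the work are solid. World frame = base frame: x ahead of the robot, y to its left, z up, the work surface at z = 0. Lengths are in m, angles in rad, forces in N, time in s.
With the tool pointing down it reaches from about 0.25 to 0.8 m from the base axis. Payload 3.9 kg.
Tool frame: the origin (TCP) lies midway between the tips of the shut fingers; the grasp point (between the pads) lies 19 mm behind it (grip_depth is the distance from the TCP to the grasp point, in m); z points along the fingers, y is the line along which they close (so a half turn about z gives the same grasp; the last joint's range is limited). The gripper opens to 85 mm and grips with 20 to 120 N. Pads are 22 mm wide; open, the fingers measure 114 mm over their backs; the gripper's body (76 mm by 85 mm) begins 54 mm behind the grasp point. The pads swing forward as they close: fully open they stand 13 mm farther back than shut.
Start: joints at [-1.126, 0.26, -0.138, 1.173, 0, 1.571], TCP at [0.226, -0.474, 0.211] pointing down, gripper open.
Joint ranges: [-2.78, 2.78], [-0.83, 1.72], [-1.28, 1.37], [-1.9, 2.12], [-1.57, 1.48], [-3.14, 3.14]. Speed limits (rad/s): [2.57, 2.57, 3.14, 3.14, 3.14, 3.14].

## Interface

Orientations are given as a rotation vector (axis times angle).
In Python, from rig import * gives the robot as it stands. The module is installed in compiled form; this text tells all that it offers.
- The arm moves only by the tool send_rows, never from a script. Its argument "series" is a list of rows, each an object with "delta_rot": the turn, a rotation vector about the tool's x, y, z in degrees, a list of three; "delta_pos": the shift along the tool's x, y, z in m, a list of three; "claw": the finger opening in m, from 0 to 0.0854. In form: [{"delta_rot": [ax, ay, az], "delta_pos": [x, y, z], "claw": claw}, ...]. A call has 1 to 20 rows; each row shifts and turns the commanded pose from where the row before left it, along the tool's axes as they then stand; what a row does not reach is not made up. A row lasts 1/12 s, in which the tool goes at most 41.7 mm and 7.16 degrees, less where a joint would pass 70% of its speed; a pose out of reach is approached as far as the arm can. A call with a gripper value outside its range is refused whole. The fingers move at their own pace and stop on an object; "grip_force" is the grip in N (left out, the last holds). Time passes only in rows, so rows that do not move let the fingers close. It gives the time, the measured TCP pose, the force, the opening and the grip force at its end, in the units of the state.
- get_obs(): the state, without advancing time (a new reading comes with each control period).
- read_camera(name): name is "scene" or "top" or "wrist"; returns a dict with "pixels" (384x512x3 uint8, red, green, blue), "intrinsics" (3x3 intrinsics, pixels), "view" (4x4, takes a point from world to camera coordinates). Camera axes: x right, y up, looking along -z (the intrinsics and any distortion apply to the point x, -y, -z); pixel columns grow to the right and rows downward; lengths in m; the calibration is good to about 2 mm. The wrist camera is an equidistant fisheye: a pixel r from the principal point sees the ray r / f radians off the axis. A picture is of the moment at which its call begins. There is no depth.
- sign_off(): hands the job in; it is judged then, once.
The state is a dict: "t": time; "q": joint angles; "joint_velocities": joint speeds; "tau": joint torques, N m; "eef_pos": TCP position; "eef_rot": TCP orientation; "wrist_force": force on the tool from outside, world axes, zero at the start; "wrist_torque": the same for the moment, N m; "width": finger opening in m; "finger_force": force on a finger pad.
Only numpy, scipy, OpenCV 4.12 (cv2) and the standard library are available. Lean on these libraries where they do the work, as an engineer would, in place of code of your own. Each camera call takes 0.05 s, during which the arm holds its last target. There are 200 camera calls.

## Working session

There is one attempt and no reset: what is moved stays moved. The work goes in short steps, Python scripts to look and compute and a tool call to move; the robot and the scene stay as the last step left them, time stands still between calls to the robot, and variables do not carry over. Pictures are saved under pics/ and viewed, at most 14 in all, crops included, and the job is handed in when it is done.

Besides the shell and the picture viewer there is one more tool, called after "Call:" by a JSON object that holds its "name" and its "arguments". send_rows: Moves the arm, as the interface text tells. Its arguments: {"type":"object","properties":{"series":{"type":"array"},"grip_force":{"type":"number"}},"required":["series"]}

```bash
mkdir -p pics; python3 - <<'E'
from rig import *
import cv2,numpy as np
o=get_obs();print(o)
for n in ("scene","top"):
    c=read_camera(n);cv2.imwrite(f"pics/{n}0.png",c["pixels"][:,:,::-1]);print(n,c["intrinsics"].tolist(),c["view"].round(4).tolist(),[k for k in c])
E
```

```text
{'t': 0.0, 'q': array([-1.12602126e+00,  2.60677902e-01, -1.39350320e-01,  1.17267473e+00,
       -1.46987704e-05,  1.57082356e+00]), 'joint_velocities': array([-0.0001972 ,  0.00214325, -0.00220423, -0.00188919,  0.00193514,
       -0.00139827]), 'tau': array([ 2.79477672e-04, -4.05679679e+01,  2.53921831e+01,  1.86121836e-02,
        2.05167898e-04,  8.61174215e-06]), 'eef_pos': array([ 0.22557892, -0.47329342,  0.21007522]), 'eef_rot': array([-3.06242530e+00, -6.92455340e-01,  6.82714296e-04]), 'wrist_force': array([ 1.25952958, -0.06759776,  0.4223808 ]), 'wrist_torque': array([-0.02854774, -0.07569281,  0.02031022]), 'finger_force': 0.0, 'width': 0.08539482422127812}
scene [[379.96796938626704, 0.0, 256.31737974256555], [0.0, 379.96796938626704, 194.75010745062153], [0.0, 0.0, 1.0]] [[-0.8146, -0.5798, -0.0154, 0.4149], [0.3378, -0.4958, 0.8001, -0.2509], [-0.4715, 0.6465, 0.5997, -0.9409], [0.0, 0.0, 0.0, 1.0]] ['pixels', 'intrinsics', 'view']
top [[348.04921347329145, 0.0, 257.008737778474], [0.0, 348.04921347329145, 190.16623428538725], [0.0, 0.0, 1.0]] [[-0.0169, -0.9998, -0.0065, 0.0035], [0.9939, -0.0175, 0.1087, -0.5161], [-0.1088, -0.0046, 0.9941, -1.0492], [0.0, 0.0, 0.0, 1.0]] ['pixels', 'intrinsics', 'view']
```

View pics/top0.png

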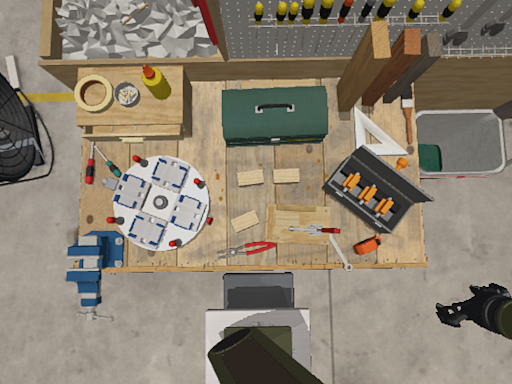

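View pics/scene0.png

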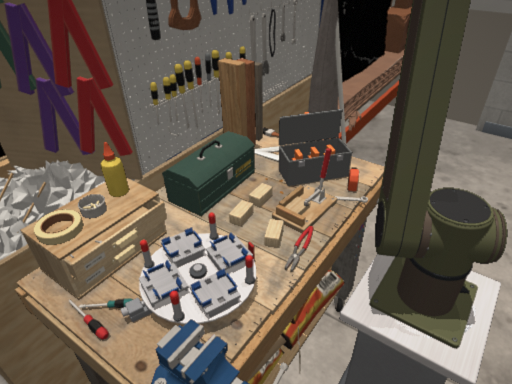

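```bash
cat > h.py <<'E'
from rig import *
import cv2,numpy as np
from scipy.spatial.transform import Rotation as R
def ray(c,u,v):
    K=c["intrinsics"];V=c["view"];x=(u-K[0,2])/K[0,0];y=(v-K[1,2])/K[1,1]
    if c.get("fish"):
        r=np.hypot(x,y);s=np.sin(r)/max(r,1e-9);d=np.array([x*s,-y*s,-np.cos(r)])
    else: d=np.array([x,-y,-1.])
    return -V[:3,:3].T@V[:3,3],V[:3,:3].T@d
def unp(c,u,v,z):
    o,d=ray(c,u,v);return o+d*(z-o[2])/d[2]
def proj(c,P):
    V=c["view"];K=c["intrinsics"];p=np.atleast_2d(P)@V[:3,:3].T+V[:3,3];x=p[:,0];y=-p[:,1];z=-p[:,2]
    if c.get("fish"):
        r=np.hypot(x,y);t=np.arctan2(r,z)/np.maximum(r,1e-9);x,y=x*t,y*t
    else: x,y=x/z,y/z
    return np.c_[x*K[0,0]+K[0,2],y*K[1,1]+K[1,2]]
def cam(n):
    c=read_camera(n);c["fish"]=n=="wrist";return c
def save(c,f,box=None,k=1):
    im=np.ascontiguousarray(c["pixels"][:,:,::-1])
    if box: im=im[box[1]:box[3],box[0]:box[2]]
    cv2.imwrite("pics/"+f,cv2.resize(im,None,fx=k,fy=k,interpolation=cv2.INTER_CUBIC))
def pose():
    o=get_obs();return o["eef_pos"],R.from_rotvec(o["eef_rot"]),o
def togo(p,yaw):
    """tool-frame shift and z-turn to reach TCP p, pointing down, tool x at yaw; plus tilt error"""
    P,Q,o=pose();T=R.from_euler('z',yaw,degrees=True)*R.from_euler('x',180,degrees=True)
    return Q.inv().apply(np.array(p)-P).round(4),(Q.inv()*T).as_rotvec(degrees=True).round(2)
E
python3 - <<'E'
from h import *
c=cam("top")
a=c["pixels"][130:260,75:235,::-1];b=c["pixels"][130:260,215:430,::-1]
a=cv2.resize(a,None,fx=3.6,fy=3.6,interpolation=2)
save(c,"tab.png",(90,140,220,260),5);save(c,"case.png",(225,135,435,255),3.8)
for u,v in [(249,177),(286,176),(244,219)]:print(unp(c,u,v,.036))
for u,v in [(138,159),(199,183),(111,220),(175,243)]:print(unp(c,u,v,.128))
print(unp(c,161,202,.05))
P,Q,o=pose();print(Q.as_matrix().round(3))
E
```

```text
[0.55653179 0.01862674 0.036     ]
[ 0.55761336 -0.09556135  0.036     ]
[0.42758657 0.03571307 0.036     ]
[0.60015928 0.33074501 0.128     ]
[0.52832763 0.15718718 0.128     ]
[0.42863851 0.40266624 0.128     ]
[0.36219247 0.22340322 0.128     ]
[0.48277819 0.28568359 0.05      ]
[[ 0.903  0.43  -0.001]
 [ 0.43  -0.903  0.001]
 [-0.    -0.002 -1.   ]]
```

View pics/tab.png

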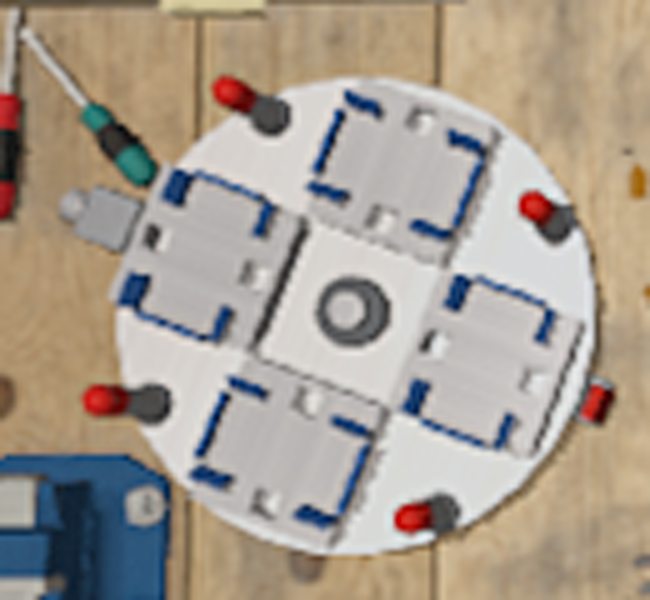

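View pics/case.png

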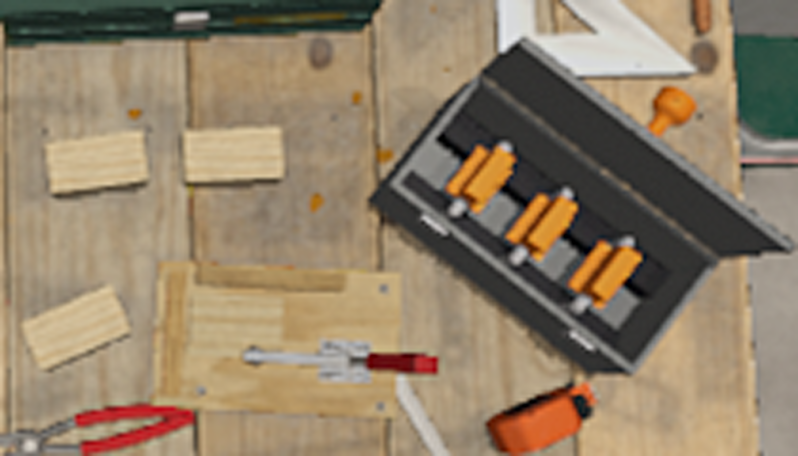

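```bash
cat >> h.py <<'E'
def box(w,l,hh):
    x,y=w/2,l/2;t=[(-x,-y,hh),(x,-y,hh),(x,y,hh),(-x,y,hh)];b=[(p[0],p[1],0) for p in t]
    return [(t[i],t[(i+1)%4]) for i in range(4)],[(b[i],b[(i+1)%4]) for i in range(4)]
BLK=box(.042,.080,.036)[0]
def edges(segs,pose,z):
    s=np.array(segs,float);n=np.linspace(0,1,30)[None,:,None]
    p=(s[:,:1]*(1-n)+s[:,1:]*n).reshape(-1,3);return R.from_euler('z',pose[2]).apply(p)+[pose[0],pose[1],z]
def refine(cs,segs,init,z,span=.012,ys=.2):
    from scipy.optimize import differential_evolution
    G=[]
    for c in cs:
        g=cv2.GaussianBlur(c["pixels"],(0,0),1.).astype(np.float32)
        G.append(np.hypot(cv2.Sobel(g,-1,1,0),cv2.Sobel(g,-1,0,1)).max(2))
    def f(q):
        s=0;P=edges(segs,q,z)
        for c,g in zip(cs,G):
            m=proj(c,P).astype(np.float32);s+=np.minimum(cv2.remap(g,m[:,:1],m[:,1:],1),150).mean()
        return -s
    i=np.array(init);r=differential_evolution(f,list(zip(i-[span,span,ys],i+[span,span,ys])),seed=1,tol=1e-4,maxiter=80)
    return r.x,-r.fun
E
python3 - <<'E'
from h import *
from scipy.optimize import least_squares
c=cam("top");s=cam("scene")
H=[[(438,345),(535,380)],[(309,398),(265,500)],[(255,275),(153,236)],[(383,218),(425,120)]]
pg=[(413,517),(105,400),(233,95),(537,208)]
obs=[];mod=[]
for k in range(4):
    for j,r in enumerate((.058,.122)):
        u,v=H[k][j];obs.append(unp(c,90+u/5,140+v/5,.068)[:2]);mod.append((r,-k*np.pi/2))
    u,v=pg[k];obs.append(unp(c,90+u/5,140+v/5,.13)[:2]);mod.append((.133,-k*np.pi/2-np.pi/4))
obs=np.array(obs);mod=np.array(mod)
f=lambda q:(q[:2]+np.c_[mod[:,0]*np.cos(mod[:,1]+q[2]),mod[:,0]*np.sin(mod[:,1]+q[2])]-obs).ravel()
r=least_squares(f,[.48,.285,-1.8]);print("table",r.x,np.degrees(r.x[2]),(f(r.x)*1000).round(1))
print("markplate",unp(c,90+600/5,140+400/5,.058),r.x[:2]+.157*np.array([np.cos(r.x[2]),np.sin(r.x[2])]))
for u,v in [(481,176),(543,222),(606,270)]: print("ub",unp(c,225+u/3.8,135+v/3.8,.097))
for n,(u,v),a in [("A",(97,164),.05),("B",(233,154),0.03),("C",(77,327),.35)]:
    p=unp(c,225+u/3.8,135+v/3.8,.036)
    for cs in ([c],[s],[c,s]): q=refine(cs,BLK,[p[0],p[1],a+np.pi/2],0);print(n,p[:2].round(4),q[0].round(4),q[1])
E
```

```text
table [ 0.48182058  0.28480794 -1.94930911] -111.68718522221185 [ 0.7 -0.1 -1.2 -1.9 -1.6  2.6 -1.7 -0.9 -1.8 -2.3  0.6  5.1 -0.1 -1.9
 -0.9 -4.   4.1  3.4 -0.5 -1.2 -0.1 -0.2  2.3  1.3]
markplate [0.42574588 0.13626355 0.058     ] [0.42380296 0.13892115]
ub [ 0.5295435  -0.28028139  0.097     ]
ub [ 0.49347085 -0.32567088  0.097     ]
ub [ 0.45616566 -0.37135923  0.097     ]
A [0.5528 0.014 ] [0.5629 0.002  1.421 ] 71.28421020507812
A [0.5528 0.014 ] [0.5409 0.002  1.5963] 100.56707000732422
A [0.5528 0.014 ] [0.5409 0.002  1.4835] 158.76522827148438
B [ 0.5591 -0.0966] [ 0.5698 -0.0846  1.5524] 70.60318756103516
B [ 0.5591 -0.0966] [ 0.5711 -0.1086  1.4018] 88.06224060058594
B [ 0.5591 -0.0966] [ 0.5711 -0.0846  1.4931] 146.90377807617188
C [0.4213 0.0319] [0.4093 0.0199 2.0321] 61.80021286010742
C [0.4213 0.0319] [0.4093 0.0199 1.8397] 96.7596664428711
C [0.4213 0.0319] [0.4093 0.0199 2.0162] 157.1493377685547
```

```bash
python3 - <<'E'
from h import *
print(togo([.46,-.03,.30],90))
E
```

```text
(array([ 0.4023, -0.2997, -0.0892]), array([-5.000e-02, -3.000e-02, -6.452e+01]))
```

```bash
cat >> h.py <<'E'
def steps(p,yaw,n=None,cmd=None):
    """equal rows (same turn and shift each) to reach p, yaw"""
    d,r=togo(p,yaw); a=r[2]
    n=n or int(max(np.ceil(np.linalg.norm(d)/.036),np.ceil(abs(a)/6.5),1))
    w=r/n; S=sum(R.from_rotvec(w*k,degrees=True).as_matrix() for k in range(n))
    print(n,"rows rot",w.round(2).tolist(),"pos",np.linalg.solve(S,d).round(4).tolist(),"| total",d,r)
E
python3 -c "
from h import *
steps([.46,-.03,.30],90)"
```

```text
15 rows rot [-0.0, -0.0, -4.3] pos [0.035, -0.004, -0.006] | total [ 0.4023 -0.2997 -0.0892] [-5.000e-02 -3.000e-02 -6.452e+01]
```

Call:
{"name": "send_rows", "arguments": {"series": [{"delta_rot": [0, 0, -4.3], "delta_pos": [0.035, -0.004, -0.006], "claw": 0.085}, {"delta_rot": [0, 0, -4.3], "delta_pos": [0.035, -0.004, -0.006], "claw": 0.085}, {"delta_rot": [0, 0, -4.3], "delta_pos": [0.035, -0.004, -0.006], "claw": 0.085}, {"delta_rot": [0, 0, -4.3], "delta_pos": [0.035, -0.004, -0.006], "claw": 0.085}, {"delta_rot": [0, 0, -4.3], "delta_pos": [0.035, -0.004, -0.006], "claw": 0.085}, {"delta_rot": [0, 0, -4.3], "delta_pos": [0.035, -0.004, -0.006], "claw": 0.085}, {"delta_rot": [0, 0, -4.3], "delta_pos": [0.035, -0.004, -0.006], "claw": 0.085}, {"delta_rot": [0, 0, -4.3], "delta_pos": [0.035, -0.004, -0.006], "claw": 0.085}, {"delta_rot": [0, 0, -4.3], "delta_pos": [0.035, -0.004, -0.006], "claw": 0.085}, {"delta_rot": [0, 0, -4.3], "delta_pos": [0.035, -0.004, -0.006], "claw": 0.085}, {"delta_rot": [0, 0, -4.3], "delta_pos": [0.035, -0.004, -0.006], "claw": 0.085}, {"delta_rot": [0, 0, -4.3], "delta_pos": [0.035, -0.004, -0.006], "claw": 0.085}, {"delta_rot": [0, 0, -4.3], "delta_pos": [0.035, -0.004, -0.006], "claw": 0.085}, {"delta_rot": [0, 0, -4.3], "delta_pos": [0.035, -0.004, -0.006], "claw": 0.085}, {"delta_rot": [0, 0, -4.3], "delta_pos": [0.035, -0.004, -0.006], "claw": 0.085}, {"delta_rot": [0, 0, 0], "delta_pos": [0, 0, 0], "claw": 0.085}]}}

```text
t: 1.58
eef_pos: [0.4604, -0.0259, 0.3021]
eef_rot: [-2.211, -2.23, -0.005]
wrist_force: [-0.3, -0.6, 0.1]
width: 0.0851
finger_force: 0.0
```

```bash
python3 - <<'E'
from h import *
print(togo([.46,-.03,.30],90))
c=cam("wrist");save(c,"w1.png",None,1.5);print(c["intrinsics"].tolist(),c["view"].round(3).tolist())
np.savez("w1.npz",**c)
E
```

```text
(array([-0.0041, -0.0005,  0.002 ]), array([ 0.09, -0.16,  0.5 ]))
[[297.3186396354542, 0.0, 254.9270832050992], [0.0, 297.3186396354542, 192.1177787442755], [0.0, 0.0, 1.0]] [[1.0, 0.009, 0.0, -0.459], [-0.008, 0.95, -0.313, 0.096], [-0.003, 0.313, 0.95, -0.458], [0.0, 0.0, 0.0, 1.0]]
```

View pics/w1.png

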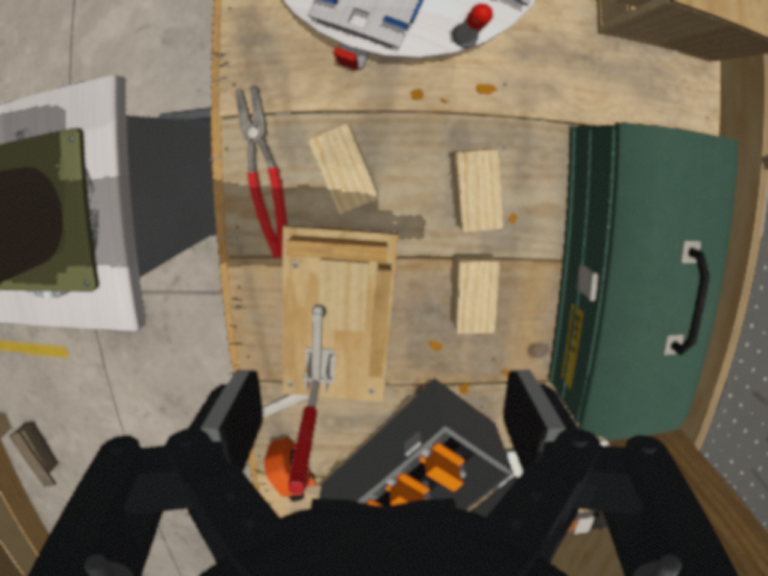

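```bash
cat >> h.py <<'E'
def blockfit(c,u,v,rad=None,show=None,lo=14):
    """mask around seed -> rectangle of the top face at z=.036: centre, length dir yaw(deg), sizes"""
    im=cv2.GaussianBlur(np.ascontiguousarray(c["pixels"]),(0,0),.8)
    lab=cv2.cvtColor(im,cv2.COLOR_RGB2LAB).astype(int);ref=np.median(lab[int(v)-3:int(v)+4,int(u)-3:int(u)+4].reshape(-1,3),0)
    d=np.abs(lab-ref);m=((d[...,0]<lo*1.6)&(d[...,1]<8)&(d[...,2]<lo)).astype(np.uint8)
    m=cv2.morphologyEx(m,cv2.MORPH_OPEN,np.ones((5,5),np.uint8))
    n,l=cv2.connectedComponents(m);m=(l==l[int(v),int(u)]).astype(np.uint8)
    k=max(cv2.findContours(m,0,cv2.CHAIN_APPROX_NONE)[0],key=cv2.contourArea)[:,0]
    P=np.array([unp(c,a,b,.036)[:2] for a,b in k]);(x,y),(w,h),a=cv2.minAreaRect((P*1000).astype(np.float32))
    if w<h: a+=90;w,h=h,w
    return np.round([x/1000,y/1000,a%180,w,h],4)
E
python3 - <<'E'
from h import *
c=dict(np.load("w1.npz"));c["fish"]=True
for n,u,v in [("A",479,190),("B",477,297),("C",342,168)]:
  for lo in (10,14,18): print(n,lo,blockfit(c,u/1.5,v/1.5,lo=lo))
for n,q in dict(A=[(455,151),(498,149),(503,229),(460,231)],B=[(458,261),(499,261),(495,333),(457,331)]).items(): print(n,np.mean([unp(c,u/1.5,v/1.5,.036) for u,v in q],0))
t=cam("top");print([blockfit(t,u,v) for u,v in [(249,177),(286,176),(244,219)]])
E
```

```text
A 10 [5.55500e-01 1.56000e-02 9.64955e+01 7.69633e+01 4.08144e+01]
A 14 [5.57800e-01 1.55000e-02 9.79307e+01 7.88430e+01 4.72499e+01]
A 18 [5.851000e-01 1.870000e-02 6.524700e+00 1.023332e+02 8.046600e+01]
B 10 [ 0.5588 -0.0953 91.743  76.4341 38.982 ]
B 14 [ 0.5592 -0.0953 90.8701 76.4513 40.1925]
B 18 [ 0.5589 -0.096  91.4837 77.9155 41.1016]
C 10 [4.186000e-01 3.760000e-02 1.128326e+02 7.154120e+01 4.132440e+01]
C 14 [4.171000e-01 3.810000e-02 1.118366e+02 7.286780e+01 4.546540e+01]
C 18 [4.176000e-01 4.610000e-02 1.665105e+02 8.121070e+01 6.337650e+01]
A [0.55386396 0.01580485 0.036     ]
B [ 0.55894688 -0.09470227  0.036     ]
[array([ 2.678000e-01, -3.990000e-02,  1.789692e+02,  6.315571e+02,
        3.562073e+02]), array([ 3.410000e-01, -3.740000e-02,  1.791887e+02,  7.765482e+02,
        3.452917e+02]), array([ 2.589000e-01, -4.940000e-02,  1.764659e+02,  6.302054e+02,
        3.552896e+02])]
```

```bash
python3 -c "
from h import *
steps([.555,.0156,.15],96.5)"
```

```text
6 rows rot [0.0, 0.0, -1.06] pos [0.0068, 0.0161, 0.0252] | total [0.0455 0.0946 0.1511] [ 0.03  0.03 -6.37]
```

Call:
{"name": "send_rows", "arguments": {"series": [{"delta_rot": [0, 0, -1.06], "delta_pos": [0.0068, 0.0161, 0.0252], "claw": 0.065}, {"delta_rot": [0, 0, -1.06], "delta_pos": [0.0068, 0.0161, 0.0252], "claw": 0.065}, {"delta_rot": [0, 0, -1.06], "delta_pos": [0.0068, 0.0161, 0.0252], "claw": 0.065}, {"delta_rot": [0, 0, -1.06], "delta_pos": [0.0068, 0.0161, 0.0252], "claw": 0.065}, {"delta_rot": [0, 0, -1.06], "delta_pos": [0.0068, 0.0161, 0.0252], "claw": 0.065}, {"delta_rot": [0, 0, -1.06], "delta_pos": [0.0068, 0.0161, 0.0252], "claw": 0.065}, {"delta_rot": [0, 0, 0], "delta_pos": [0, 0, 0], "claw": 0.065}, {"delta_rot": [0, 0, 0], "delta_pos": [0, 0, 0], "claw": 0.065}]}}

```text
t: 2.35
eef_pos: [0.5536, 0.0127, 0.1476]
eef_rot: [-2.095, -2.336, 0.006]
wrist_force: [-0.1, -0.5, 0.3]
width: 0.0654
finger_force: 0.0
```

```bash
python3 - <<'E'
from h import *
c=cam("wrist");u,v=proj(c,[.555,.0156,.036])[0];print(u,v)
for lo in (8,10,12):print(blockfit(c,u,v,lo=lo))
steps([.555,.0156,.007],96.5)
for p in([.555,.0156,.036],):
    e=proj(c,edges(BLK,[.555,.0156,np.radians(6.5)],0));im=c["pixels"]
    for a,b in e.astype(int):cv2.circle(im,(int(a),int(b)),0,(255,0,0),-1)
save(c,"w2.png")
E
```

```text
258.2418022763543 180.74299662508895
[5.55400e-01 1.50000e-02 9.65655e+01 7.65443e+01 4.14806e+01]
[5.57500e-01 1.66000e-02 9.64496e+01 7.93397e+01 4.64120e+01]
[5.58100e-01 1.61000e-02 9.52263e+01 8.06541e+01 4.74001e+01]
4 rows rot [-0.04, 0.0, -0.07] pos [0.0007, 0.0003, 0.0356] | total [0.0029 0.0015 0.1422] [-0.14  0.02 -0.29]
```

View pics/w2.png

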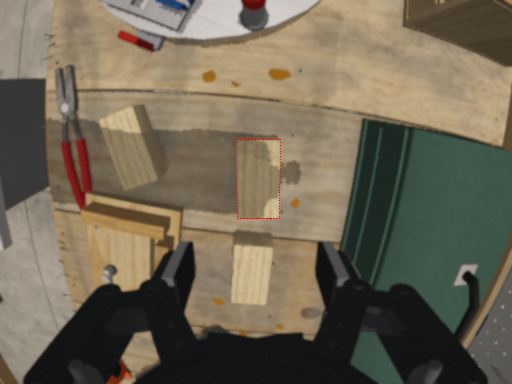

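Call:
{"name": "send_rows", "arguments": {"series": [{"delta_rot": [0, 0, 0], "delta_pos": [0.001, 0.0005, 0.0285], "claw": 0.065}, {"delta_rot": [0, 0, 0], "delta_pos": [0.001, 0.0005, 0.0285], "claw": 0.065}, {"delta_rot": [0, 0, 0], "delta_pos": [0.001, 0, 0.0285], "claw": 0.065}, {"delta_rot": [0, 0, 0], "delta_pos": [0, 0, 0.0285], "claw": 0.065}, {"delta_rot": [0, 0, 0], "delta_pos": [0, 0, 0.026], "claw": 0.065}, {"delta_rot": [0, 0, 0], "delta_pos": [0, 0, 0], "claw": 0.065}, {"delta_rot": [0, 0, 0], "delta_pos": [0, 0, 0], "claw": 0.035}, {"delta_rot": [0, 0, 0], "delta_pos": [0, 0, 0], "claw": 0.035}, {"delta_rot": [0, 0, 0], "delta_pos": [0, 0, 0], "claw": 0.035}, {"delta_rot": [0, 0, 0], "delta_pos": [0, 0, 0], "claw": 0.035}, {"delta_rot": [0, 0, 0], "delta_pos": [0, 0, 0], "claw": 0.035}, {"delta_rot": [0, 0, 0], "delta_pos": [0, 0, 0], "claw": 0.035}], "grip_force": 40}}

```text
t: 3.4
eef_pos: [0.5575, 0.0167, 0.0124]
eef_rot: [2.093, 2.338, 0.004]
wrist_force: [-1.6, -1.3, 7.6]
width: 0.0395
finger_force: 40.8
```

```bash
python3 - <<'E'
from h import *
P,Q,o=pose();print(P,o["q"],o["width"],o["finger_force"])
T=np.array([.48182,.28481]);f=np.radians(-111.7);m=T+.09*np.array([np.cos(f),np.sin(f)]);print("mark",m)
steps([.555,.0156,.22],96.5)
E
```

```text
[0.55750298 0.01673574 0.01242521] [ 3.06614944e-02  4.68066982e-01 -3.83208012e-01  7.15116041e-01
 -1.06608623e-03  1.49107267e+00] 0.039469876930905846 40.80671310424805
mark [0.44854279 0.20118807]
6 rows rot [0.04, 0.01, -0.03] pos [-0.0002, -0.0003, -0.0346] | total [-0.0011 -0.0017 -0.2076] [ 0.25  0.08 -0.18]
```

Call:
{"name": "send_rows", "arguments": {"series": [{"delta_rot": [0, 0, 0], "delta_pos": [0, 0, -0.02], "claw": 0.035}, {"delta_rot": [0, 0, 0], "delta_pos": [0, 0, -0.035], "claw": 0.035}, {"delta_rot": [0, 0, 0], "delta_pos": [0, 0, -0.035], "claw": 0.035}, {"delta_rot": [0, 0, 0], "delta_pos": [0, 0, -0.035], "claw": 0.035}, {"delta_rot": [0, 0, 0], "delta_pos": [0, 0, -0.035], "claw": 0.035}, {"delta_rot": [0, 0, 0], "delta_pos": [0, 0, -0.02], "claw": 0.035}, {"delta_rot": [0, 0, 0], "delta_pos": [0, 0, 0], "claw": 0.035}]}}

```text
t: 3.98
eef_pos: [0.5597, 0.0174, 0.1967]
eef_rot: [2.089, 2.334, 0.014]
wrist_force: [1.2, -0.6, -1.0]
width: 0.0394
finger_force: 40.5
```

```bash
cat >> h.py <<'E'
TA=np.array([.48182,.28481]);F=-111.7
u_=lambda a:np.array([np.cos(np.radians(a)),np.sin(np.radians(a))])
MARK=TA+.09*u_(F)
E
python3 - <<'E'
from h import *
print(pose()[0])
p=MARK+.0012*u_(158.3)
steps([*p,.18],158.3)
E
```

```text
[0.55967742 0.01740922 0.19673046]
10 rows rot [0.06, 0.04, -6.2] pos [0.0226, 0.0011, 0.0016] | total [ 0.1955 -0.0914  0.0154] [  0.62   0.43 -61.95]
```

Call:
{"name": "send_rows", "arguments": {"series": [{"delta_rot": [0.06, 0.04, -6.2], "delta_pos": [0.0226, 0.0011, 0.0016], "claw": 0.035}, {"delta_rot": [0.06, 0.04, -6.2], "delta_pos": [0.0226, 0.0011, 0.0016], "claw": 0.035}, {"delta_rot": [0.06, 0.04, -6.2], "delta_pos": [0.0226, 0.0011, 0.0016], "claw": 0.035}, {"delta_rot": [0.06, 0.04, -6.2], "delta_pos": [0.0226, 0.0011, 0.0016], "claw": 0.035}, {"delta_rot": [0.06, 0.04, -6.2], "delta_pos": [0.0226, 0.0011, 0.0016], "claw": 0.035}, {"delta_rot": [0.06, 0.04, -6.2], "delta_pos": [0.0226, 0.0011, 0.0016], "claw": 0.035}, {"delta_rot": [0.06, 0.04, -6.2], "delta_pos": [0.0226, 0.0011, 0.0016], "claw": 0.035}, {"delta_rot": [0.06, 0.04, -6.2], "delta_pos": [0.0226, 0.0011, 0.0016], "claw": 0.035}, {"delta_rot": [0.06, 0.04, -6.2], "delta_pos": [0.0226, 0.0011, 0.0016], "claw": 0.035}, {"delta_rot": [0.06, 0.04, -6.2], "delta_pos": [0.0226, 0.0011, 0.0016], "claw": 0.035}, {"delta_rot": [0, 0, 0], "delta_pos": [0, 0, 0], "claw": 0.035}, {"delta_rot": [0, 0, 0], "delta_pos": [0, 0, 0], "claw": 0.035}]}}

```text
t: 4.98
eef_pos: [0.442, 0.2014, 0.1746]
eef_rot: [-0.587, -3.075, 0.005]
wrist_force: [-0.1, -0.0, -0.4]
width: 0.0392
finger_force: 40.4
```

```bash
cat >> h.py <<'E'
def tabmodel(cx=None,f=None):
    cx=TA if cx is None else cx;f=F if f is None else f;P=[]
    for k in range(4):
        a=f-90*k;e=u_(a);n=u_(a+90)
        for r in (.058,.122):
            q=cx+r*e
            for i in range(4):
                s=[(-1,-1),(1,-1),(1,1),(-1,1)]
                for t in np.linspace(0,1,12):
                    w=(np.array(s[i])*(1-t)+np.array(s[(i+1)%4])*t)*.0075
                    P.append([*(q+w[0]*e+w[1]*n),.068])
        for t in np.arange(0,360,12):P.append([*(cx+.133*u_(a-45)+.009*u_(t)),.13])
    for t in np.arange(0,360,1.):P.append([*(cx+.146*u_(t)),.044])
    return np.array(P)
def draw(c,P,col=(255,0,255)):
    for a,b in proj(c,P): 
        if 0<=a<512 and 0<=b<384:c["pixels"][int(b),int(a)]=col
E
python3 - <<'E'
from h import *
p=MARK+.0012*u_(158.3);steps([*p,.18],158.3)
c=cam("wrist");np.savez("w3.npz",**c);draw(c,tabmodel());save(c,"w3.png",None,1.5)
E
```

```text
1 rows rot [-0.31, -0.61, 0.1] pos [-0.0049, 0.0022, -0.0054] | total [-0.0049  0.0022 -0.0054] [-0.31 -0.61  0.1 ]
```

View pics/w3.png

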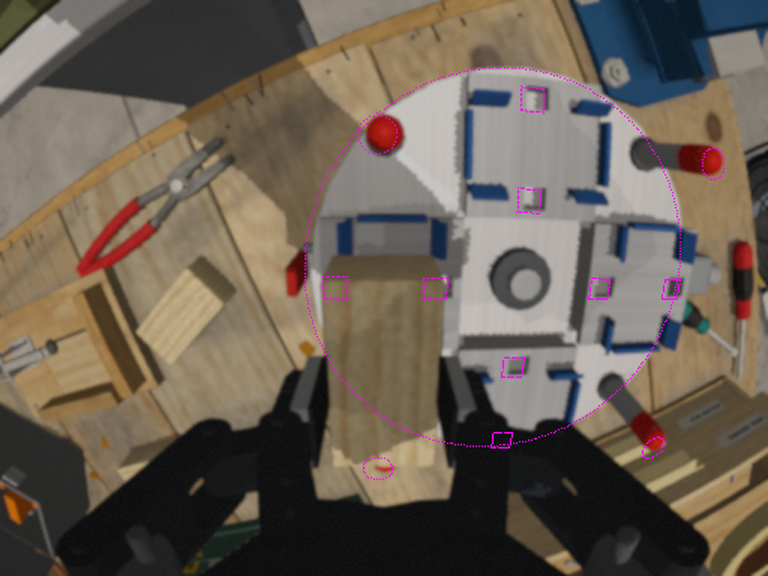

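Call:
{"name": "send_rows", "arguments": {"series": [{"delta_rot": [-0.31, -0.61, 0.1], "delta_pos": [-0.0049, 0.0022, 0.01], "claw": 0.035}, {"delta_rot": [0, 0, 0], "delta_pos": [0, 0, 0.02], "claw": 0.035}, {"delta_rot": [0, 0, 0], "delta_pos": [0, 0, 0.02], "claw": 0.035}, {"delta_rot": [0, 0, 0], "delta_pos": [0, 0, 0.02], "claw": 0.035}, {"delta_rot": [0, 0, 0], "delta_pos": [0, 0, 0], "claw": 0.035}, {"delta_rot": [0, 0, 0], "delta_pos": [0, 0, 0], "claw": 0.035}, {"delta_rot": [0, 0, 0], "delta_pos": [0, 0, 0], "claw": 0.035}]}}

```text
t: 5.62
eef_pos: [0.4495, 0.2012, 0.1055]
eef_rot: [0.595, 3.084, 0.002]
wrist_force: [-0.6, 0.3, -0.8]
width: 0.0395
finger_force: 40.6
```

```bash
python3 - <<'E'
from h import *
p=MARK+.0012*u_(158.3);print(pose()[0]);steps([*p,.080],158.3)
E
```

```text
[0.44945569 0.2012434  0.10547064]
1 rows rot [0.07, 0.05, -0.13] pos [0.002, -0.0004, 0.0255] | total [ 0.002  -0.0004  0.0255] [ 0.07  0.05 -0.13]
```

Call:
{"name": "send_rows", "arguments": {"series": [{"delta_rot": [0, 0, 0], "delta_pos": [0.002, -0.0004, 0.006], "claw": 0.035}, {"delta_rot": [0, 0, 0], "delta_pos": [0, 0, 0.006], "claw": 0.035}, {"delta_rot": [0, 0, 0], "delta_pos": [0, 0, 0.006], "claw": 0.035}, {"delta_rot": [0, 0, 0], "delta_pos": [0, 0, 0.005], "claw": 0.035}, {"delta_rot": [0, 0, 0], "delta_pos": [0, 0, 0.003], "claw": 0.035}, {"delta_rot": [0, 0, 0], "delta_pos": [0, 0, 0], "claw": 0.035}, {"delta_rot": [0, 0, 0], "delta_pos": [0, 0, 0], "claw": 0.035}]}}

```text
t: 6.2
eef_pos: [0.4463, 0.2018, 0.0803]
eef_rot: [0.593, 3.084, 0.002]
wrist_force: [-3.2, -1.7, 15.0]
width: 0.0391
finger_force: 44.0
```

```bash
python3 - <<'E'
from h import *
p=MARK+.0012*u_(158.3);steps([*p,.080],158.3)
E
```

```text
1 rows rot [0.06, 0.03, -0.05] pos [-0.0011, 0.0003, 0.0003] | total [-0.0011  0.0003  0.0003] [ 0.06  0.03 -0.05]
```

Call:
{"name": "send_rows", "arguments": {"series": [{"delta_rot": [0, 0, 0], "delta_pos": [0, 0, -0.002], "claw": 0.06}, {"delta_rot": [0, 0, 0], "delta_pos": [0, 0, 0], "claw": 0.06}, {"delta_rot": [0, 0, 0], "delta_pos": [0, 0, 0], "claw": 0.06}, {"delta_rot": [0, 0, 0], "delta_pos": [0, 0, 0], "claw": 0.06}, {"delta_rot": [0, 0, 0], "delta_pos": [0, 0, -0.02], "claw": 0.06}, {"delta_rot": [0, 0, 0], "delta_pos": [0, 0, -0.03], "claw": 0.06}, {"delta_rot": [0, 0, 0], "delta_pos": [0, 0, -0.03], "claw": 0.06}, {"delta_rot": [0, 0, 0], "delta_pos": [0, 0, -0.035], "claw": 0.06}, {"delta_rot": [0, 0, 0], "delta_pos": [0, 0, -0.035], "claw": 0.06}, {"delta_rot": [0, 0, 0], "delta_pos": [0, 0, -0.02], "claw": 0.06}, {"delta_rot": [0, 0, 0], "delta_pos": [0, 0, 0], "claw": 0.06}]}}

```text
t: 7.12
eef_pos: [0.449, 0.2029, 0.2553]
eef_rot: [0.592, 3.078, 0.008]
wrist_force: [1.0, 1.4, 0.6]
width: 0.0604
finger_force: 0.0
```

```bash
python3 - <<'E'
from h import *
c=cam("wrist");np.savez("w4.npz",**c)
e=edges(BLK,[*MARK,np.radians(F)],.068);draw(c,e);draw(c,tabmodel());save(c,"w4.png",(170,70,470,384),1.9)
print(pose()[0],get_obs()["q"][5])
steps([.47,-.27,.24],141)
E
```

```text
[0.44799145 0.20239451 0.25279839] 0.8037886885623398
14 rows rot [0.02, 0.01, 1.23] pos [-0.0182, -0.0286, 0.0009] | total [-0.1955 -0.4306  0.0117] [ 0.26  0.16 17.25]
```

View pics/w4.png

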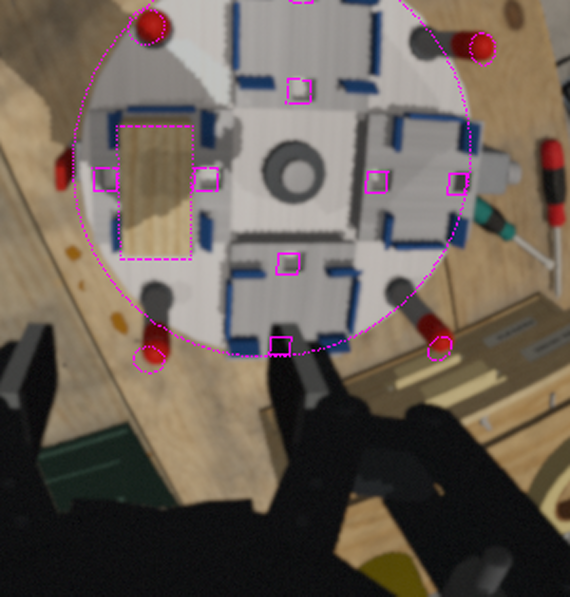

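Call:
{"name": "send_rows", "arguments": {"series": [{"delta_rot": [0.02, 0.01, 1.23], "delta_pos": [-0.0182, -0.0286, 0.0009], "claw": 0.05}, {"delta_rot": [0.02, 0.01, 1.23], "delta_pos": [-0.0182, -0.0286, 0.0009], "claw": 0.05}, {"delta_rot": [0.02, 0.01, 1.23], "delta_pos": [-0.0182, -0.0286, 0.0009], "claw": 0.05}, {"delta_rot": [0.02, 0.01, 1.23], "delta_pos": [-0.0182, -0.0286, 0.0009], "claw": 0.05}, {"delta_rot": [0.02, 0.01, 1.23], "delta_pos": [-0.0182, -0.0286, 0.0009], "claw": 0.05}, {"delta_rot": [0.02, 0.01, 1.23], "delta_pos": [-0.0182, -0.0286, 0.0009], "claw": 0.05}, {"delta_rot": [0.02, 0.01, 1.23], "delta_pos": [-0.0182, -0.0286, 0.0009], "claw": 0.05}, {"delta_rot": [0.02, 0.01, 1.23], "delta_pos": [-0.0182, -0.0286, 0.0009], "claw": 0.05}, {"delta_rot": [0.02, 0.01, 1.23], "delta_pos": [-0.0182, -0.0286, 0.0009], "claw": 0.05}, {"delta_rot": [0.02, 0.01, 1.23], "delta_pos": [-0.0182, -0.0286, 0.0009], "claw": 0.05}, {"delta_rot": [0.02, 0.01, 1.23], "delta_pos": [-0.0182, -0.0286, 0.0009], "claw": 0.05}, {"delta_rot": [0.02, 0.01, 1.23], "delta_pos": [-0.0182, -0.0286, 0.0009], "claw": 0.05}, {"delta_rot": [0.02, 0.01, 1.23], "delta_pos": [-0.0182, -0.0286, 0.0009], "claw": 0.05}, {"delta_rot": [0.02, 0.01, 1.23], "delta_pos": [-0.0182, -0.0286, 0.0009], "claw": 0.05}, {"delta_rot": [0, 0, 0], "delta_pos": [0, 0, 0], "claw": 0.05}, {"delta_rot": [0, 0, 0], "delta_pos": [0, 0, 0], "claw": 0.05}, {"delta_rot": [0, 0, 0], "delta_pos": [0, 0, 0], "claw": 0.05}]}}

```text
t: 8.58
eef_pos: [0.4678, -0.2701, 0.237]
eef_rot: [-1.046, -2.955, 0.005]
wrist_force: [0.5, -0.1, 0.0]
width: 0.05
finger_force: 0.0
```

```bash
cat >> h.py <<'E'
def casemodel(C,a,grips=True,zu=.005):
    """case rim at z=.1 and ubolt grip tops; a = yaw of case x"""
    ex,ey=u_(a),u_(a+90);P=[]
    def rect(c,w,l,z):
        s=[(-1,-1),(1,-1),(1,1),(-1,1)]
        for i in range(4):
            for t in np.linspace(0,1,40):
                q=np.array(s[i])*(1-t)+np.array(s[(i+1)%4])*t;P.append([*(c+q[0]*w/2*ex+q[1]*l/2*ey),z])
    rect(C,.11,.23,.1)
    for k in (-1,0,1): rect(C+.06*k*ey,.044,.016,zu+.092);rect(C+.06*k*ey,.074,.010,zu+.050)
    return np.array(P)
E
python3 - <<'E'
from h import *
c=cam("wrist");np.savez("w5.npz",**c);print(pose()[0])
draw(c,casemodel(np.array([.4935,-.3257]),-38.8),(0,255,255));save(c,"w5.png",None,1.5)
E
```

```text
[ 0.46806287 -0.26961826  0.23738443]
```

View pics/w5.png

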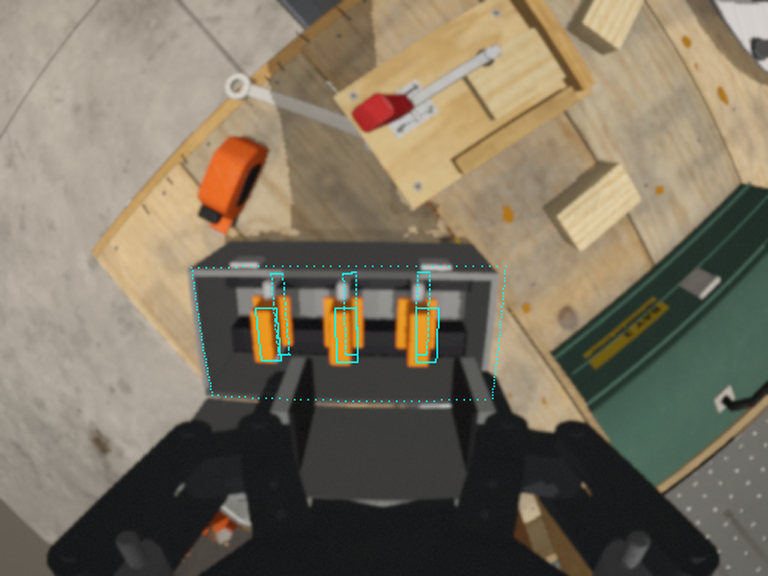

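```bash
cat >> h.py <<'E'
def orange(c):
    h=cv2.cvtColor(np.ascontiguousarray(c["pixels"]),cv2.COLOR_RGB2HSV).astype(int)
    return ((h[...,0]>4)&(h[...,0]<20)&(h[...,1]>170)&(h[...,2]>90)).astype(np.float32)
def ubsil(c,x,y,z,yaw,K=4):
    """soft silhouette of the orange parts"""
    m=np.zeros((384*2,512*2),np.uint8);Q=R.from_euler('z',yaw,degrees=True)
    for w,l,a,b in ((.044,.016,.059,.092),(.044,.032,.054,.059)):
        p=[(i*w/2,j*l/2,k) for i in(-1,1) for j in(-1,1) for k in(a,b)]
        q=proj(c,Q.apply(p)+[x,y,z]);h=cv2.convexHull(((q+.5)*2*16).astype(np.int32))
        cv2.fillConvexPoly(m,h,1,shift=4)
    return m
def ubfit(cs,ubs,init,free_z=True):
    """fit common (x,y,z,yaw) of row centre; ubs = list of k in -1,0,1"""
    from scipy.optimize import minimize
    M=[]
    for c in cs:
        w=np.zeros((384,512),np.float32)
        for k in ubs:
            p=np.array([*(np.array(init[:2])+.06*k*u_(init[3]+90)),.08]);u,v=proj(c,p)[0];s=35 if c["fish"] else 10
            w[max(0,int(v)-s):int(v)+s,max(0,int(u)-s):int(u)+s]=1
        M.append(orange(c)*w)
    def f(q):
        x,y,z,a=np.array(init)+np.array(q)*[.005,.005,.005,3];s=0
        for c,m in zip(cs,M):
            r=np.zeros((768,1024),np.uint8)
            for k in ubs:
                d=.06*k*u_(a+90);r|=ubsil(c,x+d[0],y+d[1],z if free_z else init[2],a)
            s+=np.abs(cv2.resize(r.astype(np.float32),(512,384),interpolation=cv2.INTER_AREA)-m).sum()/m.sum()
        return s
    best=None
    for s0 in ((0,0,0,0),(.5,-.5,.5,.3),(-.5,.5,-.5,-.3)):
        r=minimize(f,s0,method="Nelder-Mead",options=dict(initial_simplex=np.array(s0)+np.vstack([np.zeros(4),np.eye(4)*1.2]),xatol=.01,fatol=1e-4))
        if best is None or r.fun<best.fun: best=r
    return (np.array(init)+best.x*[.005,.005,.005,3]).round(4),round(best.fun,3)
E
python3 - <<'E'
from h import *
c=dict(np.load("w5.npz"));c["fish"]=True
i=[.4935,-.3257,.005,-38.8]
print(ubfit([c],[-1,0,1],i))
for k in(-1,0,1): print(k,ubfit([c],[k],[*(np.array(i[:2])+.06*k*u_(i[3]+90)),.005,i[3]]) if 0 else "")
t=cam("top")
print(ubfit([t],[-1,0,1],i,False),ubfit([c],[-1,0,1],i,False))
E
```

```text
(array([ 4.92500e-01, -3.33300e-01,  3.00000e-03, -3.93265e+01]), np.float64(0.125))
-1 
0 
1 
(array([ 4.93100e-01, -3.29300e-01,  9.30000e-03, -4.19355e+01]), np.float64(2.266)) (array([ 4.9210e-01, -3.3290e-01,  1.3500e-02, -3.9395e+01]), np.float64(0.125))
```

```bash
python3 - <<'E'
from h import *
t=cam("top");t["pixels"]=np.ascontiguousarray(cv2.imread("pics/top0.png")[:,:,::-1])
print(ubfit([t],[-1,0,1],[.4925,-.3333,.004,-39.3],False))
p=np.array([.4925,-.3333])+.06*u_(50.7);print(p)
steps([*p,.14],140.7)
E
```

```text
(array([ 4.9520e-01, -3.3250e-01,  4.1000e-03, -3.9797e+01]), np.float64(0.186))
[ 0.53050285 -0.28686959]
4 rows rot [-0.07, -0.04, 0.1] pos [-0.0148, 0.0064, 0.0245] | total [-0.0595  0.0258  0.0978] [-0.28 -0.18  0.42]
```

Call:
{"name": "send_rows", "arguments": {"series": [{"delta_rot": [-0.07, -0.04, 0.1], "delta_pos": [-0.0148, 0.0064, 0.0245], "claw": 0.05}, {"delta_rot": [-0.07, -0.04, 0.1], "delta_pos": [-0.0148, 0.0064, 0.0245], "claw": 0.05}, {"delta_rot": [-0.07, -0.04, 0.1], "delta_pos": [-0.0148, 0.0064, 0.0245], "claw": 0.05}, {"delta_rot": [-0.07, -0.04, 0.1], "delta_pos": [-0.0148, 0.0064, 0.0245], "claw": 0.05}, {"delta_rot": [0, 0, 0], "delta_pos": [0, 0, 0], "claw": 0.05}, {"delta_rot": [0, 0, 0], "delta_pos": [0, 0, 0], "claw": 0.05}, {"delta_rot": [0, 0, 0], "delta_pos": [0, 0, 0], "claw": 0.05}]}}

```text
t: 9.32
eef_pos: [0.5304, -0.2875, 0.1413]
eef_rot: [1.056, 2.958, -0.001]
wrist_force: [0.5, 0.7, -0.1]
width: 0.0498
finger_force: 0.0
```

```bash
python3 - <<'E'
from h import *
c=cam("wrist");p=np.array([.4925,-.3333])+.06*u_(50.7)
q,s=ubfit([c],[0],[*p,.004,-39.3],False);print(q,s)
steps([*p,.067],140.7);print(pose()[0],p)
draw(c,np.array([np.array([*q[:2],.004])+R.from_euler('z',q[3],degrees=True).apply(v) for a in (.022,-.022) for b in (.008,-.008) for v in [(a,b*t,.096-.004) for t in np.linspace(-1,1,20)]]+[[q[0],q[1],.096]]),(0,255,255));save(c,"w6.png")
E
```

```text
[ 5.30900e-01 -2.86600e-01  9.40000e-03 -3.92307e+01] 0.097
3 rows rot [0.0, 0.05, -0.01] pos [0.0003, 0.0002, 0.025] | total [0.001  0.0007 0.0751] [ 0.01  0.14 -0.02]
[ 0.53069731 -0.2879354   0.14206337] [ 0.53050285 -0.28686959]
```

View pics/w6.png

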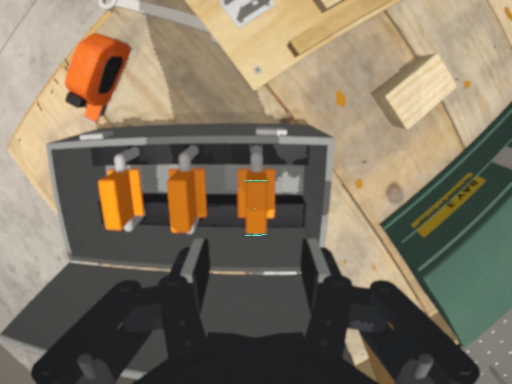

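Call:
{"name": "send_rows", "arguments": {"series": [{"delta_rot": [0, 0.05, 0], "delta_pos": [0.0005, 0.0003, 0.02], "claw": 0.05}, {"delta_rot": [0, 0.05, 0], "delta_pos": [0.0005, 0.0003, 0.02], "claw": 0.05}, {"delta_rot": [0, 0.05, 0], "delta_pos": [0, 0, 0.02], "claw": 0.05}, {"delta_rot": [0, 0, 0], "delta_pos": [0, 0, 0.015], "claw": 0.05}, {"delta_rot": [0, 0, 0], "delta_pos": [0, 0, 0], "claw": 0.05}, {"delta_rot": [0, 0, 0], "delta_pos": [0, 0, 0], "claw": 0.05}]}}

```text
t: 9.87
eef_pos: [0.5298, -0.2872, 0.0666]
eef_rot: [-1.058, -2.957, -0.001]
wrist_force: [-0.4, 0.5, 0.3]
width: 0.05
finger_force: 0.0
```

```bash
python3 - <<'E'
from h import *
steps([.5308,-.2867,.067],140.7);print(pose()[0])
E
```

```text
1 rows rot [-0.0, -0.08, -0.08] pos [-0.0005, 0.001, -0.0004] | total [-0.0005  0.001  -0.0004] [-0.   -0.08 -0.08]
[ 0.52979064 -0.28716304  0.06655852]
```

Call:
{"name": "send_rows", "arguments": {"series": [{"delta_rot": [0, 0, 0], "delta_pos": [0, 0.001, 0], "claw": 0.01}, {"delta_rot": [0, 0, 0], "delta_pos": [0, 0, 0], "claw": 0.01}, {"delta_rot": [0, 0, 0], "delta_pos": [0, 0, 0], "claw": 0.01}, {"delta_rot": [0, 0, 0], "delta_pos": [0, 0, 0], "claw": 0.01}, {"delta_rot": [0, 0, 0], "delta_pos": [0, 0, 0], "claw": 0.01}, {"delta_rot": [0, 0, 0], "delta_pos": [0, 0, 0], "claw": 0.01}], "grip_force": 60}}

```text
t: 10.37
eef_pos: [0.5323, -0.2868, 0.0673]
eef_rot: [1.057, 2.956, 0.001]
wrist_force: [0.1, 0.8, 6.8]
width: 0.0139
finger_force: 61.1
```

Call:
{"name": "send_rows", "arguments": {"series": [{"delta_rot": [0, 0, 0], "delta_pos": [0, 0, -0.01], "claw": 0.01}, {"delta_rot": [0, 0, 0], "delta_pos": [0, 0, -0.015], "claw": 0.01}, {"delta_rot": [0, 0, 0], "delta_pos": [0, 0, -0.025], "claw": 0.01}, {"delta_rot": [0, 0, 0], "delta_pos": [0, 0, -0.03], "claw": 0.01}, {"delta_rot": [0, 0, 0], "delta_pos": [0, 0, -0.035], "claw": 0.01}, {"delta_rot": [0, 0, 0], "delta_pos": [0, 0, -0.035], "claw": 0.01}, {"delta_rot": [0, 0, 0], "delta_pos": [0, 0, -0.03], "claw": 0.01}, {"delta_rot": [0, 0, 0], "delta_pos": [0, 0, 0], "claw": 0.01}, {"delta_rot": [0, 0, 0], "delta_pos": [0, 0, 0], "claw": 0.01}]}}

```text
t: 11.12
eef_pos: [0.532, -0.2874, 0.2479]
eef_rot: [1.057, 2.955, -0.001]
wrist_force: [0.2, 0.1, -1.5]
width: 0.0142
finger_force: 60.1
```

```bash
python3 - <<'E'
from h import *
P,Q,o=pose();print(P,o["width"])
c=cam("wrist");np.savez("w7.npz",**c)
x=Q.apply([1,0,0]);yaw=np.degrees(np.arctan2(x[1],x[0]));print(yaw)
q,s=ubfit([c],[0],[P[0],P[1],P[2]-.0625,yaw],True);print(q,s,"tool-frame centre",Q.inv().apply(np.array(q[:3])-P))
p=MARK;steps([*p,.24],68.3,14)
E
```

```text
[ 0.53199284 -0.28735145  0.24788496] 0.014216607576528043
140.62320024926967
[   6.8719    4.3958  -31.0957 2297.5236] 1.001 tool-frame centre [-1.84232865  7.62492576 31.35303782]
14 rows rot [-0.0, -0.0, 5.17] pos [0.0375, 0.0049, 0.0004] | total [0.3732 0.3249 0.0061] [-5.000e-02 -6.000e-02  7.232e+01]
```

Call:
{"name": "send_rows", "arguments": {"series": [{"delta_rot": [0, 0, 5.17], "delta_pos": [0.0375, 0.0049, 0.0004], "claw": 0.01}, {"delta_rot": [0, 0, 5.17], "delta_pos": [0.0375, 0.0049, 0.0004], "claw": 0.01}, {"delta_rot": [0, 0, 5.17], "delta_pos": [0.0375, 0.0049, 0.0004], "claw": 0.01}, {"delta_rot": [0, 0, 5.17], "delta_pos": [0.0375, 0.0049, 0.0004], "claw": 0.01}, {"delta_rot": [0, 0, 5.17], "delta_pos": [0.0375, 0.0049, 0.0004], "claw": 0.01}, {"delta_rot": [0, 0, 5.17], "delta_pos": [0.0375, 0.0049, 0.0004], "claw": 0.01}, {"delta_rot": [0, 0, 5.17], "delta_pos": [0.0375, 0.0049, 0.0004], "claw": 0.01}, {"delta_rot": [0, 0, 5.17], "delta_pos": [0.0375, 0.0049, 0.0004], "claw": 0.01}, {"delta_rot": [0, 0, 5.17], "delta_pos": [0.0375, 0.0049, 0.0004], "claw": 0.01}, {"delta_rot": [0, 0, 5.17], "delta_pos": [0.0375, 0.0049, 0.0004], "claw": 0.01}, {"delta_rot": [0, 0, 5.17], "delta_pos": [0.0375, 0.0049, 0.0004], "claw": 0.01}, {"delta_rot": [0, 0, 5.17], "delta_pos": [0.0375, 0.0049, 0.0004], "claw": 0.01}, {"delta_rot": [0, 0, 5.17], "delta_pos": [0.0375, 0.0049, 0.0004], "claw": 0.01}, {"delta_rot": [0, 0, 5.17], "delta_pos": [0.0375, 0.0049, 0.0004], "claw": 0.01}, {"delta_rot": [0, 0, 0], "delta_pos": [0, 0, 0], "claw": 0.01}, {"delta_rot": [0, 0, 0], "delta_pos": [0, 0, 0], "claw": 0.01}, {"delta_rot": [0, 0, 0], "delta_pos": [0, 0, 0], "claw": 0.01}]}}

```text
t: 12.58
eef_pos: [0.4469, 0.2007, 0.2385]
eef_rot: [-2.598, -1.763, 0.009]
wrist_force: [-0.1, -1.2, -1.6]
width: 0.0142
finger_force: 60.1
```

```bash
sed -i 's/,.08\]);u,v=proj/,init[2]+.075]);u,v=proj/; s/s=35 if/s=45 if/' h.py; python3 - <<'E'
from h import *
c=cam("wrist");np.savez("w8.npz",**c);P,Q,o=pose()
x=Q.apply([1,0,0]);yaw=np.degrees(np.arctan2(x[1],x[0]));print(P,yaw)
m=orange(c);u,v=proj(c,[P[0],P[1],P[2]+.01])[0];print(u,v,m[int(v)-45:int(v)+45,int(u)-45:int(u)+45].sum())
q,s=ubfit([c],[0],[P[0],P[1],P[2]-.0625,yaw],False);print(q,s,"tool-frame centre",Q.inv().apply(np.array(q[:3])-P))
p=MARK-.0012*u_(68.3);steps([*p,.15],68.3)
draw(c,tabmodel());
for r in (.032,-.032): draw(c,np.array([P+Q.apply([r+.0012+.005*np.cos(t),.005*np.sin(t),.062]) for t in np.linspace(0,6.28,40)]),(0,255,255))
save(c,"w8.png",None,1.5)
E
```

```text
[0.44704716 0.20028109 0.23901265] 68.2555862529858
257.64353453765983 244.01959263600764 3217.0
[ 0.4451  0.1995  0.1868 70.327 ] 0.357 tool-frame centre [-0.00130531 -0.0012971   0.05222237]
3 rows rot [-0.08, 0.05, -0.01] pos [0.0001, 0.0004, 0.0297] | total [0.0004 0.0014 0.089 ] [-0.24  0.16 -0.04]
```

View pics/w8.png

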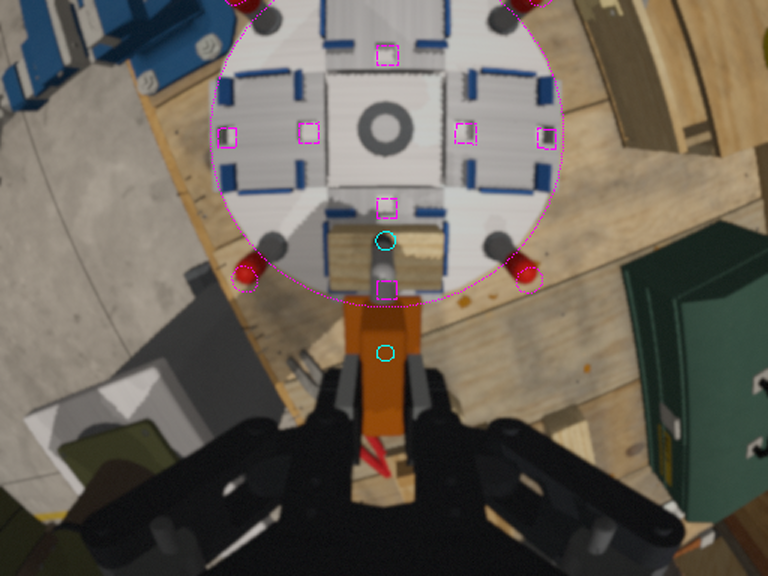

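Call:
{"name": "send_rows", "arguments": {"series": [{"delta_rot": [-0.08, 0.05, 0], "delta_pos": [0.0004, 0.0006, 0.025], "claw": 0.01}, {"delta_rot": [-0.08, 0.05, 0], "delta_pos": [0.0003, 0.0005, 0.025], "claw": 0.01}, {"delta_rot": [-0.08, 0.05, 0], "delta_pos": [0, 0.0003, 0.025], "claw": 0.01}, {"delta_rot": [0, 0, 0], "delta_pos": [0, 0, 0.02], "claw": 0.01}, {"delta_rot": [0, 0, 0], "delta_pos": [0, 0, 0.004], "claw": 0.01}, {"delta_rot": [0, 0, 0], "delta_pos": [0, 0, 0], "claw": 0.01}, {"delta_rot": [0, 0, 0], "delta_pos": [0, 0, 0], "claw": 0.01}, {"delta_rot": [0, 0, 0], "delta_pos": [0, 0, 0], "claw": 0.01}]}}

```text
t: 13.3
eef_pos: [0.4513, 0.2018, 0.143]
eef_rot: [2.601, 1.761, 0.01]
wrist_force: [0.1, 0.2, -2.0]
width: 0.0141
finger_force: 60.1
```

```bash
python3 - <<'E'
from h import *
p=MARK-.0009*u_(68.3);steps([*p,.112],68.3);print(pose()[0],get_obs()["wrist_force"])
E
```

```text
1 rows rot [0.25, -0.28, -0.09] pos [-0.0027, -0.0025, 0.031] | total [-0.0027 -0.0025  0.031 ] [ 0.25 -0.28 -0.09]
[0.45133115 0.20180284 0.14300765] [ 0.06592729  0.15343951 -2.02621463]
```

Call:
{"name": "send_rows", "arguments": {"series": [{"delta_rot": [0.25, -0.28, 0], "delta_pos": [-0.0025, -0.0022, 0], "claw": 0.01}, {"delta_rot": [0, 0, 0], "delta_pos": [0, 0, 0], "claw": 0.01}]}}

```text
t: 13.47
eef_pos: [0.4477, 0.2003, 0.1426]
eef_rot: [-2.601, -1.762, 0.002]
wrist_force: [0.9, -0.5, -2.0]
width: 0.014
finger_force: 60.1
```

```bash
python3 - <<'E'
from h import *
L=[]
for i in range(6):
    L.append(np.r_[get_obs()["eef_pos"],get_obs()["q"][:2]]);read_camera("top")
L=np.array(L);print(L.round(4));m=L.mean(0)
d=np.r_[MARK-.0009*u_(68.3),.112]-m[:3];print(d,pose()[1].inv().apply(d))
E
```

```text
[[0.4477 0.2003 0.1426 0.4208 0.2435]
 [0.4477 0.2005 0.1424 0.4209 0.2437]
 [0.4477 0.2005 0.1422 0.421  0.2439]
 [0.4476 0.2005 0.142  0.4211 0.2442]
 [0.4475 0.2005 0.1418 0.4211 0.2444]
 [0.4475 0.2005 0.1417 0.4211 0.2445]]
[ 0.00058992 -0.00010038 -0.03011516] [0.00017304 0.000634   0.03011393]
```

Call:
{"name": "send_rows", "arguments": {"series": [{"delta_rot": [0, 0, 0], "delta_pos": [0, 0.0005, 0.004], "claw": 0.01}, {"delta_rot": [0, 0, 0], "delta_pos": [0, 0, 0.004], "claw": 0.01}, {"delta_rot": [0, 0, 0], "delta_pos": [0, 0, 0.004], "claw": 0.01}, {"delta_rot": [0, 0, 0], "delta_pos": [0, 0, 0.004], "claw": 0.01}, {"delta_rot": [0, 0, 0], "delta_pos": [0, 0, 0], "claw": 0.01}, {"delta_rot": [0, 0, 0], "delta_pos": [0, 0, 0], "claw": 0.01}]}}

```text
t: 14.27
eef_pos: [0.4477, 0.2005, 0.125]
eef_rot: [-2.599, -1.762, 0.004]
wrist_force: [0.7, 1.6, -3.1]
width: 0.0141
finger_force: 60.0
```

Call:
{"name": "send_rows", "arguments": {"series": [{"delta_rot": [0, 0, 0], "delta_pos": [0, 0, 0.004], "claw": 0.01}, {"delta_rot": [0, 0, 0], "delta_pos": [0, 0, 0.004], "claw": 0.01}, {"delta_rot": [0, 0, 0], "delta_pos": [0, 0, 0.004], "claw": 0.01}, {"delta_rot": [0, 0, 0], "delta_pos": [0, 0, 0.002], "claw": 0.01}, {"delta_rot": [0, 0, 0], "delta_pos": [0, 0, 0], "claw": 0.01}, {"delta_rot": [0, 0, 0], "delta_pos": [0, 0, 0], "claw": 0.01}, {"delta_rot": [0, 0, 0], "delta_pos": [0, 0, 0], "claw": 0.01}]}}

```text
t: 14.85
eef_pos: [0.4483, 0.2007, 0.1128]
eef_rot: [-2.6, -1.762, 0.0]
wrist_force: [-1.6, 1.7, 8.7]
width: 0.014
finger_force: 61.3
```

Call:
{"name": "send_rows", "arguments": {"series": [{"delta_rot": [0, 0, 0], "delta_pos": [0, 0, -0.001], "claw": 0.045}, {"delta_rot": [0, 0, 0], "delta_pos": [0, 0, 0], "claw": 0.045}, {"delta_rot": [0, 0, 0], "delta_pos": [0, 0, 0], "claw": 0.045}, {"delta_rot": [0, 0, 0], "delta_pos": [0, 0, 0], "claw": 0.045}, {"delta_rot": [0, 0, 0], "delta_pos": [0, 0, -0.02], "claw": 0.045}, {"delta_rot": [0, 0, 0], "delta_pos": [0, 0, -0.03], "claw": 0.045}, {"delta_rot": [0, 0, 0], "delta_pos": [0, 0, -0.03], "claw": 0.045}, {"delta_rot": [0, 0, 0], "delta_pos": [0, 0, -0.01], "claw": 0.045}, {"delta_rot": [0, 0, 0], "delta_pos": [0, 0, 0], "claw": 0.0}, {"delta_rot": [0, 0, 0], "delta_pos": [0, 0, 0], "claw": 0.0}]}}

```text
t: 15.68
eef_pos: [0.4481, 0.2002, 0.2024]
eef_rot: [-2.6, -1.762, 0.003]
wrist_force: [-0.8, -0.3, -0.4]
width: 0.0217
finger_force: 0.0
```

```bash
python3 - <<'E'
from h import *
c=cam("wrist");np.savez("w9.npz",**c)
q,s=ubfit([c],[0],[*MARK,.05,F],False);print(q,s,MARK)
p=TA+.133*u_(F-61);print(p);steps([*p,.2],F-61+270-360+360-0 if 0 else (F-61+270+180)%360-180)
E
```

```text
[ 4.46900e-01  2.02300e-01  5.28000e-02 -1.10746e+02] 0.131 [0.44854279 0.20118807]
[0.34989804 0.26791041]
5 rows rot [-0.04, 0.03, -5.81] pos [0.0101, -0.0218, 0.0003] | total [ 0.0272 -0.1157  0.0017] [ -0.2    0.13 -29.05]
```

Call:
{"name": "send_rows", "arguments": {"series": [{"delta_rot": [-0.04, 0.03, -5.81], "delta_pos": [0.0101, -0.0218, 0.0003], "claw": 0.0}, {"delta_rot": [-0.04, 0.03, -5.81], "delta_pos": [0.0101, -0.0218, 0.0003], "claw": 0.0}, {"delta_rot": [-0.04, 0.03, -5.81], "delta_pos": [0.0101, -0.0218, 0.0003], "claw": 0.0}, {"delta_rot": [-0.04, 0.03, -5.81], "delta_pos": [0.0101, -0.0218, 0.0003], "claw": 0.0}, {"delta_rot": [-0.04, 0.03, -5.81], "delta_pos": [0.0101, -0.0218, 0.0003], "claw": 0.0}, {"delta_rot": [0, 0, 0], "delta_pos": [0, 0, 0.005], "claw": 0.0}, {"delta_rot": [0, 0, 0], "delta_pos": [0, 0, 0.025], "claw": 0.0}, {"delta_rot": [0, 0, 0], "delta_pos": [0, 0, 0.03], "claw": 0.0}, {"delta_rot": [0, 0, 0], "delta_pos": [0, 0, 0.03], "claw": 0.0}, {"delta_rot": [0, 0, 0], "delta_pos": [0, 0, 0.02], "claw": 0.0}, {"delta_rot": [0, 0, 0], "delta_pos": [0, 0, 0], "claw": 0.0}, {"delta_rot": [0, 0, 0], "delta_pos": [0, 0, 0], "claw": 0.0}, {"delta_rot": [0, 0, 0], "delta_pos": [0, 0, 0], "claw": 0.0}]}}

```text
t: 16.82
eef_pos: [0.351, 0.2684, 0.0912]
eef_rot: [2.076, 2.357, 0.002]
wrist_force: [1.2, 0.4, -0.7]
width: -0.0002
finger_force: 0.0
```

```bash
python3 - <<'E'
from h import *
p=TA+.133*u_(F-61);steps([*p,.09],97.3);print(pose()[0])
E
```

```text
1 rows rot [0.08, -0.04, -0.04] pos [-0.0004, -0.0011, 0.0012] | total [-0.0004 -0.0011  0.0012] [ 0.08 -0.04 -0.04]
[0.35098281 0.26840593 0.09123017]
```

Call:
{"name": "send_rows", "arguments": {"series": [{"delta_rot": [0, 0, -3], "delta_pos": [-0.007, -0.0008, 0.001], "claw": 0}, {"delta_rot": [0, 0, -5], "delta_pos": [-0.0116, 0.0005, 0], "claw": 0}, {"delta_rot": [0, 0, -5], "delta_pos": [-0.0116, 0.0005, 0], "claw": 0}, {"delta_rot": [0, 0, -5], "delta_pos": [-0.0116, 0.0005, 0], "claw": 0}, {"delta_rot": [0, 0, -5], "delta_pos": [-0.0116, 0.0005, 0], "claw": 0}, {"delta_rot": [0, 0, -5], "delta_pos": [-0.0116, 0.0005, 0], "claw": 0}, {"delta_rot": [0, 0, -5], "delta_pos": [-0.0116, 0.0005, 0], "claw": 0}, {"delta_rot": [0, 0, -5], "delta_pos": [-0.0116, 0.0005, 0], "claw": 0}, {"delta_rot": [0, 0, -5], "delta_pos": [-0.0116, 0.0005, 0], "claw": 0}, {"delta_rot": [0, 0, -5], "delta_pos": [-0.0116, 0.0005, 0], "claw": 0}, {"delta_rot": [0, 0, -5], "delta_pos": [-0.0116, 0.0005, 0], "claw": 0}, {"delta_rot": [0, 0, -5], "delta_pos": [-0.0116, 0.0005, 0], "claw": 0}, {"delta_rot": [0, 0, -5], "delta_pos": [-0.0116, 0.0005, 0], "claw": 0}, {"delta_rot": [0, 0, -5], "delta_pos": [-0.0116, 0.0005, 0], "claw": 0}, {"delta_rot": [0, 0, -5], "delta_pos": [-0.0116, 0.0005, 0], "claw": 0}, {"delta_rot": [0, 0, -5], "delta_pos": [-0.0116, 0.0005, 0], "claw": 0}, {"delta_rot": [0, 0, -5], "delta_pos": [-0.0116, 0.0005, 0], "claw": 0}, {"delta_rot": [0, 0, -3], "delta_pos": [-0.007, 0.0002, 0], "claw": 0}, {"delta_rot": [0, 0, -3], "delta_pos": [-0.007, 0.0002, 0], "claw": 0}, {"delta_rot": [0, 0, -3], "delta_pos": [-0.007, 0.0002, 0], "claw": 0}]}}

```text
t: 18.48
eef_pos: [0.496, 0.1529, 0.0896]
eef_rot: [0.259, -3.12, -0.001]
wrist_force: [-3.9, -0.4, -3.0]
width: 0.0003
finger_force: 2.5
```

```bash
cat >> h.py <<'E'
def tool_ang():
    P=pose()[0];d=P[:2]-TA;return np.degrees(np.arctan2(d[1],d[0]))-F,np.hypot(*d),P[2]
E
python3 - <<'E'
from h import *
print(tool_ang(),get_obs()["wrist_force"])
c=cam("top");print(tool_ang());m=orange(c)
print(ubfit([c],[0],[*(TA+.09*u_(F+87)),.05,F+87],False),TA+.09*u_(F+90))
E
```

```text
(np.float64(27.855703606811957), np.float64(0.13264981616222815), np.float64(0.08959954219865075)) [-3.93910863 -0.4492582  -3.01914376]
(np.float64(30.226155628345367), np.float64(0.13261759708571977), np.float64(0.09029735379655587))
(array([  0.5636,   0.2472,   0.05  , -24.7   ]), np.float64(inf)) [0.56544193 0.25153279]h.py:125: RuntimeWarning: divide by zero encountered in scalar divide
  s+=np.abs(cv2.resize(r.astype(np.float32),(512,384),interpolation=cv2.INTER_AREA)-m).sum()/m.sum()
  np.max(np.abs(fsim[0] - fsim[1:])) <= fatol):
```

Call:
{"name": "send_rows", "arguments": {"series": [{"delta_rot": [0, 0, -2], "delta_pos": [-0.0046, 0.0001, 0], "claw": 0}, {"delta_rot": [0, 0, -1.5], "delta_pos": [-0.0035, 0, 0], "claw": 0}, {"delta_rot": [0, 0, -1], "delta_pos": [-0.0023, 0, 0], "claw": 0}, {"delta_rot": [0, 0, 0], "delta_pos": [0, 0, 0], "claw": 0}, {"delta_rot": [0, 0, 0], "delta_pos": [0, 0, 0], "claw": 0}, {"delta_rot": [0, 0, 0], "delta_pos": [0.02, 0, 0], "claw": 0}, {"delta_rot": [0, 0, 0], "delta_pos": [0, 0, -0.03], "claw": 0}, {"delta_rot": [0, 0, 0], "delta_pos": [0, 0, -0.04], "claw": 0}, {"delta_rot": [0, 0, 0], "delta_pos": [0, 0, -0.04], "claw": 0}, {"delta_rot": [0, 0, 0], "delta_pos": [0, 0, -0.04], "claw": 0.04}, {"delta_rot": [0, 0, 0], "delta_pos": [0, 0, 0], "claw": 0.06}]}}

```text
t: 19.45
eef_pos: [0.4981, 0.1522, 0.2489]
eef_rot: [-0.374, 3.103, 0.006]
wrist_force: [1.1, 0.8, 0.4]
width: 0.0232
finger_force: 0.0
```

```bash
python3 - <<'E'
from h import *
c=cam("wrist");np.savez("w10.npz",**c);P=pose()[0];print(P,get_obs()["q"][5])
for d in (80,88,92):
  print(ubfit([c],[0],[*(TA+.09*u_(F+d)),.05,F+d],False))
print(TA+.09*u_(F+90),F+90)
draw(c,tabmodel());save(c,"w10.png",None,1.3)
steps([.53,-.05,.25],91.5)
E
```

```text
[0.49707086 0.15187236 0.24554511] 0.05610535276256231
(array([  0.5674,   0.2544,   0.0274, -16.4151]), np.float64(0.172))
(array([  0.5669,   0.2544,   0.0494, -18.3256]), np.float64(0.175))
(array([  0.5669,   0.2545,   0.0514, -18.3199]), np.float64(0.173))
[0.56544193 0.25153279] -21.700000000000003
16 rows rot [0.04, 0.03, 6.39] pos [-0.0101, -0.0106, -0.0002] | total [ 0.0159 -0.2039 -0.0049] [  0.7    0.45 102.25]
```

View pics/w10.png

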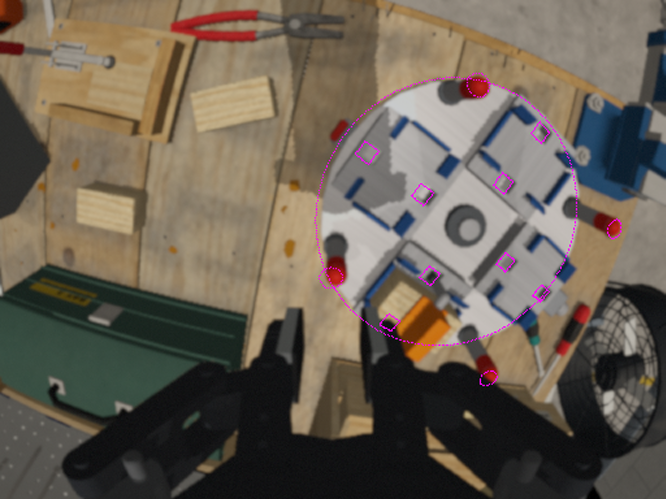

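```bash
python3 - <<'E'
from h import *
c=dict(np.load("w10.npz"));c["fish"]=True
for lo in(8,10,12):
  print(blockfit(c,232/1.3,103/1.3,lo=lo),blockfit(c,108/1.3,208/1.3,lo=lo))
steps([.419,.037,.16],112)
E
```

```text
[4.205000e-01 3.430000e-02 1.128977e+02 7.735180e+01 4.002900e+01] [ 0.5586 -0.0946 91.2856 75.5349 39.15  ]
[4.205000e-01 3.420000e-02 1.129528e+02 7.774700e+01 4.065260e+01] [ 0.5585 -0.0942 92.7585 75.5456 40.0307]
[4.202000e-01 3.400000e-02 1.127419e+02 7.847280e+01 4.170830e+01] [ 0.5586 -0.095  92.5785 77.4797 40.5829]
13 rows rot [0.04, 0.04, 6.29] pos [0.0021, -0.0115, 0.0065] | total [ 0.1042 -0.0931  0.0841] [ 0.58  0.54 81.75]
```

```bash
python3 - <<'E'
from h import *
steps([.4205,.0342,.09],112.8)
E
```

```text
13 rows rot [0.04, 0.04, 6.23] pos [0.002, -0.0116, 0.0119] | total [ 0.1043 -0.0963  0.1541] [ 0.57  0.55 80.95]
```

Call:
{"name": "send_rows", "arguments": {"series": [{"delta_rot": [0.04, 0.04, 6.23], "delta_pos": [0.002, -0.0116, 0.0119], "claw": 0.065}, {"delta_rot": [0.04, 0.04, 6.23], "delta_pos": [0.002, -0.0116, 0.0119], "claw": 0.065}, {"delta_rot": [0.04, 0.04, 6.23], "delta_pos": [0.002, -0.0116, 0.0119], "claw": 0.065}, {"delta_rot": [0.04, 0.04, 6.23], "delta_pos": [0.002, -0.0116, 0.0119], "claw": 0.065}, {"delta_rot": [0.04, 0.04, 6.23], "delta_pos": [0.002, -0.0116, 0.0119], "claw": 0.065}, {"delta_rot": [0.04, 0.04, 6.23], "delta_pos": [0.002, -0.0116, 0.0119], "claw": 0.065}, {"delta_rot": [0.04, 0.04, 6.23], "delta_pos": [0.002, -0.0116, 0.0119], "claw": 0.065}, {"delta_rot": [0.04, 0.04, 6.23], "delta_pos": [0.002, -0.0116, 0.0119], "claw": 0.065}, {"delta_rot": [0.04, 0.04, 6.23], "delta_pos": [0.002, -0.0116, 0.0119], "claw": 0.065}, {"delta_rot": [0.04, 0.04, 6.23], "delta_pos": [0.002, -0.0116, 0.0119], "claw": 0.065}, {"delta_rot": [0.04, 0.04, 6.23], "delta_pos": [0.002, -0.0116, 0.0119], "claw": 0.065}, {"delta_rot": [0.04, 0.04, 6.23], "delta_pos": [0.002, -0.0116, 0.0119], "claw": 0.065}, {"delta_rot": [0.04, 0.04, 6.23], "delta_pos": [0.002, -0.0116, 0.0119], "claw": 0.065}, {"delta_rot": [0, 0, 0], "delta_pos": [0, 0, 0], "claw": 0.065}, {"delta_rot": [0, 0, 0], "delta_pos": [0, 0, 0], "claw": 0.065}, {"delta_rot": [0, 0, 0], "delta_pos": [0, 0, 0], "claw": 0.065}, {"delta_rot": [0, 0, 0], "delta_pos": [0, 0, 0], "claw": 0.065}]}}

```text
t: 20.92
eef_pos: [0.4177, 0.0335, 0.0868]
eef_rot: [-1.734, -2.614, 0.009]
wrist_force: [-1.2, 0.1, -0.2]
width: 0.0653
finger_force: 0.0
```

```bash
python3 - <<'E'
from h import *
c=cam("wrist");u,v=proj(c,[.4205,.0342,.036])[0];print(u,v)
for lo in (8,10):print(blockfit(c,u,v-5,lo=lo))
steps([.4205,.0342,.010],112.8);print(pose()[0])
E
```

```text
259.7341464105122 207.14720140886286
[4.220000e-01 3.370000e-02 1.051747e+02 8.226570e+01 4.467990e+01]
[4.161000e-01 4.690000e-02 7.308100e+01 1.120844e+02 6.163560e+01]
3 rows rot [-0.15, -0.01, 0.03] pos [-0.0002, 0.0011, 0.0256] | total [-0.0006  0.0036  0.0767] [-0.45 -0.04  0.09]
[0.41757274 0.03350041 0.08674413]
```

Call:
{"name": "send_rows", "arguments": {"series": [{"delta_rot": [-0.2, 0, 0], "delta_pos": [0, 0.0015, 0.022], "claw": 0.065}, {"delta_rot": [-0.2, 0, 0], "delta_pos": [0, 0.001, 0.022], "claw": 0.065}, {"delta_rot": [0, 0, 0], "delta_pos": [0, 0, 0.02], "claw": 0.065}, {"delta_rot": [0, 0, 0], "delta_pos": [0, 0, 0.013], "claw": 0.065}, {"delta_rot": [0, 0, 0], "delta_pos": [0, 0, 0], "claw": 0.065}, {"delta_rot": [0, 0, 0], "delta_pos": [0, 0, 0], "claw": 0.065}, {"delta_rot": [0, 0, 0], "delta_pos": [0, 0, 0], "claw": 0.065}]}}

```text
t: 21.55
eef_pos: [0.419, 0.0342, 0.0098]
eef_rot: [-1.737, -2.616, 0.001]
wrist_force: [0.8, 0.0, 0.9]
width: 0.0648
finger_force: 0.0
```

Call:
{"name": "send_rows", "arguments": {"series": [{"delta_rot": [0, 0, 0], "delta_pos": [0, 0, 0], "claw": 0.035}, {"delta_rot": [0, 0, 0], "delta_pos": [0, 0, 0], "claw": 0.035}, {"delta_rot": [0, 0, 0], "delta_pos": [0, 0, 0], "claw": 0.035}, {"delta_rot": [0, 0, 0], "delta_pos": [0, 0, 0], "claw": 0.035}, {"delta_rot": [0, 0, 0], "delta_pos": [0, 0, 0], "claw": 0.035}, {"delta_rot": [0, 0, 0], "delta_pos": [0, 0, 0], "claw": 0.035}, {"delta_rot": [0, 0, 0], "delta_pos": [0, 0, 0], "claw": 0.035}], "grip_force": 40}}

```text
t: 22.13
eef_pos: [0.4193, 0.0343, 0.0104]
eef_rot: [-1.738, -2.617, -0.001]
wrist_force: [-0.5, -0.3, 6.2]
width: 0.0401
finger_force: 39.6
```

Call:
{"name": "send_rows", "arguments": {"series": [{"delta_rot": [0, 0, 0], "delta_pos": [0, 0, -0.02], "claw": 0.035}, {"delta_rot": [0, 0, 0], "delta_pos": [0, 0, -0.035], "claw": 0.035}, {"delta_rot": [0, 0, 0], "delta_pos": [0, 0, -0.035], "claw": 0.035}, {"delta_rot": [0, 0, 0], "delta_pos": [0, 0, -0.035], "claw": 0.035}, {"delta_rot": [0, 0, 0], "delta_pos": [0, 0, -0.035], "claw": 0.035}, {"delta_rot": [0, 0, 0], "delta_pos": [0, 0, -0.01], "claw": 0.035}, {"delta_rot": [0, 0, 0], "delta_pos": [0, 0, 0], "claw": 0.035}, {"delta_rot": [0, 0, 0], "delta_pos": [0, 0, 0], "claw": 0.035}]}}

```text
t: 22.8
eef_pos: [0.4188, 0.0341, 0.1795]
eef_rot: [-1.738, -2.616, 0.001]
wrist_force: [-0.3, -1.6, -1.2]
width: 0.0402
finger_force: 41.1
```

```bash
python3 - <<'E'
from h import *
print(pose()[0]);p=MARK;steps([*p,.17],158.3,9)
E
```

```text
[0.41875762 0.03406653 0.17954929]
9 rows rot [-0.0, -0.01, -5.05] pos [0.0116, 0.0155, 0.0011] | total [0.1425 0.0923 0.0096] [-4.000e-02 -7.000e-02 -4.549e+01]
```

Call:
{"name": "send_rows", "arguments": {"series": [{"delta_rot": [0, 0, -5.05], "delta_pos": [0.0117, 0.0155, 0.001], "claw": 0.035}, {"delta_rot": [0, 0, -5.05], "delta_pos": [0.0117, 0.0155, 0.001], "claw": 0.035}, {"delta_rot": [0, 0, -5.05], "delta_pos": [0.0117, 0.0155, 0.001], "claw": 0.035}, {"delta_rot": [0, 0, -5.05], "delta_pos": [0.0117, 0.0155, 0.001], "claw": 0.035}, {"delta_rot": [0, 0, -5.05], "delta_pos": [0.0117, 0.0155, 0.001], "claw": 0.035}, {"delta_rot": [0, 0, -5.05], "delta_pos": [0.0117, 0.0155, 0.001], "claw": 0.035}, {"delta_rot": [0, 0, -5.05], "delta_pos": [0.0117, 0.0155, 0.001], "claw": 0.035}, {"delta_rot": [0, 0, -5.05], "delta_pos": [0.0117, 0.0155, 0.001], "claw": 0.035}, {"delta_rot": [0, 0, -5.05], "delta_pos": [0.0117, 0.0155, 0.001], "claw": 0.035}, {"delta_rot": [0, 0, 0], "delta_pos": [0, 0, 0], "claw": 0.035}, {"delta_rot": [0, 0, 0], "delta_pos": [0, 0, 0.03], "claw": 0.035}, {"delta_rot": [0, 0, 0], "delta_pos": [0, 0, 0.03], "claw": 0.035}, {"delta_rot": [0, 0, 0], "delta_pos": [0, 0, 0.01], "claw": 0.035}, {"delta_rot": [0, 0, 0], "delta_pos": [0, 0, 0], "claw": 0.035}, {"delta_rot": [0, 0, 0], "delta_pos": [0, 0, 0], "claw": 0.035}, {"delta_rot": [0, 0, 0], "delta_pos": [0, 0, 0], "claw": 0.035}, {"delta_rot": [0, 0, 0], "delta_pos": [0, 0, 0], "claw": 0.035}]}}

```text
t: 24.22
eef_pos: [0.4483, 0.2019, 0.1007]
eef_rot: [-0.593, -3.083, -0.001]
wrist_force: [-0.1, 0.0, -0.9]
width: 0.0401
finger_force: 41.1
```

```bash
python3 - <<'E'
from h import *
print(pose()[0]);p=MARK+.0006*u_(158.3);steps([*p,.078],158.3,1)
E
```

```text
[0.44833605 0.20192376 0.10073043]
1 rows rot [0.01, -0.11, -0.07] pos [0.0001, -0.0006, 0.0227] | total [ 0.0001 -0.0006  0.0227] [ 0.01 -0.11 -0.07]
```

Call:
{"name": "send_rows", "arguments": {"series": [{"delta_rot": [0, 0, 0], "delta_pos": [0, -0.0005, 0.006], "claw": 0.035}, {"delta_rot": [0, 0, 0], "delta_pos": [0, 0, 0.006], "claw": 0.035}, {"delta_rot": [0, 0, 0], "delta_pos": [0, 0, 0.006], "claw": 0.035}, {"delta_rot": [0, 0, 0], "delta_pos": [0, 0, 0.005], "claw": 0.035}, {"delta_rot": [0, 0, 0], "delta_pos": [0, 0, 0.001], "claw": 0.035}, {"delta_rot": [0, 0, 0], "delta_pos": [0, 0, 0], "claw": 0.035}, {"delta_rot": [0, 0, 0], "delta_pos": [0, 0, 0], "claw": 0.035}]}}

```text
t: 24.8
eef_pos: [0.4474, 0.2014, 0.0782]
eef_rot: [-0.592, -3.083, -0.001]
wrist_force: [-5.4, -2.3, 20.5]
width: 0.0401
finger_force: 43.4
```

Call:
{"name": "send_rows", "arguments": {"series": [{"delta_rot": [0, 0, 0], "delta_pos": [0, 0, -0.001], "claw": 0.06}, {"delta_rot": [0, 0, 0], "delta_pos": [0, 0, 0], "claw": 0.06}, {"delta_rot": [0, 0, 0], "delta_pos": [0, 0, 0], "claw": 0.06}, {"delta_rot": [0, 0, 0], "delta_pos": [0, 0, 0], "claw": 0.06}, {"delta_rot": [0, 0, 0], "delta_pos": [0, 0, -0.02], "claw": 0.06}, {"delta_rot": [0, 0, 0], "delta_pos": [0, 0, -0.03], "claw": 0.06}, {"delta_rot": [0, 0, 0], "delta_pos": [0, 0, -0.03], "claw": 0.06}, {"delta_rot": [0, 0, 0], "delta_pos": [0, 0, -0.035], "claw": 0.06}, {"delta_rot": [0, 0, 0], "delta_pos": [0, 0, -0.035], "claw": 0.06}, {"delta_rot": [0, 0, 0], "delta_pos": [0, 0, -0.02], "claw": 0.06}, {"delta_rot": [0, 0, 0], "delta_pos": [0, 0, 0], "claw": 0.05}, {"delta_rot": [0, 0, 0], "delta_pos": [0, 0, 0], "claw": 0.05}]}}

```text
t: 25.8
eef_pos: [0.4487, 0.2017, 0.2476]
eef_rot: [-0.592, -3.084, -0.001]
wrist_force: [0.0, 0.1, -1.9]
width: 0.0498
finger_force: 0.0
```

```bash
python3 - <<'E'
from h import *
c=cam("wrist");np.savez("w11.npz",**c)
# block seated? compare with expected outline via mask fit at z=.104
e=proj(c,[*MARK,.104])[0];im=c["pixels"]
import h
_u=h.unp;h.unp=lambda c,u,v,z:_u(c,u,v,.104)
for lo in (8,10,14):print(blockfit(c,e[0],e[1]+8,lo=lo),MARK,(F+90)%180)
p=np.array([.4925,-.3333])-.06*u_(50.7);print(p,pose()[0]);steps([*p,.23],140.7)
E
```

```text
[  0.4404   0.2048 158.2782  62.3124  39.9419] [0.44854279 0.20118807] 158.3
[  0.4406   0.2051 157.2895  62.8474  40.7326] [0.44854279 0.20118807] 158.3
[  0.4409   0.2046 158.29    63.5216  42.5346] [0.44854279 0.20118807] 158.3
[ 0.45449715 -0.37973041] [0.44769242 0.20124236 0.24622629]
17 rows rot [-0.01, -0.01, 1.03] pos [-0.0175, -0.0295, 0.0009] | total [-0.2216 -0.5371  0.0162] [-0.12 -0.19 17.56]
```

Call:
{"name": "send_rows", "arguments": {"series": [{"delta_rot": [0, 0, 1.03], "delta_pos": [-0.0175, -0.0295, 0.0009], "claw": 0.05}, {"delta_rot": [0, 0, 1.03], "delta_pos": [-0.0175, -0.0295, 0.0009], "claw": 0.05}, {"delta_rot": [0, 0, 1.03], "delta_pos": [-0.0175, -0.0295, 0.0009], "claw": 0.05}, {"delta_rot": [0, 0, 1.03], "delta_pos": [-0.0175, -0.0295, 0.0009], "claw": 0.05}, {"delta_rot": [0, 0, 1.03], "delta_pos": [-0.0175, -0.0295, 0.0009], "claw": 0.05}, {"delta_rot": [0, 0, 1.03], "delta_pos": [-0.0175, -0.0295, 0.0009], "claw": 0.05}, {"delta_rot": [0, 0, 1.03], "delta_pos": [-0.0175, -0.0295, 0.0009], "claw": 0.05}, {"delta_rot": [0, 0, 1.03], "delta_pos": [-0.0175, -0.0295, 0.0009], "claw": 0.05}, {"delta_rot": [0, 0, 1.03], "delta_pos": [-0.0175, -0.0295, 0.0009], "claw": 0.05}, {"delta_rot": [0, 0, 1.03], "delta_pos": [-0.0175, -0.0295, 0.0009], "claw": 0.05}, {"delta_rot": [0, 0, 1.03], "delta_pos": [-0.0175, -0.0295, 0.0009], "claw": 0.05}, {"delta_rot": [0, 0, 1.03], "delta_pos": [-0.0175, -0.0295, 0.0009], "claw": 0.05}, {"delta_rot": [0, 0, 1.03], "delta_pos": [-0.0175, -0.0295, 0.0009], "claw": 0.05}, {"delta_rot": [0, 0, 1.03], "delta_pos": [-0.0175, -0.0295, 0.0009], "claw": 0.05}, {"delta_rot": [0, 0, 1.03], "delta_pos": [-0.0175, -0.0295, 0.0009], "claw": 0.05}, {"delta_rot": [0, 0, 1.03], "delta_pos": [-0.0175, -0.0295, 0.0009], "claw": 0.05}, {"delta_rot": [0, 0, 1.03], "delta_pos": [-0.0175, -0.0295, 0.0009], "claw": 0.05}]}}

```text
t: 27.27
eef_pos: [0.4533, -0.3804, 0.2287]
eef_rot: [-1.054, -2.952, -0.001]
wrist_force: [0.4, -0.2, 0.1]
width: 0.0499
finger_force: 0.0
```

Call:
{"name": "send_rows", "arguments": {"series": [{"delta_rot": [0, 0, 0], "delta_pos": [0, 0, 0.03], "claw": 0.05}, {"delta_rot": [0, 0, 0], "delta_pos": [0, 0, 0.03], "claw": 0.05}, {"delta_rot": [0, 0, 0], "delta_pos": [0, 0, 0.03], "claw": 0.05}, {"delta_rot": [0, 0, 0], "delta_pos": [0, 0, 0], "claw": 0.05}, {"delta_rot": [0, 0, 0], "delta_pos": [0, 0, 0], "claw": 0.05}, {"delta_rot": [0, 0, 0], "delta_pos": [0, 0, 0], "claw": 0.05}, {"delta_rot": [0, 0, 0], "delta_pos": [0, 0, 0], "claw": 0.05}]}}

```text
t: 27.85
eef_pos: [0.4557, -0.3802, 0.1432]
eef_rot: [-1.054, -2.959, 0.003]
wrist_force: [0.2, 0.1, 0.3]
width: 0.0499
finger_force: 0.0
```

```bash
python3 - <<'E'
from h import *
c=cam("wrist");p=np.array([.4925,-.3333])-.06*u_(50.7)
for i in (0,.003):
  q,s=ubfit([c],[0],[p[0]+i,p[1],.004,-39.3],False);print(q,s)
steps([*q[:2],.067],140.7);print(pose()[0])
E
```

```text
[ 4.54400e-01 -3.79400e-01  4.80000e-03 -3.87544e+01] 0.094
[ 4.54400e-01 -3.79300e-01  9.90000e-03 -3.90052e+01] 0.097
3 rows rot [-0.04, 0.02, 0.03] pos [0.0006, -0.0, 0.0255] | total [0.0018 0.     0.0765] [-0.12  0.06  0.08]
[ 0.45583132 -0.38029101  0.14349412]
```

Call:
{"name": "send_rows", "arguments": {"series": [{"delta_rot": [-0.05, 0, 0], "delta_pos": [0.0008, 0, 0.022], "claw": 0.05}, {"delta_rot": [-0.05, 0, 0], "delta_pos": [0.0008, 0, 0.022], "claw": 0.05}, {"delta_rot": [0, 0, 0], "delta_pos": [0, 0, 0.02], "claw": 0.05}, {"delta_rot": [0, 0, 0], "delta_pos": [0, 0, 0.012], "claw": 0.05}, {"delta_rot": [0, 0, 0], "delta_pos": [0, 0, 0], "claw": 0.05}, {"delta_rot": [0, 0, 0], "delta_pos": [0, 0, 0], "claw": 0.05}, {"delta_rot": [0, 0, 0], "delta_pos": [0, 0, 0], "claw": 0.05}, {"delta_rot": [0, 0, 0], "delta_pos": [0, 0, 0], "claw": 0.05}]}}

```text
t: 28.57
eef_pos: [0.4544, -0.3794, 0.0674]
eef_rot: [1.055, 2.959, -0.001]
wrist_force: [0.1, 0.7, 0.8]
width: 0.0498
finger_force: 0.0
```

Call:
{"name": "send_rows", "arguments": {"series": [{"delta_rot": [0, 0, 0], "delta_pos": [0, 0, 0], "claw": 0.01}, {"delta_rot": [0, 0, 0], "delta_pos": [0, 0, 0], "claw": 0.01}, {"delta_rot": [0, 0, 0], "delta_pos": [0, 0, 0], "claw": 0.01}, {"delta_rot": [0, 0, 0], "delta_pos": [0, 0, 0], "claw": 0.01}, {"delta_rot": [0, 0, 0], "delta_pos": [0, 0, 0], "claw": 0.01}, {"delta_rot": [0, 0, 0], "delta_pos": [0, 0, 0], "claw": 0.01}, {"delta_rot": [0, 0, 0], "delta_pos": [0, 0, 0], "claw": 0.01}], "grip_force": 60}}

```text
t: 29.15
eef_pos: [0.4535, -0.3788, 0.0662]
eef_rot: [-1.055, -2.958, -0.0]
wrist_force: [-0.1, 0.6, 6.1]
width: 0.0141
finger_force: 61.6
```

Call:
{"name": "send_rows", "arguments": {"series": [{"delta_rot": [0, 0, 0], "delta_pos": [0, 0, -0.01], "claw": 0.01}, {"delta_rot": [0, 0, 0], "delta_pos": [0, 0, -0.015], "claw": 0.01}, {"delta_rot": [0, 0, 0], "delta_pos": [0, 0, -0.025], "claw": 0.01}, {"delta_rot": [0, 0, 0], "delta_pos": [0, 0, -0.03], "claw": 0.01}, {"delta_rot": [0, 0, 0], "delta_pos": [0, 0, -0.035], "claw": 0.01}, {"delta_rot": [0, 0, 0], "delta_pos": [0, 0, -0.035], "claw": 0.01}, {"delta_rot": [0, 0, 0], "delta_pos": [0, 0, -0.025], "claw": 0.01}, {"delta_rot": [0, 0, 0], "delta_pos": [0, 0, 0], "claw": 0.01}, {"delta_rot": [0, 0, 0], "delta_pos": [0, 0, 0], "claw": 0.01}]}}

```text
t: 29.9
eef_pos: [0.4541, -0.3792, 0.2421]
eef_rot: [1.055, 2.959, -0.001]
wrist_force: [-0.1, -0.7, -1.9]
width: 0.0138
finger_force: 60.8
```

```bash
python3 - <<'E'
from h import *
print(pose()[0]);steps([*MARK,.22],68.3,17)
E
```

```text
[ 0.45407492 -0.37924889  0.2420669 ]
17 rows rot [-0.0, 0.0, 4.26] pos [0.0351, 0.0101, 0.0013] | total [0.3716 0.446  0.0217] [-0.000e+00  3.000e-02  7.245e+01]
```

Call:
{"name": "send_rows", "arguments": {"series": [{"delta_rot": [0, 0, 4.26], "delta_pos": [0.0351, 0.0101, 0.0013], "claw": 0.01}, {"delta_rot": [0, 0, 4.26], "delta_pos": [0.0351, 0.0101, 0.0013], "claw": 0.01}, {"delta_rot": [0, 0, 4.26], "delta_pos": [0.0351, 0.0101, 0.0013], "claw": 0.01}, {"delta_rot": [0, 0, 4.26], "delta_pos": [0.0351, 0.0101, 0.0013], "claw": 0.01}, {"delta_rot": [0, 0, 4.26], "delta_pos": [0.0351, 0.0101, 0.0013], "claw": 0.01}, {"delta_rot": [0, 0, 4.26], "delta_pos": [0.0351, 0.0101, 0.0013], "claw": 0.01}, {"delta_rot": [0, 0, 4.26], "delta_pos": [0.0351, 0.0101, 0.0013], "claw": 0.01}, {"delta_rot": [0, 0, 4.26], "delta_pos": [0.0351, 0.0101, 0.0013], "claw": 0.01}, {"delta_rot": [0, 0, 4.26], "delta_pos": [0.0351, 0.0101, 0.0013], "claw": 0.01}, {"delta_rot": [0, 0, 4.26], "delta_pos": [0.0351, 0.0101, 0.0013], "claw": 0.01}, {"delta_rot": [0, 0, 4.26], "delta_pos": [0.0351, 0.0101, 0.0013], "claw": 0.01}, {"delta_rot": [0, 0, 4.26], "delta_pos": [0.0351, 0.0101, 0.0013], "claw": 0.01}, {"delta_rot": [0, 0, 4.26], "delta_pos": [0.0351, 0.0101, 0.0013], "claw": 0.01}, {"delta_rot": [0, 0, 4.26], "delta_pos": [0.0351, 0.0101, 0.0013], "claw": 0.01}, {"delta_rot": [0, 0, 4.26], "delta_pos": [0.0351, 0.0101, 0.0013], "claw": 0.01}, {"delta_rot": [0, 0, 4.26], "delta_pos": [0.0351, 0.0101, 0.0013], "claw": 0.01}, {"delta_rot": [0, 0, 4.26], "delta_pos": [0.0351, 0.0101, 0.0013], "claw": 0.01}]}}

```text
t: 31.32
eef_pos: [0.4454, 0.2031, 0.217]
eef_rot: [-2.599, -1.759, 0.009]
wrist_force: [-0.1, -0.8, -1.2]
width: 0.0138
finger_force: 60.8
```

Call:
{"name": "send_rows", "arguments": {"series": [{"delta_rot": [0, 0, 0], "delta_pos": [0, 0, 0.025], "claw": 0.01}, {"delta_rot": [0, 0, 0], "delta_pos": [0, 0, 0.025], "claw": 0.01}, {"delta_rot": [0, 0, 0], "delta_pos": [0, 0, 0.02], "claw": 0.01}, {"delta_rot": [0, 0, 0], "delta_pos": [0, 0, 0.008], "claw": 0.01}, {"delta_rot": [0, 0, 0], "delta_pos": [0, 0, 0], "claw": 0.01}, {"delta_rot": [0, 0, 0], "delta_pos": [0, 0, 0], "claw": 0.01}, {"delta_rot": [0, 0, 0], "delta_pos": [0, 0, 0], "claw": 0.01}, {"delta_rot": [0, 0, 0], "delta_pos": [0, 0, 0], "claw": 0.01}, {"delta_rot": [0, 0, 0], "delta_pos": [0, 0, 0], "claw": 0.01}]}}

```text
t: 32.07
eef_pos: [0.4479, 0.2022, 0.1425]
eef_rot: [-2.598, -1.763, -0.002]
wrist_force: [-0.2, -0.5, -1.5]
width: 0.0143
finger_force: 60.8
```

```bash
python3 - <<'E'
from h import *
read_camera("top");print(pose()[0]);p=MARK+.0009*u_(68.3);steps([*p,.111],68.3,1)
E
```

```text
[0.44775416 0.2021875  0.14231982]
1 rows rot [-0.06, -0.12, 0.01] pos [0.0002, 0.0011, 0.0313] | total [0.0002 0.0011 0.0313] [-0.06 -0.12  0.01]
```

Call:
{"name": "send_rows", "arguments": {"series": [{"delta_rot": [-0.06, -0.12, 0], "delta_pos": [0.0002, 0.001, 0.004], "claw": 0.01}, {"delta_rot": [0, 0, 0], "delta_pos": [0, 0, 0.004], "claw": 0.01}, {"delta_rot": [0, 0, 0], "delta_pos": [0, 0, 0.004], "claw": 0.01}, {"delta_rot": [0, 0, 0], "delta_pos": [0, 0, 0.004], "claw": 0.01}, {"delta_rot": [0, 0, 0], "delta_pos": [0, 0, 0.002], "claw": 0.01}, {"delta_rot": [0, 0, 0], "delta_pos": [0, 0, 0], "claw": 0.01}, {"delta_rot": [0, 0, 0], "delta_pos": [0, 0, 0], "claw": 0.01}]}}

```text
t: 32.7
eef_pos: [0.448, 0.2022, 0.123]
eef_rot: [-2.598, -1.764, 0.003]
wrist_force: [1.3, 1.8, -2.5]
width: 0.014
finger_force: 60.7
```

Call:
{"name": "send_rows", "arguments": {"series": [{"delta_rot": [0, 0, 0], "delta_pos": [0, 0, 0.004], "claw": 0.01}, {"delta_rot": [0, 0, 0], "delta_pos": [0, 0, 0.004], "claw": 0.01}, {"delta_rot": [0, 0, 0], "delta_pos": [0, 0, 0.004], "claw": 0.01}, {"delta_rot": [0, 0, 0], "delta_pos": [0, 0, 0.001], "claw": 0.01}, {"delta_rot": [0, 0, 0], "delta_pos": [0, 0, 0], "claw": 0.01}, {"delta_rot": [0, 0, 0], "delta_pos": [0, 0, 0], "claw": 0.01}, {"delta_rot": [0, 0, 0], "delta_pos": [0, 0, 0], "claw": 0.01}]}}

```text
t: 33.28
eef_pos: [0.4486, 0.2023, 0.1116]
eef_rot: [-2.599, -1.764, -0.0]
wrist_force: [-1.3, 0.7, 9.0]
width: 0.0143
finger_force: 62.1
```

Seated. Release, lift, and go to the push start as before.

Call:
{"name": "send_rows", "arguments": {"series": [{"delta_rot": [0, 0, 0], "delta_pos": [0, 0, -0.001], "claw": 0.045}, {"delta_rot": [0, 0, 0], "delta_pos": [0, 0, 0], "claw": 0.045}, {"delta_rot": [0, 0, 0], "delta_pos": [0, 0, 0], "claw": 0.045}, {"delta_rot": [0, 0, 0], "delta_pos": [0, 0, 0], "claw": 0.045}, {"delta_rot": [0, 0, 0], "delta_pos": [0, 0, -0.02], "claw": 0.045}, {"delta_rot": [0, 0, 0], "delta_pos": [0, 0, -0.03], "claw": 0.045}, {"delta_rot": [0, 0, 0], "delta_pos": [0, 0, -0.03], "claw": 0.045}, {"delta_rot": [0, 0, 0], "delta_pos": [0, 0, -0.01], "claw": 0.045}, {"delta_rot": [0, 0, 0], "delta_pos": [0, 0, 0], "claw": 0.0}, {"delta_rot": [0, 0, 0], "delta_pos": [0, 0, 0], "claw": 0.0}]}}

```text
t: 34.12
eef_pos: [0.4482, 0.2018, 0.2011]
eef_rot: [-2.599, -1.764, 0.003]
wrist_force: [0.6, -0.2, -0.1]
width: 0.0218
finger_force: 0.0
```

```bash
python3 - <<'E'
from h import *
c=cam("wrist")
print(ubfit([c],[0],[*MARK,.05,F],False),MARK)
p=TA+.133*u_(F-61);steps([*p,.2],97.3)
E
```

```text
(array([ 4.46800e-01,  2.02400e-01,  5.33000e-02, -1.11738e+02]), np.float64(0.136)) [0.44854279 0.20118807]
5 rows rot [-0.04, 0.02, -5.8] pos [0.0098, -0.0218, 0.0001] | total [ 0.0257 -0.1152  0.0004] [ -0.19   0.12 -28.98]
```

Call:
{"name": "send_rows", "arguments": {"series": [{"delta_rot": [-0.04, 0.02, -5.8], "delta_pos": [0.0098, -0.0218, 0.0001], "claw": 0.0}, {"delta_rot": [-0.04, 0.02, -5.8], "delta_pos": [0.0098, -0.0218, 0.0001], "claw": 0.0}, {"delta_rot": [-0.04, 0.02, -5.8], "delta_pos": [0.0098, -0.0218, 0.0001], "claw": 0.0}, {"delta_rot": [-0.04, 0.02, -5.8], "delta_pos": [0.0098, -0.0218, 0.0001], "claw": 0.0}, {"delta_rot": [-0.04, 0.02, -5.8], "delta_pos": [0.0098, -0.0218, 0.0001], "claw": 0.0}, {"delta_rot": [0, 0, 0], "delta_pos": [0, 0, 0.005], "claw": 0.0}, {"delta_rot": [0, 0, 0], "delta_pos": [0, 0, 0.025], "claw": 0.0}, {"delta_rot": [0, 0, 0], "delta_pos": [0, 0, 0.03], "claw": 0.0}, {"delta_rot": [0, 0, 0], "delta_pos": [0, 0, 0.03], "claw": 0.0}, {"delta_rot": [0, 0, 0], "delta_pos": [0, 0, 0.02], "claw": 0.0}, {"delta_rot": [0, 0, 0], "delta_pos": [0, 0, 0], "claw": 0.0}, {"delta_rot": [0, 0, 0], "delta_pos": [0, 0, 0], "claw": 0.0}, {"delta_rot": [0, 0, 0], "delta_pos": [0, 0, 0], "claw": 0.0}]}}

```text
t: 35.25
eef_pos: [0.3509, 0.2685, 0.091]
eef_rot: [2.075, 2.357, 0.002]
wrist_force: [0.4, 0.6, 0.8]
width: 0.0003
finger_force: 0.0
```

```bash
python3 - <<'E'
from h import *
p=TA+.133*u_(F-61);steps([*p,.09],97.3);print(tool_ang())
E
```

```text
1 rows rot [0.09, -0.0, -0.01] pos [-0.0004, -0.001, 0.001] | total [-0.0004 -0.001   0.001 ] [ 0.09 -0.   -0.01]
(np.float64(-61.18366032304057), np.float64(0.13197037212247423), np.float64(0.09099045248103246))
```

Same pose as last time, so the same push.

Call:
{"name": "send_rows", "arguments": {"series": [{"delta_rot": [0, 0, -3], "delta_pos": [-0.007, -0.0008, 0.001], "claw": 0}, {"delta_rot": [0, 0, -5], "delta_pos": [-0.0116, 0.0005, 0], "claw": 0}, {"delta_rot": [0, 0, -5], "delta_pos": [-0.0116, 0.0005, 0], "claw": 0}, {"delta_rot": [0, 0, -5], "delta_pos": [-0.0116, 0.0005, 0], "claw": 0}, {"delta_rot": [0, 0, -5], "delta_pos": [-0.0116, 0.0005, 0], "claw": 0}, {"delta_rot": [0, 0, -5], "delta_pos": [-0.0116, 0.0005, 0], "claw": 0}, {"delta_rot": [0, 0, -5], "delta_pos": [-0.0116, 0.0005, 0], "claw": 0}, {"delta_rot": [0, 0, -5], "delta_pos": [-0.0116, 0.0005, 0], "claw": 0}, {"delta_rot": [0, 0, -5], "delta_pos": [-0.0116, 0.0005, 0], "claw": 0}, {"delta_rot": [0, 0, -5], "delta_pos": [-0.0116, 0.0005, 0], "claw": 0}, {"delta_rot": [0, 0, -5], "delta_pos": [-0.0116, 0.0005, 0], "claw": 0}, {"delta_rot": [0, 0, -5], "delta_pos": [-0.0116, 0.0005, 0], "claw": 0}, {"delta_rot": [0, 0, -5], "delta_pos": [-0.0116, 0.0005, 0], "claw": 0}, {"delta_rot": [0, 0, -5], "delta_pos": [-0.0116, 0.0005, 0], "claw": 0}, {"delta_rot": [0, 0, -5], "delta_pos": [-0.0116, 0.0005, 0], "claw": 0}, {"delta_rot": [0, 0, -5], "delta_pos": [-0.0116, 0.0005, 0], "claw": 0}, {"delta_rot": [0, 0, -5], "delta_pos": [-0.0116, 0.0005, 0], "claw": 0}, {"delta_rot": [0, 0, -3], "delta_pos": [-0.007, 0.0002, 0], "claw": 0}, {"delta_rot": [0, 0, -3], "delta_pos": [-0.007, 0.0002, 0], "claw": 0}, {"delta_rot": [0, 0, -3], "delta_pos": [-0.007, 0.0002, 0], "claw": 0}]}}

```text
t: 36.92
eef_pos: [0.4957, 0.1529, 0.0894]
eef_rot: [0.26, -3.12, 0.0]
wrist_force: [-4.2, -1.1, -3.7]
width: -0.0003
finger_force: 2.5
```

Call:
{"name": "send_rows", "arguments": {"series": [{"delta_rot": [0, 0, 0], "delta_pos": [0, 0, 0], "claw": 0}, {"delta_rot": [0, 0, -2], "delta_pos": [-0.0046, 0.0001, 0], "claw": 0}, {"delta_rot": [0, 0, -1.5], "delta_pos": [-0.0035, 0, 0], "claw": 0}, {"delta_rot": [0, 0, -1], "delta_pos": [-0.0023, 0, 0], "claw": 0}, {"delta_rot": [0, 0, 0], "delta_pos": [0, 0, 0], "claw": 0}, {"delta_rot": [0, 0, 0], "delta_pos": [0, 0, 0], "claw": 0}, {"delta_rot": [0, 0, 0], "delta_pos": [0.02, 0, 0], "claw": 0}, {"delta_rot": [0, 0, 0], "delta_pos": [0, 0, -0.03], "claw": 0}, {"delta_rot": [0, 0, 0], "delta_pos": [0, 0, -0.04], "claw": 0}, {"delta_rot": [0, 0, 0], "delta_pos": [0, 0, -0.04], "claw": 0}, {"delta_rot": [0, 0, 0], "delta_pos": [0, 0, -0.04], "claw": 0.04}, {"delta_rot": [0, 0, 0], "delta_pos": [0, 0, 0], "claw": 0.06}]}}

```text
t: 37.92
eef_pos: [0.4981, 0.1525, 0.2487]
eef_rot: [-0.375, 3.103, 0.004]
wrist_force: [1.3, 0.6, -0.1]
width: 0.0232
finger_force: 0.0
```

```bash
python3 - <<'E'
from h import *
c=cam("wrist");np.savez("w12.npz",**c);print(pose()[0])
print(ubfit([c],[0],[*(TA+.09*u_(F+90)),.05,F+90],False),TA+.09*u_(F+90))
u,v=proj(c,[.5586,-.0946,.036])[0]
for lo in(8,10,12):print(blockfit(c,u,v,lo=lo))
steps([.5586,-.0948,.16],92.5)
E
```

```text
[0.49700754 0.15214659 0.24536214]
(array([  0.5677,   0.2541,   0.0551, -21.9005]), np.float64(0.183)) [0.56544193 0.25153279]
[ 5.57000e-01 -5.87000e-02  9.14501e+01  7.71620e+01  4.03084e+01]
[ 5.57300e-01 -5.89000e-02  9.16488e+01  7.81191e+01  4.10036e+01]
[ 5.57200e-01 -5.85000e-02  9.16585e+01  7.91455e+01  4.14137e+01]
16 rows rot [0.04, 0.03, 6.33] pos [-0.0134, -0.0123, 0.0054] | total [ 1.000e-04 -2.546e-01  8.520e-02] [  0.67   0.49 101.28]
```

```bash
python3 - <<'E'
from h import *
steps([.5572,-.0588,.10],91.6)
E
```

```text
16 rows rot [0.04, 0.03, 6.39] pos [-0.012, -0.0101, 0.0091] | total [-0.0064 -0.2193  0.1453] [  0.67   0.49 102.18]
```

Call:
{"name": "send_rows", "arguments": {"series": [{"delta_rot": [0.04, 0.03, 6.39], "delta_pos": [-0.012, -0.0101, 0.0091], "claw": 0.065}, {"delta_rot": [0.04, 0.03, 6.39], "delta_pos": [-0.012, -0.0101, 0.0091], "claw": 0.065}, {"delta_rot": [0.04, 0.03, 6.39], "delta_pos": [-0.012, -0.0101, 0.0091], "claw": 0.065}, {"delta_rot": [0.04, 0.03, 6.39], "delta_pos": [-0.012, -0.0101, 0.0091], "claw": 0.065}, {"delta_rot": [0.04, 0.03, 6.39], "delta_pos": [-0.012, -0.0101, 0.0091], "claw": 0.065}, {"delta_rot": [0.04, 0.03, 6.39], "delta_pos": [-0.012, -0.0101, 0.0091], "claw": 0.065}, {"delta_rot": [0.04, 0.03, 6.39], "delta_pos": [-0.012, -0.0101, 0.0091], "claw": 0.065}, {"delta_rot": [0.04, 0.03, 6.39], "delta_pos": [-0.012, -0.0101, 0.0091], "claw": 0.065}, {"delta_rot": [0.04, 0.03, 6.39], "delta_pos": [-0.012, -0.0101, 0.0091], "claw": 0.065}, {"delta_rot": [0.04, 0.03, 6.39], "delta_pos": [-0.012, -0.0101, 0.0091], "claw": 0.065}, {"delta_rot": [0.04, 0.03, 6.39], "delta_pos": [-0.012, -0.0101, 0.0091], "claw": 0.065}, {"delta_rot": [0.04, 0.03, 6.39], "delta_pos": [-0.012, -0.0101, 0.0091], "claw": 0.065}, {"delta_rot": [0.04, 0.03, 6.39], "delta_pos": [-0.012, -0.0101, 0.0091], "claw": 0.065}, {"delta_rot": [0.04, 0.03, 6.39], "delta_pos": [-0.012, -0.0101, 0.0091], "claw": 0.065}, {"delta_rot": [0.04, 0.03, 6.39], "delta_pos": [-0.012, -0.0101, 0.0091], "claw": 0.065}, {"delta_rot": [0.04, 0.03, 6.39], "delta_pos": [-0.012, -0.0101, 0.0091], "claw": 0.065}, {"delta_rot": [0, 0, 0], "delta_pos": [0, 0, 0], "claw": 0.065}, {"delta_rot": [0, 0, 0], "delta_pos": [0, 0, 0], "claw": 0.065}, {"delta_rot": [0, 0, 0], "delta_pos": [0, 0, 0], "claw": 0.065}, {"delta_rot": [0, 0, 0], "delta_pos": [0, 0, 0], "claw": 0.065}]}}

```text
t: 39.63
eef_pos: [0.5539, -0.0594, 0.0957]
eef_rot: [-2.185, -2.251, 0.013]
wrist_force: [-0.6, 0.4, -0.1]
width: 0.0649
finger_force: 0.0
```

```bash
python3 - <<'E'
from h import *
c=cam("wrist");u,v=proj(c,[.5572,-.0588,.036])[0];print(u,v)
for lo in (8,10,12):print(blockfit(c,u,v-5,lo=lo))
steps([.5572,-.0588,.010],91.6);print(pose()[0])
E
```

```text
261.033471266685 201.4023217000984
[ 5.613000e-01 -1.117000e-01  7.554180e+01  1.736849e+02  1.157707e+02]
[ 5.650000e-01 -1.038000e-01  1.755782e+02  1.692613e+02  1.687328e+02]
[ 5.652000e-01 -1.110000e-01  9.115590e+01  1.861215e+02  1.678877e+02]
3 rows rot [-0.17, 0.05, 0.03] pos [0.0002, 0.0013, 0.0286] | total [0.0007 0.004  0.0857] [-0.5   0.15  0.09]
[ 0.55391297 -0.05937715  0.09575968]
```

Call:
{"name": "send_rows", "arguments": {"series": [{"delta_rot": [-0.2, 0, 0], "delta_pos": [0, 0.0015, 0.025], "claw": 0.065}, {"delta_rot": [-0.2, 0, 0], "delta_pos": [0, 0.001, 0.025], "claw": 0.065}, {"delta_rot": [0, 0, 0], "delta_pos": [0, 0, 0.022], "claw": 0.065}, {"delta_rot": [0, 0, 0], "delta_pos": [0, 0, 0.013], "claw": 0.065}, {"delta_rot": [0, 0, 0], "delta_pos": [0, 0, 0], "claw": 0.065}, {"delta_rot": [0, 0, 0], "delta_pos": [0, 0, 0], "claw": 0.065}, {"delta_rot": [0, 0, 0], "delta_pos": [0, 0, 0], "claw": 0.065}]}}

```text
t: 40.27
eef_pos: [0.5562, -0.0599, 0.0113]
eef_rot: [2.189, 2.252, -0.005]
wrist_force: [-0.5, -0.4, 0.1]
width: 0.0653
finger_force: 0.0
```

Call:
{"name": "send_rows", "arguments": {"series": [{"delta_rot": [0, 0, 0], "delta_pos": [0, 0, 0], "claw": 0.035}, {"delta_rot": [0, 0, 0], "delta_pos": [0, 0, 0], "claw": 0.035}, {"delta_rot": [0, 0, 0], "delta_pos": [0, 0, 0], "claw": 0.035}, {"delta_rot": [0, 0, 0], "delta_pos": [0, 0, 0], "claw": 0.035}, {"delta_rot": [0, 0, 0], "delta_pos": [0, 0, 0], "claw": 0.035}, {"delta_rot": [0, 0, 0], "delta_pos": [0, 0, 0], "claw": 0.035}, {"delta_rot": [0, 0, 0], "delta_pos": [0, 0, 0], "claw": 0.035}], "grip_force": 40}}

```text
t: 40.85
eef_pos: [0.5564, -0.0602, 0.012]
eef_rot: [2.189, 2.251, -0.003]
wrist_force: [-0.3, 0.2, 5.6]
width: 0.0399
finger_force: 39.7
```

Call:
{"name": "send_rows", "arguments": {"series": [{"delta_rot": [0, 0, 0], "delta_pos": [0, 0, -0.02], "claw": 0.035}, {"delta_rot": [0, 0, 0], "delta_pos": [0, 0, -0.035], "claw": 0.035}, {"delta_rot": [0, 0, 0], "delta_pos": [0, 0, -0.035], "claw": 0.035}, {"delta_rot": [0, 0, 0], "delta_pos": [0, 0, -0.035], "claw": 0.035}, {"delta_rot": [0, 0, 0], "delta_pos": [0, 0, -0.035], "claw": 0.035}, {"delta_rot": [0, 0, 0], "delta_pos": [0, 0, -0.015], "claw": 0.035}, {"delta_rot": [0, 0, 0], "delta_pos": [0, 0, 0], "claw": 0.035}, {"delta_rot": [0, 0, 0], "delta_pos": [0, 0, 0], "claw": 0.035}]}}

```text
t: 41.52
eef_pos: [0.5562, -0.0598, 0.1864]
eef_rot: [2.189, 2.251, -0.004]
wrist_force: [0.4, -1.9, -1.4]
width: 0.0394
finger_force: 40.5
```

```bash
python3 - <<'E'
from h import *
print(pose()[0]);steps([*MARK,.18],158.3,12)
E
```

```text
[ 0.55623499 -0.05983075  0.18642122]
12 rows rot [-0.01, 0.01, -5.56] pos [0.0245, 0.0042, 0.0005] | total [ 0.2639 -0.1004  0.0056] [ -0.11   0.14 -66.71]
```

Call:
{"name": "send_rows", "arguments": {"series": [{"delta_rot": [0, 0, -5.56], "delta_pos": [0.0245, 0.0042, 0.0005], "claw": 0.035}, {"delta_rot": [0, 0, -5.56], "delta_pos": [0.0245, 0.0042, 0.0005], "claw": 0.035}, {"delta_rot": [0, 0, -5.56], "delta_pos": [0.0245, 0.0042, 0.0005], "claw": 0.035}, {"delta_rot": [0, 0, -5.56], "delta_pos": [0.0245, 0.0042, 0.0005], "claw": 0.035}, {"delta_rot": [0, 0, -5.56], "delta_pos": [0.0245, 0.0042, 0.0005], "claw": 0.035}, {"delta_rot": [0, 0, -5.56], "delta_pos": [0.0245, 0.0042, 0.0005], "claw": 0.035}, {"delta_rot": [0, 0, -5.56], "delta_pos": [0.0245, 0.0042, 0.0005], "claw": 0.035}, {"delta_rot": [0, 0, -5.56], "delta_pos": [0.0245, 0.0042, 0.0005], "claw": 0.035}, {"delta_rot": [0, 0, -5.56], "delta_pos": [0.0245, 0.0042, 0.0005], "claw": 0.035}, {"delta_rot": [0, 0, -5.56], "delta_pos": [0.0245, 0.0042, 0.0005], "claw": 0.035}, {"delta_rot": [0, 0, -5.56], "delta_pos": [0.0245, 0.0042, 0.0005], "claw": 0.035}, {"delta_rot": [0, 0, -5.56], "delta_pos": [0.0245, 0.0042, 0.0005], "claw": 0.035}, {"delta_rot": [0, 0, 0], "delta_pos": [0, 0, 0], "claw": 0.035}, {"delta_rot": [0, 0, 0], "delta_pos": [0, 0, 0], "claw": 0.035}]}}

```text
t: 42.68
eef_pos: [0.4456, 0.2007, 0.177]
eef_rot: [-0.588, -3.08, 0.009]
wrist_force: [0.0, -0.4, -1.0]
width: 0.0393
finger_force: 40.5
```

Call:
{"name": "send_rows", "arguments": {"series": [{"delta_rot": [0, 0, 0], "delta_pos": [0, 0, 0.03], "claw": 0.035}, {"delta_rot": [0, 0, 0], "delta_pos": [0, 0, 0.03], "claw": 0.035}, {"delta_rot": [0, 0, 0], "delta_pos": [0, 0, 0.018], "claw": 0.035}, {"delta_rot": [0, 0, 0], "delta_pos": [0, 0, 0], "claw": 0.035}, {"delta_rot": [0, 0, 0], "delta_pos": [0, 0, 0], "claw": 0.035}, {"delta_rot": [0, 0, 0], "delta_pos": [0, 0, 0], "claw": 0.035}, {"delta_rot": [0, 0, 0], "delta_pos": [0, 0, 0], "claw": 0.035}]}}

```text
t: 43.27
eef_pos: [0.449, 0.2007, 0.102]
eef_rot: [-0.592, -3.085, 0.003]
wrist_force: [0.0, 0.4, -0.4]
width: 0.0396
finger_force: 40.7
```

```bash
python3 - <<'E'
from h import *
read_camera("top");print(pose()[0]);p=MARK-.0012*u_(158.3);steps([*p,.080],158.3,1)
E
```

```text
[0.44894625 0.20082131 0.10211586]
1 rows rot [-0.11, -0.01, -0.03] pos [-0.0007, 0.0002, 0.0221] | total [-0.0007  0.0002  0.0221] [-0.11 -0.01 -0.03]
```

Call:
{"name": "send_rows", "arguments": {"series": [{"delta_rot": [-0.1, 0, 0], "delta_pos": [-0.0007, 0.0002, 0.006], "claw": 0.035}, {"delta_rot": [0, 0, 0], "delta_pos": [0, 0, 0.006], "claw": 0.035}, {"delta_rot": [0, 0, 0], "delta_pos": [0, 0, 0.006], "claw": 0.035}, {"delta_rot": [0, 0, 0], "delta_pos": [0, 0, 0.005], "claw": 0.035}, {"delta_rot": [0, 0, 0], "delta_pos": [0, 0, 0], "claw": 0.035}, {"delta_rot": [0, 0, 0], "delta_pos": [0, 0, 0], "claw": 0.035}]}}

```text
t: 43.82
eef_pos: [0.4487, 0.2008, 0.0798]
eef_rot: [-0.591, -3.085, 0.0]
wrist_force: [-3.9, -1.6, 16.9]
width: 0.0395
finger_force: 43.6
```

Seated (0.0798 against 0.080). Release and go for the middle U-bolt.

Call:
{"name": "send_rows", "arguments": {"series": [{"delta_rot": [0, 0, 0], "delta_pos": [0, 0, -0.001], "claw": 0.06}, {"delta_rot": [0, 0, 0], "delta_pos": [0, 0, 0], "claw": 0.06}, {"delta_rot": [0, 0, 0], "delta_pos": [0, 0, 0], "claw": 0.06}, {"delta_rot": [0, 0, 0], "delta_pos": [0, 0, 0], "claw": 0.06}, {"delta_rot": [0, 0, 0], "delta_pos": [0, 0, -0.02], "claw": 0.06}, {"delta_rot": [0, 0, 0], "delta_pos": [0, 0, -0.03], "claw": 0.06}, {"delta_rot": [0, 0, 0], "delta_pos": [0, 0, -0.03], "claw": 0.06}, {"delta_rot": [0, 0, 0], "delta_pos": [0, 0, -0.035], "claw": 0.06}, {"delta_rot": [0, 0, 0], "delta_pos": [0, 0, -0.035], "claw": 0.06}, {"delta_rot": [0, 0, 0], "delta_pos": [0, 0, -0.015], "claw": 0.06}, {"delta_rot": [0, 0, 0], "delta_pos": [0, 0, 0], "claw": 0.05}, {"delta_rot": [0, 0, 0], "delta_pos": [0, 0, 0], "claw": 0.05}]}}

```text
t: 44.82
eef_pos: [0.4492, 0.2008, 0.2441]
eef_rot: [-0.591, -3.084, 0.001]
wrist_force: [0.2, -0.5, -0.8]
width: 0.0501
finger_force: 0.0
```

```bash
python3 - <<'E'
from h import *
p=[.4925,-.3333];steps([*p,.23],140.7,16)
E
```

```text
16 rows rot [-0.0, -0.0, 1.1] pos [-0.0191, -0.0277, 0.0009] | total [-0.2377 -0.4803  0.0143] [-0.06 -0.04 17.6 ]
```

Call:
{"name": "send_rows", "arguments": {"series": [{"delta_rot": [0, 0, 1.1], "delta_pos": [-0.0191, -0.0277, 0.0009], "claw": 0.05}, {"delta_rot": [0, 0, 1.1], "delta_pos": [-0.0191, -0.0277, 0.0009], "claw": 0.05}, {"delta_rot": [0, 0, 1.1], "delta_pos": [-0.0191, -0.0277, 0.0009], "claw": 0.05}, {"delta_rot": [0, 0, 1.1], "delta_pos": [-0.0191, -0.0277, 0.0009], "claw": 0.05}, {"delta_rot": [0, 0, 1.1], "delta_pos": [-0.0191, -0.0277, 0.0009], "claw": 0.05}, {"delta_rot": [0, 0, 1.1], "delta_pos": [-0.0191, -0.0277, 0.0009], "claw": 0.05}, {"delta_rot": [0, 0, 1.1], "delta_pos": [-0.0191, -0.0277, 0.0009], "claw": 0.05}, {"delta_rot": [0, 0, 1.1], "delta_pos": [-0.0191, -0.0277, 0.0009], "claw": 0.05}, {"delta_rot": [0, 0, 1.1], "delta_pos": [-0.0191, -0.0277, 0.0009], "claw": 0.05}, {"delta_rot": [0, 0, 1.1], "delta_pos": [-0.0191, -0.0277, 0.0009], "claw": 0.05}, {"delta_rot": [0, 0, 1.1], "delta_pos": [-0.0191, -0.0277, 0.0009], "claw": 0.05}, {"delta_rot": [0, 0, 1.1], "delta_pos": [-0.0191, -0.0277, 0.0009], "claw": 0.05}, {"delta_rot": [0, 0, 1.1], "delta_pos": [-0.0191, -0.0277, 0.0009], "claw": 0.05}, {"delta_rot": [0, 0, 1.1], "delta_pos": [-0.0191, -0.0277, 0.0009], "claw": 0.05}, {"delta_rot": [0, 0, 1.1], "delta_pos": [-0.0191, -0.0277, 0.0009], "claw": 0.05}, {"delta_rot": [0, 0, 1.1], "delta_pos": [-0.0191, -0.0277, 0.0009], "claw": 0.05}, {"delta_rot": [0, 0, 0], "delta_pos": [0, 0, 0], "claw": 0.05}]}}

```text
t: 46.23
eef_pos: [0.4905, -0.339, 0.2264]
eef_rot: [-1.063, -2.95, 0.006]
wrist_force: [0.1, -0.3, -0.3]
width: 0.05
finger_force: 0.0
```

Call:
{"name": "send_rows", "arguments": {"series": [{"delta_rot": [0, 0, 0], "delta_pos": [0, 0, 0.03], "claw": 0.05}, {"delta_rot": [0, 0, 0], "delta_pos": [0, 0, 0.03], "claw": 0.05}, {"delta_rot": [0, 0, 0], "delta_pos": [0, 0, 0.03], "claw": 0.05}, {"delta_rot": [0, 0, 0], "delta_pos": [0, 0, 0], "claw": 0.05}, {"delta_rot": [0, 0, 0], "delta_pos": [0, 0, 0], "claw": 0.05}, {"delta_rot": [0, 0, 0], "delta_pos": [0, 0, 0], "claw": 0.05}, {"delta_rot": [0, 0, 0], "delta_pos": [0, 0, 0], "claw": 0.05}, {"delta_rot": [0, 0, 0], "delta_pos": [0, 0, 0], "claw": 0.05}]}}

```text
t: 46.9
eef_pos: [0.4933, -0.3347, 0.1419]
eef_rot: [1.055, 2.957, -0.004]
wrist_force: [-0.2, -0.1, 0.3]
width: 0.0501
finger_force: 0.0
```

```bash
python3 - <<'E'
from h import *
c=cam("wrist");np.savez("w13.npz",**c);p=[.4925,-.3333]
for i in (0,.003):
  q,s=ubfit([c],[0],[p[0]+i,p[1],.004,-39.3],False);print(q,s)
steps([*q[:2],.067],140.7);print(pose()[0])
E
```

```text
[ 4.92500e-01 -3.32900e-01  4.70000e-03 -3.93204e+01] 0.106
[ 4.92700e-01 -3.32900e-01  4.90000e-03 -4.01481e+01] 0.105
3 rows rot [-0.04, 0.04, 0.01] pos [0.0005, 0.0004, 0.0249] | total [0.0016 0.0013 0.0748] [-0.12  0.13  0.02]
[ 0.49309088 -0.33464808  0.14180255]
```

Call:
{"name": "send_rows", "arguments": {"series": [{"delta_rot": [-0.05, 0.05, 0], "delta_pos": [0.0008, 0.0007, 0.022], "claw": 0.05}, {"delta_rot": [-0.05, 0.05, 0], "delta_pos": [0.0008, 0.0006, 0.022], "claw": 0.05}, {"delta_rot": [0, 0, 0], "delta_pos": [0, 0, 0.02], "claw": 0.05}, {"delta_rot": [0, 0, 0], "delta_pos": [0, 0, 0.011], "claw": 0.05}, {"delta_rot": [0, 0, 0], "delta_pos": [0, 0, 0], "claw": 0.05}, {"delta_rot": [0, 0, 0], "delta_pos": [0, 0, 0], "claw": 0.05}, {"delta_rot": [0, 0, 0], "delta_pos": [0, 0, 0], "claw": 0.05}, {"delta_rot": [0, 0, 0], "delta_pos": [0, 0, 0], "claw": 0.05}]}}

```text
t: 47.62
eef_pos: [0.4925, -0.3327, 0.0666]
eef_rot: [1.056, 2.959, -0.001]
wrist_force: [0.6, 0.1, 0.7]
width: 0.0499
finger_force: 0.0
```

Call:
{"name": "send_rows", "arguments": {"series": [{"delta_rot": [0, 0, 0], "delta_pos": [0, 0, 0], "claw": 0.01}, {"delta_rot": [0, 0, 0], "delta_pos": [0, 0, 0], "claw": 0.01}, {"delta_rot": [0, 0, 0], "delta_pos": [0, 0, 0], "claw": 0.01}, {"delta_rot": [0, 0, 0], "delta_pos": [0, 0, 0], "claw": 0.01}, {"delta_rot": [0, 0, 0], "delta_pos": [0, 0, 0], "claw": 0.01}, {"delta_rot": [0, 0, 0], "delta_pos": [0, 0, 0], "claw": 0.01}, {"delta_rot": [0, 0, 0], "delta_pos": [0, 0, 0], "claw": 0.01}], "grip_force": 60}}

```text
t: 48.2
eef_pos: [0.4919, -0.3321, 0.0656]
eef_rot: [-1.056, -2.957, -0.001]
wrist_force: [-0.0, 1.5, 5.7]
width: 0.0139
finger_force: 61.9
```

Call:
{"name": "send_rows", "arguments": {"series": [{"delta_rot": [0, 0, 0], "delta_pos": [0, 0, -0.01], "claw": 0.01}, {"delta_rot": [0, 0, 0], "delta_pos": [0, 0, -0.015], "claw": 0.01}, {"delta_rot": [0, 0, 0], "delta_pos": [0, 0, -0.025], "claw": 0.01}, {"delta_rot": [0, 0, 0], "delta_pos": [0, 0, -0.03], "claw": 0.01}, {"delta_rot": [0, 0, 0], "delta_pos": [0, 0, -0.035], "claw": 0.01}, {"delta_rot": [0, 0, 0], "delta_pos": [0, 0, -0.035], "claw": 0.01}, {"delta_rot": [0, 0, 0], "delta_pos": [0, 0, -0.025], "claw": 0.01}, {"delta_rot": [0, 0, 0], "delta_pos": [0, 0, 0], "claw": 0.01}, {"delta_rot": [0, 0, 0], "delta_pos": [0, 0, 0], "claw": 0.01}]}}

```text
t: 48.95
eef_pos: [0.4923, -0.3328, 0.2414]
eef_rot: [-1.056, -2.958, 0.001]
wrist_force: [0.1, 0.6, -3.7]
width: 0.014
finger_force: 61.0
```

```bash
python3 - <<'E'
from h import *
print(pose()[0]);steps([*MARK,.22],68.3,16)
E
```

```text
[ 0.49230693 -0.33279611  0.24140903]
16 rows rot [-0.0, 0.0, 4.53] pos [0.035, 0.0075, 0.0013] | total [0.372  0.3855 0.0211] [-4.00e-02  3.00e-02  7.24e+01]
```

Call:
{"name": "send_rows", "arguments": {"series": [{"delta_rot": [0, 0, 4.53], "delta_pos": [0.035, 0.0075, 0.0013], "claw": 0.01}, {"delta_rot": [0, 0, 4.53], "delta_pos": [0.035, 0.0075, 0.0013], "claw": 0.01}, {"delta_rot": [0, 0, 4.53], "delta_pos": [0.035, 0.0075, 0.0013], "claw": 0.01}, {"delta_rot": [0, 0, 4.53], "delta_pos": [0.035, 0.0075, 0.0013], "claw": 0.01}, {"delta_rot": [0, 0, 4.53], "delta_pos": [0.035, 0.0075, 0.0013], "claw": 0.01}, {"delta_rot": [0, 0, 4.53], "delta_pos": [0.035, 0.0075, 0.0013], "claw": 0.01}, {"delta_rot": [0, 0, 4.53], "delta_pos": [0.035, 0.0075, 0.0013], "claw": 0.01}, {"delta_rot": [0, 0, 4.53], "delta_pos": [0.035, 0.0075, 0.0013], "claw": 0.01}, {"delta_rot": [0, 0, 4.53], "delta_pos": [0.035, 0.0075, 0.0013], "claw": 0.01}, {"delta_rot": [0, 0, 4.53], "delta_pos": [0.035, 0.0075, 0.0013], "claw": 0.01}, {"delta_rot": [0, 0, 4.53], "delta_pos": [0.035, 0.0075, 0.0013], "claw": 0.01}, {"delta_rot": [0, 0, 4.53], "delta_pos": [0.035, 0.0075, 0.0013], "claw": 0.01}, {"delta_rot": [0, 0, 4.53], "delta_pos": [0.035, 0.0075, 0.0013], "claw": 0.01}, {"delta_rot": [0, 0, 4.53], "delta_pos": [0.035, 0.0075, 0.0013], "claw": 0.01}, {"delta_rot": [0, 0, 4.53], "delta_pos": [0.035, 0.0075, 0.0013], "claw": 0.01}, {"delta_rot": [0, 0, 4.53], "delta_pos": [0.035, 0.0075, 0.0013], "claw": 0.01}, {"delta_rot": [0, 0, 0], "delta_pos": [0, 0, 0], "claw": 0.01}]}}

```text
t: 50.37
eef_pos: [0.4504, 0.2064, 0.2171]
eef_rot: [-2.595, -1.763, 0.002]
wrist_force: [1.5, 0.0, -1.0]
width: 0.0139
finger_force: 61.0
```

Call:
{"name": "send_rows", "arguments": {"series": [{"delta_rot": [0, 0, 0], "delta_pos": [0, 0, 0.025], "claw": 0.01}, {"delta_rot": [0, 0, 0], "delta_pos": [0, 0, 0.025], "claw": 0.01}, {"delta_rot": [0, 0, 0], "delta_pos": [0, 0, 0.02], "claw": 0.01}, {"delta_rot": [0, 0, 0], "delta_pos": [0, 0, 0.008], "claw": 0.01}, {"delta_rot": [0, 0, 0], "delta_pos": [0, 0, 0], "claw": 0.01}, {"delta_rot": [0, 0, 0], "delta_pos": [0, 0, 0], "claw": 0.01}, {"delta_rot": [0, 0, 0], "delta_pos": [0, 0, 0], "claw": 0.01}, {"delta_rot": [0, 0, 0], "delta_pos": [0, 0, 0], "claw": 0.01}, {"delta_rot": [0, 0, 0], "delta_pos": [0, 0, 0], "claw": 0.01}]}}

```text
t: 51.12
eef_pos: [0.4491, 0.202, 0.1431]
eef_rot: [-2.599, -1.761, -0.001]
wrist_force: [0.8, -0.2, -1.1]
width: 0.0142
finger_force: 60.9
```

```bash
python3 - <<'E'
from h import *
read_camera("top");print(pose()[0]);p=MARK+.0009*u_(68.3);steps([*p,.1105],68.3,1)
E
```

```text
[0.44895471 0.20192612 0.14300602]
1 rows rot [-0.09, -0.1, -0.07] pos [0.0, -0.0001, 0.0325] | total [ 0.     -0.0001  0.0325] [-0.09 -0.1  -0.07]
```

Call:
{"name": "send_rows", "arguments": {"series": [{"delta_rot": [-0.06, -0.1, 0], "delta_pos": [0, 0, 0.005], "claw": 0.01}, {"delta_rot": [0, 0, 0], "delta_pos": [0, 0, 0.004], "claw": 0.01}, {"delta_rot": [0, 0, 0], "delta_pos": [0, 0, 0.004], "claw": 0.01}, {"delta_rot": [0, 0, 0], "delta_pos": [0, 0, 0.004], "claw": 0.01}, {"delta_rot": [0, 0, 0], "delta_pos": [0, 0, 0.002], "claw": 0.01}, {"delta_rot": [0, 0, 0], "delta_pos": [0, 0, 0], "claw": 0.01}, {"delta_rot": [0, 0, 0], "delta_pos": [0, 0, 0], "claw": 0.01}]}}

```text
t: 51.75
eef_pos: [0.4483, 0.2022, 0.1228]
eef_rot: [-2.599, -1.761, 0.003]
wrist_force: [1.2, 2.4, -3.1]
width: 0.0142
finger_force: 60.8
```

Call:
{"name": "send_rows", "arguments": {"series": [{"delta_rot": [0, 0, 0], "delta_pos": [0, 0, 0.004], "claw": 0.01}, {"delta_rot": [0, 0, 0], "delta_pos": [0, 0, 0.004], "claw": 0.01}, {"delta_rot": [0, 0, 0], "delta_pos": [0, 0, 0.004], "claw": 0.01}, {"delta_rot": [0, 0, 0], "delta_pos": [0, 0, 0.001], "claw": 0.01}, {"delta_rot": [0, 0, 0], "delta_pos": [0, 0, 0], "claw": 0.01}, {"delta_rot": [0, 0, 0], "delta_pos": [0, 0, 0], "claw": 0.01}, {"delta_rot": [0, 0, 0], "delta_pos": [0, 0, 0], "claw": 0.01}]}}

```text
t: 52.33
eef_pos: [0.449, 0.2023, 0.1111]
eef_rot: [-2.6, -1.762, -0.001]
wrist_force: [0.0, 2.1, 7.0]
width: 0.0139
finger_force: 62.0
```

Call:
{"name": "send_rows", "arguments": {"series": [{"delta_rot": [0, 0, 0], "delta_pos": [0, 0, -0.001], "claw": 0.045}, {"delta_rot": [0, 0, 0], "delta_pos": [0, 0, 0], "claw": 0.045}, {"delta_rot": [0, 0, 0], "delta_pos": [0, 0, 0], "claw": 0.045}, {"delta_rot": [0, 0, 0], "delta_pos": [0, 0, 0], "claw": 0.045}, {"delta_rot": [0, 0, 0], "delta_pos": [0, 0, -0.02], "claw": 0.045}, {"delta_rot": [0, 0, 0], "delta_pos": [0, 0, -0.03], "claw": 0.045}, {"delta_rot": [0, 0, 0], "delta_pos": [0, 0, -0.03], "claw": 0.045}, {"delta_rot": [0, 0, 0], "delta_pos": [0, 0, -0.01], "claw": 0.045}, {"delta_rot": [0, 0, 0], "delta_pos": [0, 0, 0], "claw": 0.0}, {"delta_rot": [0, 0, 0], "delta_pos": [0, 0, 0], "claw": 0.0}]}}

```text
t: 53.17
eef_pos: [0.4484, 0.2015, 0.2009]
eef_rot: [-2.601, -1.762, 0.003]
wrist_force: [-0.6, -0.4, -0.4]
width: 0.0219
finger_force: 0.0
```

```bash
python3 - <<'E'
from h import *
c=cam("wrist")
print(ubfit([c],[0],[*MARK,.05,F],False),MARK)
p=TA+.133*u_(F-61);steps([*p,.2],97.3)
E
```

```text
(array([ 4.46900e-01,  2.01800e-01,  5.44000e-02, -1.12633e+02]), np.float64(0.13)) [0.44854279 0.20118807]
5 rows rot [-0.04, 0.02, -5.82] pos [0.0098, -0.0218, 0.0] | total [ 0.0257 -0.1155  0.0002] [ -0.22   0.12 -29.08]
```

Call:
{"name": "send_rows", "arguments": {"series": [{"delta_rot": [-0.04, 0.02, -5.8], "delta_pos": [0.0098, -0.0218, 0.0001], "claw": 0.0}, {"delta_rot": [-0.04, 0.02, -5.8], "delta_pos": [0.0098, -0.0218, 0.0001], "claw": 0.0}, {"delta_rot": [-0.04, 0.02, -5.8], "delta_pos": [0.0098, -0.0218, 0.0001], "claw": 0.0}, {"delta_rot": [-0.04, 0.02, -5.8], "delta_pos": [0.0098, -0.0218, 0.0001], "claw": 0.0}, {"delta_rot": [-0.04, 0.02, -5.8], "delta_pos": [0.0098, -0.0218, 0.0001], "claw": 0.0}, {"delta_rot": [0, 0, 0], "delta_pos": [0, 0, 0.005], "claw": 0.0}, {"delta_rot": [0, 0, 0], "delta_pos": [0, 0, 0.025], "claw": 0.0}, {"delta_rot": [0, 0, 0], "delta_pos": [0, 0, 0.03], "claw": 0.0}, {"delta_rot": [0, 0, 0], "delta_pos": [0, 0, 0.03], "claw": 0.0}, {"delta_rot": [0, 0, 0], "delta_pos": [0, 0, 0.02], "claw": 0.0}, {"delta_rot": [0, 0, 0], "delta_pos": [0, 0, 0], "claw": 0.0}, {"delta_rot": [0, 0, 0], "delta_pos": [0, 0, 0], "claw": 0.0}, {"delta_rot": [0, 0, 0], "delta_pos": [0, 0, 0], "claw": 0.0}]}}

```text
t: 54.3
eef_pos: [0.3512, 0.2685, 0.0908]
eef_rot: [2.077, 2.356, 0.002]
wrist_force: [0.5, 0.2, 0.1]
width: 0.0004
finger_force: 0.0
```

```bash
python3 - <<'E'
from h import *
p=TA+.133*u_(F-61);steps([*p,.09],97.3);print(tool_ang())
E
```

```text
1 rows rot [0.07, -0.02, -0.11] pos [-0.0004, -0.0013, 0.0008] | total [-0.0004 -0.0013  0.0008] [ 0.07 -0.02 -0.11]
(np.float64(-61.172529162123325), np.float64(0.13167765210527277), np.float64(0.0907518930615484))
```

Call:
{"name": "send_rows", "arguments": {"series": [{"delta_rot": [0, 0, -3], "delta_pos": [-0.007, -0.001, 0.001], "claw": 0}, {"delta_rot": [0, 0, -5], "delta_pos": [-0.0116, 0.0005, 0], "claw": 0}, {"delta_rot": [0, 0, -5], "delta_pos": [-0.0116, 0.0005, 0], "claw": 0}, {"delta_rot": [0, 0, -5], "delta_pos": [-0.0116, 0.0005, 0], "claw": 0}, {"delta_rot": [0, 0, -5], "delta_pos": [-0.0116, 0.0005, 0], "claw": 0}, {"delta_rot": [0, 0, -5], "delta_pos": [-0.0116, 0.0005, 0], "claw": 0}, {"delta_rot": [0, 0, -5], "delta_pos": [-0.0116, 0.0005, 0], "claw": 0}, {"delta_rot": [0, 0, -5], "delta_pos": [-0.0116, 0.0005, 0], "claw": 0}, {"delta_rot": [0, 0, -5], "delta_pos": [-0.0116, 0.0005, 0], "claw": 0}, {"delta_rot": [0, 0, -5], "delta_pos": [-0.0116, 0.0005, 0], "claw": 0}, {"delta_rot": [0, 0, -5], "delta_pos": [-0.0116, 0.0005, 0], "claw": 0}, {"delta_rot": [0, 0, -5], "delta_pos": [-0.0116, 0.0005, 0], "claw": 0}, {"delta_rot": [0, 0, -5], "delta_pos": [-0.0116, 0.0005, 0], "claw": 0}, {"delta_rot": [0, 0, -5], "delta_pos": [-0.0116, 0.0005, 0], "claw": 0}, {"delta_rot": [0, 0, -5], "delta_pos": [-0.0116, 0.0005, 0], "claw": 0}, {"delta_rot": [0, 0, -5], "delta_pos": [-0.0116, 0.0005, 0], "claw": 0}, {"delta_rot": [0, 0, -5], "delta_pos": [-0.0116, 0.0005, 0], "claw": 0}, {"delta_rot": [0, 0, -3], "delta_pos": [-0.007, 0.0002, 0], "claw": 0}, {"delta_rot": [0, 0, -3], "delta_pos": [-0.007, 0.0002, 0], "claw": 0}, {"delta_rot": [0, 0, -3], "delta_pos": [-0.007, 0.0002, 0], "claw": 0}]}}

```text
t: 55.97
eef_pos: [0.4957, 0.1527, 0.0892]
eef_rot: [0.257, -3.12, -0.001]
wrist_force: [-3.0, 0.3, -3.4]
width: 0.0
finger_force: 2.5
```

Call:
{"name": "send_rows", "arguments": {"series": [{"delta_rot": [0, 0, 0], "delta_pos": [0, 0, 0], "claw": 0}, {"delta_rot": [0, 0, -2], "delta_pos": [-0.0046, 0.0001, 0], "claw": 0}, {"delta_rot": [0, 0, -1.5], "delta_pos": [-0.0035, 0, 0], "claw": 0}, {"delta_rot": [0, 0, -1], "delta_pos": [-0.0023, 0, 0], "claw": 0}, {"delta_rot": [0, 0, 0], "delta_pos": [0, 0, 0], "claw": 0}, {"delta_rot": [0, 0, 0], "delta_pos": [0, 0, 0], "claw": 0}, {"delta_rot": [0, 0, 0], "delta_pos": [0.02, 0, 0], "claw": 0}, {"delta_rot": [0, 0, 0], "delta_pos": [0, 0, -0.03], "claw": 0}, {"delta_rot": [0, 0, 0], "delta_pos": [0, 0, -0.04], "claw": 0}, {"delta_rot": [0, 0, 0], "delta_pos": [0, 0, -0.04], "claw": 0}, {"delta_rot": [0, 0, 0], "delta_pos": [0, 0, -0.04], "claw": 0.0}, {"delta_rot": [0, 0, 0], "delta_pos": [0, 0, 0], "claw": 0.0}]}}

```text
t: 56.97
eef_pos: [0.4981, 0.1522, 0.2484]
eef_rot: [-0.372, 3.103, 0.005]
wrist_force: [1.3, 0.9, 0.1]
width: 0.0001
finger_force: 0.0
```

```bash
python3 - <<'E'
from h import *
c=cam("wrist");np.savez("w14.npz",**c);print(pose()[0])
for d in (90,180,270):
  print(ubfit([c],[0],[*(TA+.09*u_(F+d)),.05,F+d],False),TA+.09*u_(F+d))
# case, lid view from w13
c=dict(np.load("w13.npz"));c["fish"]=True
draw(c,casemodel(np.array([.4925,-.3332]),-39.3),(0,255,255));save(c,"lid.png",None,1.5)
E
```

```text
[0.49692852 0.15183206 0.24497451]
(array([  0.5674,   0.2547,   0.0563, -21.6962]), np.float64(0.185)) [0.56544193 0.25153279]
(array([5.1510e-01, 3.7540e-01, 4.9200e-02, 6.7256e+01]), np.float64(0.194)) [0.51509721 0.36843193]
(array([3.952000e-01, 3.223000e-01, 5.060000e-02, 1.575015e+02]), np.float64(0.194)) [0.39819807 0.31808721]
```

View pics/lid.png

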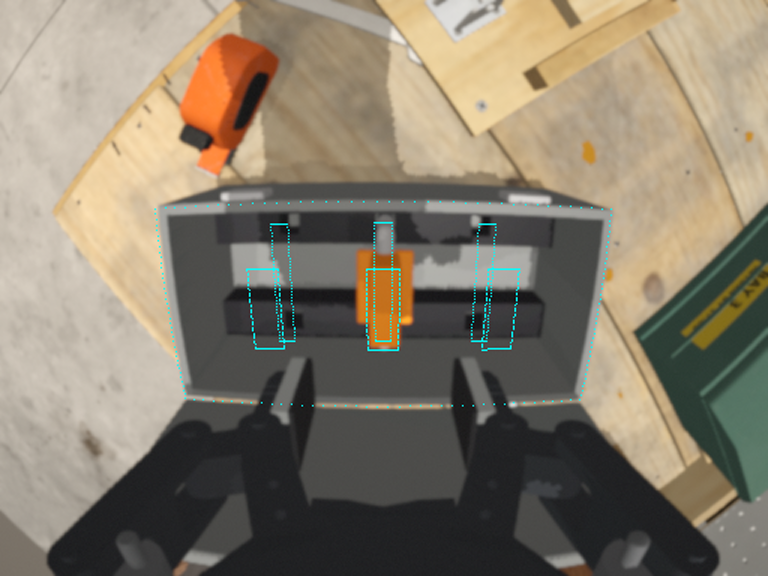

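```bash
python3 - <<'E'
from h import *
P,Q,o=pose();x=Q.apply([1,0,0]);y=np.degrees(np.arctan2(x[1],x[0]));print(P,y,o["q"])
steps([.5614,-.4542,.30],y,18);steps([.5614,-.4542,.30],140.7)
E
```

```text
[0.49692852 0.15183206 0.24497451] -166.32204096756277 [ 2.96409748e-01  2.28746605e-01 -9.15726871e-02  1.23819779e+00
  1.87229035e-04  5.76799972e-02]
18 rows rot [0.0, 0.04, 0.0] pos [0.0045, -0.0336, -0.0031] | total [ 0.08   -0.604  -0.0565] [0.05 0.7  0.  ]
17 rows rot [0.02, 0.04, 3.12] pos [-0.0111, -0.0355, -0.0032] | total [ 0.08   -0.604  -0.0565] [ 0.37  0.63 52.98]
```

Call:
{"name": "send_rows", "arguments": {"series": [{"delta_rot": [0, 0.04, 0], "delta_pos": [0.0045, -0.0336, -0.0031], "claw": 0}, {"delta_rot": [0, 0.04, 0], "delta_pos": [0.0045, -0.0336, -0.0031], "claw": 0}, {"delta_rot": [0, 0.04, 0], "delta_pos": [0.0045, -0.0336, -0.0031], "claw": 0}, {"delta_rot": [0, 0.04, 0], "delta_pos": [0.0045, -0.0336, -0.0031], "claw": 0}, {"delta_rot": [0, 0.04, 0], "delta_pos": [0.0045, -0.0336, -0.0031], "claw": 0}, {"delta_rot": [0, 0.04, 0], "delta_pos": [0.0045, -0.0336, -0.0031], "claw": 0}, {"delta_rot": [0, 0.04, 0], "delta_pos": [0.0045, -0.0336, -0.0031], "claw": 0}, {"delta_rot": [0, 0.04, 0], "delta_pos": [0.0045, -0.0336, -0.0031], "claw": 0}, {"delta_rot": [0, 0.04, 0], "delta_pos": [0.0045, -0.0336, -0.0031], "claw": 0}, {"delta_rot": [0, 0.04, 0], "delta_pos": [0.0045, -0.0336, -0.0031], "claw": 0}, {"delta_rot": [0, 0.04, 0], "delta_pos": [0.0045, -0.0336, -0.0031], "claw": 0}, {"delta_rot": [0, 0.04, 0], "delta_pos": [0.0045, -0.0336, -0.0031], "claw": 0}, {"delta_rot": [0, 0.04, 0], "delta_pos": [0.0045, -0.0336, -0.0031], "claw": 0}, {"delta_rot": [0, 0.04, 0], "delta_pos": [0.0045, -0.0336, -0.0031], "claw": 0}, {"delta_rot": [0, 0.04, 0], "delta_pos": [0.0045, -0.0336, -0.0031], "claw": 0}, {"delta_rot": [0, 0.04, 0], "delta_pos": [0.0045, -0.0336, -0.0031], "claw": 0}, {"delta_rot": [0, 0.04, 0], "delta_pos": [0.0045, -0.0336, -0.0031], "claw": 0}, {"delta_rot": [0, 0.04, 0], "delta_pos": [0.0045, -0.0336, -0.0031], "claw": 0}]}}

```text
t: 58.52
eef_pos: [0.5582, -0.4573, 0.2945]
eef_rot: [0.373, -3.107, -0.0]
wrist_force: [1.2, -1.2, 1.2]
width: -0.0001
finger_force: 0.0
```

Call:
{"name": "send_rows", "arguments": {"series": [{"delta_rot": [0, 0, 6.62], "delta_pos": [0, 0, 0], "claw": 0}, {"delta_rot": [0, 0, 6.62], "delta_pos": [0, 0, 0], "claw": 0}, {"delta_rot": [0, 0, 6.62], "delta_pos": [0, 0, 0], "claw": 0}, {"delta_rot": [0, 0, 6.62], "delta_pos": [0, 0, 0], "claw": 0}, {"delta_rot": [0, 0, 6.62], "delta_pos": [0, 0, 0], "claw": 0}, {"delta_rot": [0, 0, 6.62], "delta_pos": [0, 0, 0], "claw": 0}, {"delta_rot": [0, 0, 6.62], "delta_pos": [0, 0, 0], "claw": 0}, {"delta_rot": [0, 0, 6.62], "delta_pos": [0, 0, 0], "claw": 0}, {"delta_rot": [0, 0, 0], "delta_pos": [0, 0, 0], "claw": 0}, {"delta_rot": [0, 0, 0], "delta_pos": [0, 0, 0], "claw": 0}, {"delta_rot": [0, 0, 0], "delta_pos": [0, 0, 0], "claw": 0}]}}

```text
t: 59.43
eef_pos: [0.5586, -0.4557, 0.2948]
eef_rot: [-1.048, -2.95, 0.009]
wrist_force: [0.1, 0.1, 0.7]
width: 0.0001
finger_force: 0.0
```

```bash
python3 - <<'E'
from h import *
print(pose()[0]);steps([.5614,-.4542,.18],140.7)
c=cam("scene");np.savez("s1.npz",**c);save(c,"s1.png",(230,80,420,260),3.3)
E
```

```text
[ 0.55857632 -0.45569705  0.29483062]
4 rows rot [-0.12, -0.12, 0.05] pos [-0.0005, 0.0009, 0.0287] | total [-0.0022  0.004   0.1148] [-0.5  -0.47  0.19]
```

View pics/s1.png

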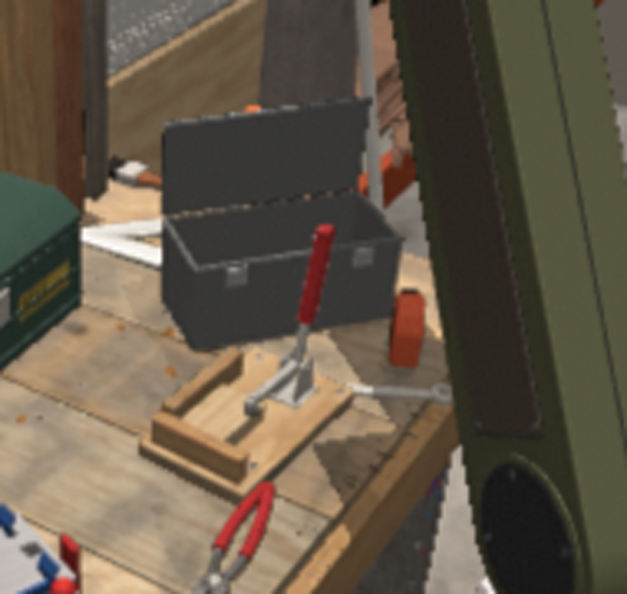

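```bash
python3 - <<'E'
from h import *
c=dict(np.load("s1.npz"));c["fish"]=False
C=np.array([.4925,-.3332]);ex,ey=u_(-39.3),u_(50.7)
for t in (1.5,1.6,1.7,1.8,1.9,2.0):
    h=[[*(C+(.055-.11*np.cos(t))*ex+s*.115*ey),.1+.11*np.sin(t)] for s in(1,-1)];print(t,proj(c,h).round(1).tolist())
E
```

```text
1.5 [[280.2, 118.5], [343.1, 110.0]]
1.6 [[279.2, 117.1], [341.7, 108.6]]
1.7 [[278.2, 116.0], [340.4, 107.6]]
1.8 [[277.2, 115.2], [339.0, 106.9]]
1.9 [[276.3, 114.7], [337.6, 106.6]]
2.0 [[275.4, 114.6], [336.3, 106.5]]
```

Call:
{"name": "send_rows", "arguments": {"series": [{"delta_rot": [-0.12, -0.12, 0.05], "delta_pos": [-0.0006, 0.001, 0.029], "claw": 0}, {"delta_rot": [-0.12, -0.12, 0.05], "delta_pos": [-0.0006, 0.001, 0.029], "claw": 0}, {"delta_rot": [-0.12, -0.12, 0.05], "delta_pos": [-0.0006, 0, 0.029], "claw": 0}, {"delta_rot": [-0.12, -0.12, 0.05], "delta_pos": [0, 0, 0.023], "claw": 0}, {"delta_rot": [0, 0, 0], "delta_pos": [0, 0, 0], "claw": 0}, {"delta_rot": [0, 0, 0], "delta_pos": [0, 0, 0], "claw": 0}, {"delta_rot": [0, 0, 0], "delta_pos": [0, 0, 0], "claw": 0}]}}

```text
t: 60.07
eef_pos: [0.5613, -0.4562, 0.1873]
eef_rot: [1.058, 2.955, -0.003]
wrist_force: [-0.1, -0.0, 0.3]
width: -0.0001
finger_force: 0.0
```

Call:
{"name": "send_rows", "arguments": {"series": [{"delta_rot": [0, 0, 0], "delta_pos": [0.02, 0, 0.001], "claw": 0}, {"delta_rot": [0, 0, 0], "delta_pos": [0.02, 0, 0.001], "claw": 0}, {"delta_rot": [0, 0, 0], "delta_pos": [0.012, 0, 0], "claw": 0}, {"delta_rot": [0, 0, 0], "delta_pos": [0.011, 0, 0], "claw": 0}, {"delta_rot": [0, 0, 0], "delta_pos": [0.0063, 0, 0.0008], "claw": 0}, {"delta_rot": [0, 0, 0], "delta_pos": [0.0063, 0, 0.0008], "claw": 0}, {"delta_rot": [0, 0, 0], "delta_pos": [0.0063, 0, 0.0008], "claw": 0}, {"delta_rot": [0, 0, 0], "delta_pos": [0.0063, 0, 0.0008], "claw": 0}, {"delta_rot": [0, 0, 0], "delta_pos": [0.0058, 0, 0.0026], "claw": 0}, {"delta_rot": [0, 0, 0], "delta_pos": [0.0058, 0, 0.0026], "claw": 0}, {"delta_rot": [0, 0, 0], "delta_pos": [0.0058, 0, 0.0026], "claw": 0}, {"delta_rot": [0, 0, 0], "delta_pos": [0.0058, 0, 0.0026], "claw": 0}, {"delta_rot": [0, 0, 0], "delta_pos": [0.0048, 0, 0.0042], "claw": 0}, {"delta_rot": [0, 0, 0], "delta_pos": [0.0048, 0, 0.0042], "claw": 0}]}}

```text
t: 61.23
eef_pos: [0.4665, -0.3782, 0.1607]
eef_rot: [1.06, 2.957, -0.001]
wrist_force: [0.6, -0.1, 2.3]
width: -0.0
finger_force: 0.9
```

Call:
{"name": "send_rows", "arguments": {"series": [{"delta_rot": [0, 0, 0], "delta_pos": [0.0048, 0, 0.0042], "claw": 0}, {"delta_rot": [0, 0, 0], "delta_pos": [0.0048, 0, 0.0042], "claw": 0}, {"delta_rot": [0, 0, 0], "delta_pos": [0.0033, 0, 0.0055], "claw": 0}, {"delta_rot": [0, 0, 0], "delta_pos": [0.0033, 0, 0.0055], "claw": 0}, {"delta_rot": [0, 0, 0], "delta_pos": [0.0033, 0, 0.0055], "claw": 0}, {"delta_rot": [0, 0, 0], "delta_pos": [0.0033, 0, 0.0055], "claw": 0}, {"delta_rot": [0, 0, 0], "delta_pos": [0.0015, 0, 0.006], "claw": 0}, {"delta_rot": [0, 0, 0], "delta_pos": [0.0015, 0, 0.006], "claw": 0}, {"delta_rot": [0, 0, 0], "delta_pos": [0.001, 0, 0.004], "claw": 0}, {"delta_rot": [0, 0, 0], "delta_pos": [0, 0, 0], "claw": 0}]}}

```text
t: 62.07
eef_pos: [0.4457, -0.3612, 0.1135]
eef_rot: [-1.059, -2.956, 0.0]
wrist_force: [-0.8, -0.3, -0.5]
width: -0.0002
finger_force: 0.0
```

Call:
{"name": "send_rows", "arguments": {"series": [{"delta_rot": [0, 0, 0], "delta_pos": [0, 0, 0.003], "claw": 0}, {"delta_rot": [0, 0, 0], "delta_pos": [0, 0, 0.003], "claw": 0}, {"delta_rot": [0, 0, 0], "delta_pos": [0, 0, 0], "claw": 0}, {"delta_rot": [0, 0, 0], "delta_pos": [0, 0, 0], "claw": 0}]}}

```text
t: 62.4
eef_pos: [0.4467, -0.3619, 0.1088]
eef_rot: [1.059, 2.956, -0.001]
wrist_force: [0.1, -0.1, 0.8]
width: -0.0001
finger_force: 0.0
```

Call:
{"name": "send_rows", "arguments": {"series": [{"delta_rot": [0, 0, 0], "delta_pos": [0, 0, 0.003], "claw": 0}, {"delta_rot": [0, 0, 0], "delta_pos": [0, 0, 0.002], "claw": 0}, {"delta_rot": [0, 0, 0], "delta_pos": [0, 0, 0], "claw": 0}, {"delta_rot": [0, 0, 0], "delta_pos": [0, 0, 0], "claw": 0}]}}

```text
t: 62.73
eef_pos: [0.4465, -0.3618, 0.1037]
eef_rot: [1.06, 2.957, -0.001]
wrist_force: [-0.5, 0.0, 0.5]
width: -0.0002
finger_force: 0.0
```

Call:
{"name": "send_rows", "arguments": {"series": [{"delta_rot": [0, 0, 0], "delta_pos": [0, 0, 0.002], "claw": 0}, {"delta_rot": [0, 0, 0], "delta_pos": [0, 0, 0.002], "claw": 0}]}}

```text
t: 62.9
eef_pos: [0.4466, -0.3618, 0.1]
eef_rot: [1.059, 2.956, -0.001]
wrist_force: [-0.9, 0.6, 0.9]
width: 0.0
finger_force: 0.6
```

```bash
python3 - <<'E'
from h import *
print(pose()[0],get_obs()["wrist_force"])
s=cam("scene");w=cam("wrist")
C=np.array([.4925,-.3332]);ex,ey=u_(-39.3),u_(50.7)
# edge profile: where is the lid free edge? sample knob orange in scene
m=orange(s);ys,xs=np.nonzero(m[90:200,230:400]);print("orange scene",len(xs),[(int(a)+230,int(b)+90) for a,b in list(zip(xs,ys))[::max(1,len(xs)//12)]])
for t in (0,.1,.3,.6,1.,1.5):
    K=[*(C+(.055-.08*np.cos(t)+.035*np.sin(t))*ex),.1+.08*np.sin(t)+.035*np.cos(t)];print(t,"knob",proj(s,K).round(0).tolist(),proj(w,K).round(0).tolist())
m=orange(w);n,l,st,ce=cv2.connectedComponentsWithStats(m.astype(np.uint8));print([(st[i,4],ce[i].round()) for i in range(1,n) if st[i,4]>25])
E
```

```text
[ 0.44656336 -0.36180304  0.09996917] [-0.92492989  0.64003146  0.93321717]
orange scene 288 [(368, 108), (363, 115), (347, 127), (316, 136), (319, 139), (351, 170), (351, 173), (351, 176), (349, 179), (355, 181), (355, 184), (353, 187)]
0 knob [[319.0, 143.0]] [[354.0, 253.0]]
0.1 knob [[318.0, 141.0]] [[357.0, 268.0]]
0.3 knob [[318.0, 136.0]] [[362.0, 301.0]]
0.6 knob [[316.0, 129.0]] [[364.0, 354.0]]
1.0 knob [[312.0, 121.0]] [[355.0, 409.0]]
1.5 knob [[308.0, 117.0]] [[338.0, 436.0]]
[(np.int32(4047), array([192.,  74.])), (np.int32(73), array([449., 127.])), (np.int32(2740), array([363., 271.]))]
```

Call:
{"name": "send_rows", "arguments": {"series": [{"delta_rot": [0, 0, 0], "delta_pos": [0, 0, 0.002], "claw": 0}, {"delta_rot": [0, 0, 0], "delta_pos": [0, 0, 0.001], "claw": 0}, {"delta_rot": [0, 0, 0], "delta_pos": [0, 0, 0], "claw": 0}]}}

```text
t: 63.25
eef_pos: [0.4464, -0.3617, 0.0966]
eef_rot: [1.06, 2.957, -0.001]
wrist_force: [0.4, -0.3, 0.8]
width: 0.0001
finger_force: 0.0
```

```bash
python3 - <<'E'
from h import *
print(pose()[0],get_obs()["wrist_force"])
w=cam("wrist");np.savez("w15.npz",**w);m=orange(w);n,l,st,ce=cv2.connectedComponentsWithStats(m.astype(np.uint8));print([(st[i],ce[i].round()) for i in range(1,n) if st[i,4]>25])
# dark lid region profile: predicted corners for theta
C=np.array([.4925,-.3332]);ex,ey=u_(-39.3),u_(50.7)
for t in (0,.05,.1):
  for th in (0,.008): 
    P=[[*(C+(.055-.11*np.cos(t)+th*np.sin(t))*ex+s*.115*ey),.1+.11*np.sin(t)+th] for s in(1,-1)];print(t,th,proj(w,P).round(0).tolist())
g=cv2.cvtColor(w["pixels"],cv2.COLOR_RGB2GRAY)
for u in (300,340,380): print(u,g[150:320:4,u].tolist())
E
```

```text
[ 0.44641386 -0.36172309  0.09660399] [ 0.35502162 -0.25778841  0.76555306]
[(array([ 157,   27,   75,  112, 4162], dtype=int32), array([191.,  74.])), (array([448, 120,   6,  14,  71], dtype=int32), array([451., 127.])), (array([ 335,  230,   62,   77, 2896], dtype=int32), array([364., 270.]))]
0 0 [[489.0, 181.0], [145.0, 180.0]]
0 0.008 [[496.0, 185.0], [140.0, 184.0]]
0.05 0 [[494.0, 184.0], [142.0, 183.0]]
0.05 0.008 [[501.0, 188.0], [137.0, 188.0]]
0.1 0 [[498.0, 187.0], [138.0, 186.0]]
0.1 0.008 [[506.0, 192.0], [133.0, 192.0]]
300 [61, 62, 60, 60, 59, 61, 60, 81, 84, 68, 73, 80, 83, 82, 82, 82, 83, 81, 81, 82, 81, 82, 81, 81, 81, 81, 82, 81, 82, 97, 112, 123, 131, 137, 65, 25, 26, 24, 24, 24, 26, 24, 27]
340 [64, 61, 61, 61, 61, 62, 60, 80, 83, 70, 94, 127, 130, 130, 130, 130, 130, 129, 97, 80, 82, 83, 85, 82, 78, 74, 81, 81, 105, 76, 73, 71, 73, 72, 45, 25, 24, 28, 25, 26, 27, 29, 33]
380 [87, 60, 61, 60, 61, 60, 61, 71, 82, 71, 87, 123, 129, 129, 129, 128, 129, 129, 130, 129, 129, 129, 128, 129, 128, 126, 81, 80, 79, 85, 101, 100, 100, 100, 100, 99, 98, 99, 118, 115, 25, 24, 25]
```

```bash
python3 - <<'E'
from h import *
w=dict(np.load("w15.npz"));w["fish"]=True
C=np.array([.4925,-.3332]);ex,ey=u_(-39.3),u_(50.7)
s=cam("scene")
m=orange(s)[100:160,290:345];ys,xs=np.nonzero(m);n,l,st,ce=cv2.connectedComponentsWithStats(m.astype(np.uint8))
print("scene",[(st[i]+[290,100,0,0,0],(ce[i]+[290,100]).round(1)) for i in range(1,n) if st[i,4]>5])
for t in (-.05,0,.05,.1,.15,.2,.3):
    L=[]
    for h in (.008,.020,.035,.043):
        L.append([*(C+(.055-.08*np.cos(t)+h*np.sin(t))*ex),.1+.08*np.sin(t)+h*np.cos(t)])
    print(t,proj(w,L).round(0).tolist(),proj(s,L).round(1).tolist())
for z in (.0966,):
    P=pose()[0];print("tip",proj(w,[P]).round(0))
b=w["pixels"]
for u in (366,):print([b[v,u].tolist() for v in range(180,330,8)])
E
```

```text
scene [(array([315, 136,   7,  13,  53]), array([317.8, 140.3]))]
-0.05 [[340.0, 229.0], [346.0, 237.0], [354.0, 249.0], [359.0, 256.0]] [[317.9, 151.3], [318.3, 148.4], [318.7, 144.6], [319.0, 142.6]]
0 [[342.0, 233.0], [348.0, 242.0], [356.0, 256.0], [360.0, 264.0]] [[318.0, 150.3], [318.3, 147.2], [318.7, 143.3], [318.9, 141.3]]
0.05 [[344.0, 236.0], [349.0, 247.0], [357.0, 263.0], [362.0, 272.0]] [[318.0, 149.2], [318.3, 146.0], [318.5, 142.1], [318.7, 139.9]]
0.1 [[345.0, 241.0], [351.0, 253.0], [359.0, 271.0], [364.0, 281.0]] [[318.1, 148.1], [318.2, 144.9], [318.4, 140.8], [318.5, 138.6]]
0.15 [[347.0, 245.0], [353.0, 259.0], [361.0, 279.0], [365.0, 290.0]] [[318.0, 147.0], [318.1, 143.7], [318.2, 139.5], [318.3, 137.2]]
0.2 [[349.0, 250.0], [354.0, 266.0], [362.0, 287.0], [366.0, 300.0]] [[318.0, 145.8], [318.0, 142.5], [318.0, 138.2], [318.0, 135.9]]
0.3 [[352.0, 262.0], [357.0, 280.0], [364.0, 305.0], [368.0, 319.0]] [[317.9, 143.5], [317.8, 140.0], [317.6, 135.7], [317.5, 133.3]]
tip [[254. 237.]]
[[84, 84, 81], [70, 70, 68], [129, 129, 125], [130, 130, 127], [130, 130, 126], [129, 129, 126], [120, 120, 116], [92, 92, 89], [108, 108, 105], [129, 65, 13], [136, 69, 13], [137, 70, 12], [163, 87, 19], [161, 84, 11], [160, 83, 11], [80, 44, 26], [23, 25, 25], [23, 23, 25], [26, 24, 27]]
```

Call:
{"name": "send_rows", "arguments": {"series": [{"delta_rot": [0, 0, 0], "delta_pos": [0, 0, 0.002], "claw": 0}, {"delta_rot": [0, 0, 0], "delta_pos": [0, 0, 0], "claw": 0}]}}

```text
t: 63.52
eef_pos: [0.4466, -0.3619, 0.0947]
eef_rot: [1.059, 2.956, -0.001]
wrist_force: [-0.4, 0.9, 0.5]
width: -0.0003
finger_force: 0.1
```

Call:
{"name": "send_rows", "arguments": {"series": [{"delta_rot": [0, 0, 0], "delta_pos": [0, 0, 0.002], "claw": 0}, {"delta_rot": [0, 0, 0], "delta_pos": [0, 0, 0], "claw": 0}]}}

```text
t: 63.68
eef_pos: [0.4466, -0.3618, 0.0927]
eef_rot: [1.059, 2.956, -0.001]
wrist_force: [0.0, -0.2, 0.3]
width: 0.0
finger_force: 0.1
```

```bash
python3 - <<'E'
from h import *
print(pose()[0],get_obs()["wrist_force"],get_obs()["wrist_torque"])
w=cam("wrist");np.savez("w16.npz",**w);m=orange(w);n,l,st,ce=cv2.connectedComponentsWithStats(m.astype(np.uint8));print([(st[i],ce[i].round()) for i in range(1,n) if st[i,4]>1000])
P=pose()[0];u,v=proj(w,[P])[0];print(u,v)
b=w["pixels"]
for r in range(int(v)-44,int(v)+30,8):print(r,[int(b[r,c_].mean()) for c_ in range(150,390,10)])
E
```

```text
[ 0.44656054 -0.36182146  0.09268248] [ 0.04169372 -0.22764642  0.27804918] [0.0343713  0.03434598 0.02355391]
[(array([ 155,   25,   77,  115, 4315], dtype=int32), array([190.,  73.])), (array([ 335,  228,   63,   77, 3080], dtype=int32), array([365., 268.]))]
254.19184145389931 236.46572662763282
192 [91, 91, 90, 92, 92, 92, 91, 90, 91, 90, 81, 80, 79, 81, 80, 82, 129, 123, 125, 128, 125, 128, 122, 125]
200 [91, 91, 91, 91, 92, 91, 92, 91, 91, 81, 81, 82, 80, 80, 80, 81, 130, 130, 129, 129, 129, 129, 129, 129]
208 [91, 90, 91, 91, 92, 91, 92, 91, 91, 80, 80, 80, 80, 81, 82, 81, 129, 129, 129, 128, 129, 129, 128, 129]
216 [91, 91, 91, 81, 81, 82, 82, 81, 81, 81, 81, 80, 81, 81, 81, 80, 127, 128, 129, 111, 111, 127, 128, 128]
224 [91, 90, 91, 80, 81, 80, 80, 80, 80, 81, 81, 81, 81, 80, 80, 80, 80, 82, 93, 79, 80, 81, 128, 128]
232 [91, 91, 91, 79, 80, 81, 80, 81, 81, 80, 81, 81, 81, 80, 80, 80, 80, 80, 80, 76, 75, 82, 126, 128]
240 [90, 90, 90, 81, 80, 81, 80, 81, 81, 82, 87, 88, 81, 80, 79, 80, 80, 80, 79, 70, 68, 73, 128, 128]
248 [89, 91, 90, 80, 80, 79, 80, 81, 53, 40, 88, 89, 38, 55, 80, 80, 80, 80, 79, 66, 66, 65, 70, 92]
256 [90, 90, 90, 91, 91, 80, 80, 80, 32, 56, 86, 87, 53, 32, 79, 81, 81, 80, 80, 80, 65, 69, 70, 73]
264 [117, 90, 90, 90, 90, 90, 91, 90, 24, 66, 85, 86, 65, 24, 80, 89, 126, 128, 128, 67, 69, 70, 134, 128]
```

```bash
python3 - <<'E'
from h import *
s=cam("scene");w=dict(np.load("w16.npz"));w["fish"]=True
C=np.array([.4925,-.3332]);ex,ey=u_(-39.3),u_(50.7)
def tri(a,b):
    o1,d1=ray(s,*a);o2,d2=ray(w,*b);d1/=np.linalg.norm(d1);d2/=np.linalg.norm(d2)
    t=np.linalg.lstsq(np.c_[d1,-d2],o2-o1,rcond=None)[0];p,q=o1+t[0]*d1,o2+t[1]*d2;m=(p+q)/2
    return m.round(4),round(np.linalg.norm(p-q),4),((m[:2]-C)@ex-.055).round(4),((m[:2]-C)@ey).round(4)
m=orange(w).astype(np.uint8)[220:320,320:410]
dt=cv2.distanceTransform(m,cv2.DIST_L2,5);_,r,_,loc=cv2.minMaxLoc(dt);print("ball in wrist",loc[0]+320,loc[1]+220,r)
for v in range(0,100,8):
    x=np.nonzero(m[v])[0];print(v+220,(x.min()+320,x.max()+320) if len(x) else None)
ms=orange(s)[130:155,308:328].astype(int)
for v in range(25):
    x=np.nonzero(ms[v])[0]
    if len(x):print("s",v+130,x.min()+308,x.max()+308)
for a in ((317.8,139),(317.8,140.5)): print(tri(a,(loc[0]+320,loc[1]+220)))
E
```

```text
ball in wrist 367 271 25.565895080566406
220 None
228 (np.int64(346), np.int64(354))
236 (np.int64(337), np.int64(360))
244 (np.int64(336), np.int64(362))
252 (np.int64(343), np.int64(385))
260 (np.int64(341), np.int64(390))
268 (np.int64(339), np.int64(395))
276 (np.int64(338), np.int64(397))
284 (np.int64(340), np.int64(396))
292 (np.int64(352), np.int64(391))
300 (np.int64(367), np.int64(382))
308 None
316 None
s 137 315 320
s 138 315 321
s 139 315 321
s 140 315 321
s 141 315 321
s 142 316 320
s 143 317 319
s 144 317 318
s 145 317 318
s 146 317 318
s 147 317 318
s 148 316 319
s 149 317 318
(array([ 0.475 , -0.3164,  0.1489]), np.float64(0.006), np.float64(-0.0792), np.float64(0.002))
(array([ 0.4761, -0.3166,  0.1445]), np.float64(0.0021), np.float64(-0.0782), np.float64(0.0025))
```

Call:
{"name": "send_rows", "arguments": {"series": [{"delta_rot": [0, 0, 0], "delta_pos": [0, 0, 0.002], "claw": 0}, {"delta_rot": [0, 0, 0], "delta_pos": [0, 0, 0.002], "claw": 0}, {"delta_rot": [0, 0, 0], "delta_pos": [0, 0, 0], "claw": 0}]}}

```text
t: 64.03
eef_pos: [0.4464, -0.3616, 0.0885]
eef_rot: [1.06, 2.957, -0.001]
wrist_force: [0.7, -0.0, 0.0]
width: -0.0002
finger_force: 0.0
```

```bash
python3 - <<'E'
from h import *
o=get_obs();print(o["eef_pos"],o["wrist_force"],o["tau"].round(2),o["width"])
w=cam("wrist");P=o["eef_pos"]
print([(z,proj(w,[P+[0,0,z]]).round(0).tolist()) for z in (0,.008,.016,.024,.032)])
b=w["pixels"]
for r in range(216,300,4):print(r,[int(b[r,c_].mean()) for c_ in range(222,290,4)])
E
```

```text
[ 0.44636611 -0.36163677  0.08848983] [ 0.69048009 -0.04771718  0.03390876] [ 0.000e+00 -4.713e+01  2.308e+01 -4.000e-02 -0.000e+00 -0.000e+00] -0.00016947019716914778
[(0, [[254.0, 236.0]]), (0.008, [[254.0, 243.0]]), (0.016, [[254.0, 249.0]]), (0.024, [[254.0, 256.0]]), (0.032, [[254.0, 264.0]])]
216 [81, 81, 81, 82, 80, 81, 81, 81, 81, 81, 81, 81, 80, 81, 80, 80, 81]
220 [81, 81, 81, 80, 80, 81, 81, 81, 81, 80, 81, 81, 80, 80, 83, 81, 82]
224 [81, 80, 81, 81, 81, 81, 81, 80, 81, 80, 80, 81, 81, 82, 80, 81, 80]
228 [80, 81, 81, 81, 81, 81, 80, 81, 81, 82, 81, 81, 82, 80, 80, 81, 80]
232 [82, 82, 81, 82, 81, 82, 82, 82, 81, 82, 81, 81, 81, 80, 81, 81, 80]
236 [82, 81, 80, 81, 81, 83, 84, 84, 56, 73, 85, 85, 81, 81, 80, 81, 81]
240 [81, 81, 81, 82, 81, 85, 90, 88, 24, 62, 90, 90, 81, 82, 81, 80, 81]
244 [81, 81, 80, 73, 74, 87, 90, 87, 24, 63, 90, 90, 75, 73, 79, 81, 81]
248 [81, 80, 54, 26, 25, 80, 90, 86, 24, 60, 90, 91, 37, 26, 30, 76, 81]
252 [81, 78, 26, 28, 26, 84, 90, 86, 23, 55, 91, 90, 42, 25, 26, 53, 81]
256 [79, 74, 31, 32, 34, 87, 90, 86, 22, 55, 90, 90, 53, 31, 33, 45, 80]
260 [81, 67, 29, 32, 30, 89, 91, 86, 23, 53, 89, 90, 58, 31, 29, 34, 81]
264 [90, 57, 26, 24, 30, 89, 90, 85, 24, 50, 90, 89, 64, 25, 27, 27, 78]
268 [91, 42, 27, 26, 34, 90, 89, 84, 24, 51, 90, 90, 71, 25, 24, 26, 74]
272 [89, 33, 26, 27, 32, 78, 106, 103, 32, 59, 108, 91, 54, 23, 26, 23, 64]
276 [60, 25, 25, 22, 26, 27, 37, 104, 37, 67, 73, 26, 27, 27, 27, 26, 31]
280 [28, 25, 28, 32, 31, 25, 27, 46, 36, 44, 26, 25, 27, 30, 30, 27, 25]
284 [27, 26, 24, 26, 26, 27, 26, 27, 34, 34, 25, 26, 26, 27, 25, 23, 24]
288 [24, 26, 27, 26, 26, 25, 25, 28, 35, 31, 26, 26, 25, 25, 26, 26, 27]
292 [25, 25, 25, 26, 26, 25, 25, 28, 32, 31, 24, 25, 27, 24, 24, 26, 24]
296 [25, 27, 26, 24, 25, 26, 26, 28, 36, 33, 27, 24, 26, 27, 23, 26, 25]
```

```bash
python3 - <<'E'
from h import *
for f in ("w14","w15","w16"):
    b=np.load(f+".npz")["pixels"]
    print(f)
    for r in range(196,252,4):print(r,[int(b[r,c_].mean()) for c_ in range(222,290,4)])
E
```

```text
w14
196 [95, 145, 158, 158, 153, 157, 167, 140, 67, 63, 67, 156, 189, 190, 196, 197, 195]
200 [145, 155, 158, 152, 158, 157, 165, 132, 39, 36, 40, 158, 192, 194, 199, 197, 196]
204 [141, 144, 153, 155, 157, 156, 157, 122, 43, 46, 47, 122, 197, 194, 196, 197, 196]
208 [145, 147, 151, 155, 157, 156, 149, 118, 60, 69, 62, 110, 196, 197, 194, 194, 148]
212 [143, 148, 154, 157, 154, 152, 147, 116, 73, 88, 77, 109, 194, 194, 196, 170, 131]
216 [136, 145, 156, 156, 149, 146, 141, 133, 79, 85, 80, 162, 194, 194, 193, 134, 117]
220 [139, 143, 153, 153, 150, 135, 131, 139, 135, 129, 180, 196, 192, 194, 175, 125, 56]
224 [141, 146, 153, 150, 148, 134, 132, 132, 141, 152, 173, 195, 196, 180, 129, 72, 77]
228 [142, 153, 152, 147, 146, 139, 132, 135, 143, 152, 147, 180, 192, 150, 97, 65, 79]
232 [140, 153, 153, 146, 139, 140, 134, 141, 146, 149, 138, 151, 184, 132, 110, 56, 72]
236 [147, 154, 155, 150, 140, 125, 104, 111, 106, 108, 107, 121, 159, 128, 147, 65, 80]
240 [151, 156, 157, 150, 143, 113, 69, 68, 17, 46, 70, 77, 159, 161, 158, 101, 79]
244 [157, 160, 153, 131, 130, 95, 69, 69, 18, 47, 70
[... 1460 characters left out ...]
80, 81, 80, 80, 80, 80, 80, 80, 81, 81, 81]
216 [80, 80, 81, 80, 82, 80, 81, 81, 80, 81, 82, 80, 81, 80, 82, 80, 81]
220 [81, 81, 80, 81, 80, 81, 80, 80, 81, 80, 80, 80, 80, 81, 80, 80, 81]
224 [80, 80, 80, 80, 80, 81, 80, 81, 81, 81, 80, 81, 81, 80, 81, 80, 80]
228 [81, 79, 80, 81, 81, 81, 80, 80, 80, 81, 80, 80, 80, 80, 80, 81, 80]
232 [80, 79, 81, 81, 80, 80, 81, 81, 80, 80, 80, 81, 81, 81, 81, 81, 81]
236 [81, 80, 80, 79, 79, 83, 85, 84, 58, 73, 85, 85, 81, 81, 80, 80, 80]
240 [80, 80, 81, 80, 81, 86, 90, 87, 25, 62, 90, 91, 81, 80, 81, 80, 81]
244 [80, 80, 81, 75, 75, 86, 91, 88, 23, 63, 90, 90, 75, 74, 79, 80, 81]
248 [81, 81, 53, 25, 24, 80, 90, 88, 22, 60, 90, 91, 38, 27, 30, 76, 80]
```

```bash
python3 - <<'E'
from h import *
s=cam("scene");w=dict(np.load("w16.npz"));w["fish"]=True
C=np.array([.4925,-.3332]);ex,ey=u_(-39.3),u_(50.7)
def tri(a,b):
    o1,d1=ray(s,*a);o2,d2=ray(w,*b);d1/=np.linalg.norm(d1);d2/=np.linalg.norm(d2)
    t=np.linalg.lstsq(np.c_[d1,-d2],o2-o1,rcond=None)[0];p,q=o1+t[0]*d1,o2+t[1]*d2;m=(p+q)/2
    return p.round(4),q.round(4),round(np.linalg.norm(p-q),4),((m[:2]-C)@ex-.055).round(4)
print("base",tri((317.5,149),(348,232)),"ball",tri((317.8,139.5),(367,274)))
# lid surface edges in scene: gray profile down through the case front at columns
g=cv2.cvtColor(s["pixels"],cv2.COLOR_RGB2GRAY)
for u in (290,300,310,330): print(u,g[125:185:2,u].tolist())
for X,n in ((0,"rear"),(-.11,"front")):
  for z in (.1,.108): print(n,z,[proj(s,[*(C+(.055+X)*ex+y*ey),z])[0].round(1).tolist() for y in (.115,.05,0,-.05,-.115)])
t=cam("top");g=cv2.cvtColor(t["pixels"],cv2.COLOR_RGB2GRAY)
print("top rim corners",[proj(t,[*(C+a*ex+b*ey),.104])[0].round(1).tolist() for a in(-.055,.055) for b in(-.115,.115)])
E
```

```text
base (array([ 0.4738, -0.3138,  0.1145]), array([ 0.4703, -0.3141,  0.1124]), np.float64(0.0041), np.float64(-0.083)) ball (array([ 0.4776, -0.3173,  0.1484]), array([ 0.4749, -0.3172,  0.1461]), np.float64(0.0035), np.float64(-0.0777))
290 [92, 95, 94, 93, 92, 92, 125, 90, 134, 136, 128, 128, 128, 128, 128, 129, 130, 104, 62, 54, 56, 56, 55, 55, 55, 55, 56, 56, 56, 55]
300 [92, 90, 91, 90, 89, 87, 86, 99, 164, 129, 128, 128, 129, 128, 121, 119, 118, 58, 143, 84, 83, 60, 55, 56, 56, 57, 56, 55, 55, 56]
310 [60, 61, 62, 64, 65, 66, 69, 72, 129, 128, 128, 128, 121, 118, 118, 119, 68, 66, 55, 55, 55, 56, 56, 56, 55, 55, 55, 55, 54, 124]
330 [20, 21, 21, 21, 20, 20, 21, 28, 39, 46, 52, 77, 75, 46, 52, 62, 56, 57, 57, 55, 56, 56, 56, 56, 57, 55, 55, 80, 93, 114]
rear 0.1 [[278.8, 146.0], [296.1, 143.4], [309.2, 141.5], [322.1, 139.5], [338.6, 137.0]]
rear 0.108 [[278.9, 144.1], [296.2, 141.5], [309.4, 139.5], [322.3, 137.6], [338.8, 135.1]]
front 0.1 [[289.1, 161.8], [307.4, 158.9], [321.3, 156.6], [334.9, 154.4], [352.3, 151.6]]
front 0.108 [[289.2, 159.7], [307.6, 156.8], [321.5, 154.6], [335.1, 152.4], [352.6, 149.6]]
top rim corners [[392.6, 233.7], [327.7, 183.8], [415.3, 203.3], [350.5, 154.3]]
```

```bash
python3 - <<'E'
from h import *
w=cam("wrist");g=cv2.cvtColor(w["pixels"],cv2.COLOR_RGB2GRAY)
for r in range(140,320,6):print(r,"".join(f"{int(v)//10:x}" if v<160 else "+" for v in g[r,60:512:6]))
s=cam("scene");P=pose()[0];print([(z,proj(s,[P+[0,0,z]]).round(1).tolist()) for z in (0,.02,.05)])
g=cv2.cvtColor(s["pixels"],cv2.COLOR_RGB2GRAY)
for r in range(110,175,2):print(r,"".join(f"{int(v)//10:x}" if v<160 else "+" for v in g[r,276:360]))
C=np.array([.4925,-.3332]);ex,ey=u_(-39.3),u_(50.7)
print("wrist rim z.1/.108",[[proj(w,[*(C+a*ex+b*ey),z])[0].round(0).tolist() for a,b in ((-.055,-.115),(-.055,.115),(.055,-.115),(.055,.115))] for z in (.1,.108)])
E
```

```text
140 ++++++++++++++++++bcbca8aaaaaaa9abbadef+fff+ffeeef++f+e+ff9eeffeeefeeeeefeee
146 ++++++++++++++++++dbbaaa9a999aaaaabaa99aaaaabaa9999aaabac99bffeddefedefeeeed
152 ++++++++++++++++++db66666666666666666666666666666666677886679deddfeeffedeeee
158 c+++++++++++++++++c66666666666666666666666666666666666666666566beeff+eddeeed
164 +++++++++++++++++c656666688888866666666666666666666666665566665659fffeeeeeef
170 ++++++++++++++++866566669aaaaa96666666666556666666556666656678888667eeefeeef
176 +++++++++++++++666666666bcbbbcb66665666656666666666666665565578++fe556deefff
182 ++++++++++++++7666666666666666767777777777777777777777777677666789866656cfff
188 +++++++++++++e999999999999999998888888889bbcccbbccbbbbbabbbabbaaaaaa999999ff
194 ++++++++++++++999999999999999998888888888ddddddddddddddcddccccccccccccddddff
200 ++++++++++++++999999999999999988888888888dddddddddddddddccccccccccccccdddd+f
206 ++++++++++++++999999999999999988888888888cddcddddddddddddccccccccccccdddddfe
212 ++f+++++++++++999999889999988888888888888cddddcbaadddccccccccccccccccddddeea
218 +++f++++++++++9999988888888888888888888888c
[... 3794 characters left out ...]
55559+++++++++
164 ++d65555555555555555556888888555555555555555556555546555555555555555555556c+++++++++
166 ++d65555555555555555556777666555555555555555567555455555555555555555555559++++++++++
168 ++d65555555555555555555555555555555555555555555555465555555555555555555558ea55559e++
170 +fd6555555555555555555555555555555555555555556555445555555555555555555555678999999c+
172 eedb655555555555555555555555555555555555555555555455555555555555555555555678999999af
174 dddba85555555555555555555555555555555555555555554565555555555555555555555479999999c+
wrist rim z.1/.108 [[[140.0, 183.0], [496.0, 184.0], [166.0, 330.0], [456.0, 312.0]], [[135.0, 188.0], [503.0, 188.0], [164.0, 337.0], [460.0, 318.0]]]
```

Call:
{"name": "send_rows", "arguments": {"series": [{"delta_rot": [0, 0, 0], "delta_pos": [0, 0, -0.01], "claw": 0}, {"delta_rot": [0, 0, 0], "delta_pos": [0, 0, -0.02], "claw": 0}, {"delta_rot": [0, 0, 0], "delta_pos": [0, 0, -0.03], "claw": 0}, {"delta_rot": [0, 0, 0], "delta_pos": [0, 0, -0.03], "claw": 0}, {"delta_rot": [0, 0, 0], "delta_pos": [0, 0, -0.03], "claw": 0}, {"delta_rot": [0, 0, 0], "delta_pos": [0, 0, 0], "claw": 0}, {"delta_rot": [0, 0, 0], "delta_pos": [0, 0, 0], "claw": 0}]}}

```text
t: 64.87
eef_pos: [0.4479, -0.3629, 0.212]
eef_rot: [1.058, 2.951, -0.004]
wrist_force: [0.2, 0.4, -0.5]
width: 0.0001
finger_force: 0.0
```

```bash
python3 - <<'E'
from h import *
w=cam("wrist");np.savez("w17.npz",**w);g=cv2.cvtColor(w["pixels"],cv2.COLOR_RGB2GRAY);print(pose()[0])
for r in range(120,300,5):print(r,"".join(f"{int(v)//10:x}" if v<160 else "+" for v in g[r,60:480:6]))
C=np.array([.4925,-.3332]);ex,ey=u_(-39.3),u_(50.7)
for t in (0,.05,.1,.2):
  print(t,[[proj(w,[*(C+(.055-L*np.cos(t)+.008*np.sin(t))*ex+b*ey),.1+L*np.sin(t)+.008*np.cos(t)])[0].round(0).tolist() for b in (-.115,.115)] for L in (.11,0)])
s=cam("scene");g=cv2.cvtColor(s["pixels"],cv2.COLOR_RGB2GRAY)
for t in (0,.05,.1,.2):
  print(t,"scene front",[proj(s,[*(C+(.055-.11*np.cos(t)+.008*np.sin(t))*ex+b*ey),.1+.11*np.sin(t)+.008*np.cos(t)])[0].round(1).tolist() for b in (-.115,-.05,0.05,.115)])
for r in range(130,172,1):print(r,"".join(f"{int(v)//10:x}" if v<160 else "+" for v in g[r,276:360]))
E
```

```text
[ 0.44688696 -0.36204118  0.21008184]
120 eeeeefeede++++++++fffe988889998889bdeeeddcccdededdcccccbcbcccbddccccbc
125 eeeeffece++++++++fff+e999979889889999abacabaccdaacb8cccbcdccccccccbbc9
130 eeeefeddf++++++ffff++e9975555455555555556666677888458ccbccccdccccbcbdc
135 eeedeeed+++++ffeeff++f964444877744444444444544444445459bccddccbbccccdd
140 eeeefddff+++++feefff+e555555877755555555554444444458dc947cddccccccddcd
145 eeedeffff++++++feefedd77777777777776abaaaaa9a98887766785556ccccbcccddd
150 eeeeffe+f+++++ffeeeefe888787876666768bbbbbbbbbbbbbbbbbbbaaaaccccdddddd
155 eeeeffff+f++++++fffffe877878876666666bbbbbbbbbbbbbbbbbbbbaabccccdddddd
160 fedeeefe+f++f+f++++f+e777787876666666787778bbbbbbbbbbbbbbbabdccddddddc
165 feceeefee+++++ee+f++f+7877777766666666666666bbbbbbbbbbbabbbbcdddddddc7
170 ffdeeeeeee+fffeef++++f7787787766666666666666abbbbbbbbbbbbbbbddddeedda4
175 efeeeeeefef+eeeeef+++f7877877777776766666679d9bbbbbbbbbbbbbbdddddddb34
180 efeeeeeeeee+eeeeef++++8777777777777777666799ddbbbbbbbbbbbbbbedbadcc353
185 eeeeeeeeeeee+dfeeeff++7777777777777788897899ddbbbbbbbbbbbbbced89dc3533
190 eeeeeeee
[... 5289 characters left out ...]
5555555555555556888888555555555555555555555446555555555555555555556c+++++++++
165 ++d65555555555555555556888887555555555555555567555445555555555555555555557e+++++++++
166 ++d65555555555555555556777666555555555555555567555455555555555555555555559++++++++++
167 ++d65555555555555555555666555555555555555555556555455555555555555555555559ffccccf+++
168 ++d65555555555555555555555555555555555555555555555465555555555555555555558da55559e++
169 ++d65555555555555555555555555555555555555555555554455555555555555555555568a878878bf+
170 +fd6555555555555555555555555555555555555555556555445555555555555555555555678999999c+
171 fed7555555555555555555555555555555555555555566555445555555555555555555555678999999bf
```

Call:
{"name": "send_rows", "arguments": {"series": [{"delta_rot": [0, 0, 0], "delta_pos": [0, 0, 0.03], "claw": 0}, {"delta_rot": [0, 0, 0], "delta_pos": [0, 0, 0.03], "claw": 0}, {"delta_rot": [0, 0, 0], "delta_pos": [0, 0, 0.03], "claw": 0}, {"delta_rot": [0, 0, 0], "delta_pos": [0, 0, 0.02], "claw": 0}, {"delta_rot": [0, 0, 0], "delta_pos": [0, 0, 0.01], "claw": 0}, {"delta_rot": [0, 0, 0], "delta_pos": [0, 0, 0], "claw": 0}, {"delta_rot": [0, 0, 0], "delta_pos": [0, 0, 0], "claw": 0}]}}

```text
t: 65.55
eef_pos: [0.4457, -0.3612, 0.0884]
eef_rot: [-1.06, -2.957, 0.0]
wrist_force: [0.2, 0.5, 0.1]
width: 0.0002
finger_force: 0.0
```

Call:
{"name": "send_rows", "arguments": {"series": [{"delta_rot": [0, 0, 0], "delta_pos": [0, 0, 0.002], "claw": 0}, {"delta_rot": [0, 0, 0], "delta_pos": [0, 0, 0.002], "claw": 0}, {"delta_rot": [0, 0, 0], "delta_pos": [0, 0, 0], "claw": 0}]}}

```text
t: 65.8
eef_pos: [0.4461, -0.3615, 0.088]
eef_rot: [1.059, 2.956, -0.002]
wrist_force: [-6.9, 5.3, 23.1]
width: -0.0001
finger_force: 11.6
```

Call:
{"name": "send_rows", "arguments": {"series": [{"delta_rot": [0, 0, 0], "delta_pos": [0, 0, -0.01], "claw": 0}, {"delta_rot": [0, 0, 0], "delta_pos": [0, 0, -0.03], "claw": 0}, {"delta_rot": [0, 0, 0], "delta_pos": [0, 0, -0.04], "claw": 0}, {"delta_rot": [0, 0, 0], "delta_pos": [0, 0, -0.04], "claw": 0}, {"delta_rot": [0, 0, 0], "delta_pos": [0, 0, -0.04], "claw": 0}, {"delta_rot": [0, 0, 0], "delta_pos": [0, 0, 0], "claw": 0}, {"delta_rot": [0, 0, 0], "delta_pos": [0, 0, 0], "claw": 0}]}}

```text
t: 66.38
eef_pos: [0.448, -0.3629, 0.2475]
eef_rot: [1.058, 2.951, -0.004]
wrist_force: [-0.1, 0.1, -1.7]
width: 0.0
finger_force: 0.0
```

```bash
python3 - <<'E'
from h import *
w=cam("wrist");g=cv2.cvtColor(w["pixels"],cv2.COLOR_RGB2GRAY);P=pose()[0];print(P)
C=np.array([.4925,-.3332]);ex,ey=u_(-39.3),u_(50.7)
for z in (.09,.1,.108):print(z,[proj(w,[*(C+a*ex+b*ey),z])[0].round(1).tolist() for a in(-.055,.055) for b in (-.115,.115)])
u,v=proj(w,[*(C-.055*ex-.05*ey),.104])[0];print(int(u),g[int(v)-14:int(v)+14,int(u)].tolist(),int(v)-14)
m=orange(w).astype(np.uint8);n,l,st,ce=cv2.connectedComponentsWithStats(m);print([(st[i],ce[i].round(1)) for i in range(1,n) if st[i,4]>200])
for t in (0,.05,.1,.2): print(t,[proj(w,[*(C+(.055-.08*np.cos(t)+h*np.sin(t))*ex),.1+.08*np.sin(t)+h*np.cos(t)])[0].round(1).tolist() for h in (.008,.035,.043)])
s=cam("scene");ms=orange(s)[125:160,305:330].astype(np.uint8);n,l,st,ce=cv2.connectedComponentsWithStats(ms);print("scene knob",[(st[i]+[305,125,0,0,0],(ce[i]+[305,125]).round(1)) for i in range(1,n) if st[i,4]>5])
E
```

```text
[ 0.4468694  -0.36200524  0.2453011 ]
0.09 [[196.3, 136.5], [396.9, 139.8], [201.9, 228.1], [385.4, 225.9]]
0.1 [[194.5, 137.9], [400.7, 141.2], [200.5, 231.8], [388.4, 229.2]]
0.108 [[193.0, 139.0], [403.8, 142.4], [199.3, 234.8], [390.9, 232.1]]
255 [88, 84, 77, 62, 50, 47, 49, 47, 47, 48, 47, 48, 49, 53, 59, 64, 67, 68, 68, 67, 69, 69, 69, 68, 67, 67, 67, 68] 123
[(array([ 198,   52,   42,   69, 1397], dtype=int32), array([216.3,  80.8])), (array([296, 160,  29,  30, 681], dtype=int32), array([309.7, 174.4]))]
0 [[303.2, 166.7], [307.5, 173.4], [309.0, 175.6]]
0.05 [[303.8, 168.1], [308.1, 176.3], [309.6, 179.1]]
0.1 [[304.4, 169.7], [308.7, 179.5], [310.1, 182.8]]
0.2 [[305.5, 173.5], [309.8, 186.6], [311.2, 190.9]]
scene knob [(array([316, 138,   6,  13,  49]), array([318.2, 142.7]))]
```

```bash
python3 -c "
from rig import *
print(sign_off())"
```

```text
the job is handed in; nothing more can be done
None
```

The job is handed in after 66 s on the robot's clock. All three blocks are clamped under U-bolts, bracket 3 stands empty at the red mark in its detent, and the lid is pressed shut. The last images and contact forces agreed with this, but `sign_off()` returned no verdict.

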